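# Put the kiln props away in their chest

## Task

Put the kiln props away in their wooden chest. Lean the tall tote on the chest's edge beside the short-prop bin and let go of it there, then take hold of it again near its foot, tip all the short props out into that bin, and stand the empty tote upright on the bench again, clear of the chest. Lay the long props in the long bin, fit the lid flush into the chest and turn both turnbuttons square across it; leave the jug and brush where they are.

Things in the scene. Friction and masses are not known exactly. Their poses are not given: they have to be found in the camera images.
- chest: Fixed open-topped pine chest, 224 (x) x 346 (y) x 100 mm high, walls 22 and floor 14 mm thick. Origin: centre of its underside; z up. A 12 mm partition (y +39 to +51 mm, top 90 mm high) parts the short-prop bin (+y side) from the long-prop bin (-y side). The lid rests on it and on 8 mm wide cleats inside the x walls, tops 90 mm high. The whole opening is 180 (x) x 302 (y) mm.
- ledge (a point): Middle of the outer top edge of the chest's +y wall (chest x 0, y +173 mm, z 100 mm): the edge beside the short-prop bin, on which the tote is leaned. Axes as the chest's. The wall is 22 mm thick, the bin begins behind it.
- short_bin (a point): Centre of the floor of the short-prop bin, 14 mm above the chest's underside; axes as the chest's. The bin is 180 (x) x 100 (y) mm and 86 mm deep to the chest's rim.
- long_bin (a point): Centre of the floor of the long-prop bin, 14 mm above the chest's underside; axes as the chest's. The bin is 180 (x; 164 between the cleats) x 190 (y) mm and 86 mm deep to the chest's rim; there are 76 mm from its floor to the underside of the seated lid.
- lid_seat (a point): Where the centre of the lid's underside lies when the lid is seated: centre of the chest, 90 mm above its underside; axes as the chest's. The lid then lies flush with the rim.
- tote: Loose tall open plastic tote, outside 64 (x) x 72 (y) x 230 mm (z), walls and floor 3 mm, 0.2 to 0.33 kg empty, upright at the start with the short props in it. Origin: centre of its underside; z points to its mouth. Grip it across its 64 mm. Tilted over a y edge of its foot, 50 to 55 degrees from upright, foot edge on the bench and side on the chest's edge, it stays leaning.
- tote_mid (a point): Middle of the tote, 115 mm above its underside, on its axis; axes as the tote's.
- short0: Loose short round kiln prop of fired clay, a cylinder 46 mm in diameter and 24 mm long along its z, 60 g, origin at its centre. It starts inside the tote, in single file with the other two.
- short1: Loose short round kiln prop of fired clay, a cylinder 46 mm in diameter and 24 mm long along its z, 60 g, origin at its centre. It starts inside the tote, in single file with the other two.
- short2: Loose short round kiln prop of fired clay, a cylinder 46 mm in diameter and 24 mm long along its z, 60 g, origin at its centre. It starts inside the tote, in single file with the other two.
- long0: Loose long square kiln prop of fired clay, 130 (x) x 30 x 30 mm, 180 g, origin at its centre, lying on the bench at the start. One to three are there; may be absent. Two lie side by side in the long bin, a third lies on top of them.
- long1: Loose long square kiln prop of fired clay, 130 (x) x 30 x 30 mm, 180 g, origin at its centre, lying on the bench at the start. One to three are there; may be absent. Two lie side by side in the long bin, a third lies on top of them.
- long2: Loose long square kiln prop of fired clay, 130 (x) x 30 x 30 mm, 180 g, origin at its centre, lying on the bench at the start. One to three are there; may be absent. Two lie side by side in the long bin, a third lies on top of them.
- lid: Loose pine lid, a board 174 (x) x 296 (y) x 10 mm thick, 0.29 to 0.47 kg, flat on the bench at the start; it drops into the chest's opening with 3 mm to spare all round, either way round. Origin: centre of the underside. Its bar handle runs along y over the middle: 14 mm wide, 110 mm long, 26 to 40 mm above the underside, on two feet at y = +-42 mm.
- button_near (a joint): Wooden turnbutton on the rim at the middle of the chest's -x wall. Its nose reaches 40 mm from the pivot, is 16 mm wide and stands 1.5 to 15.5 mm above the rim. It turns clockwise from above as the value grows. 0: nose along the wall, to chest +y, clear of the lid; 1.57: square across the lid, to chest +x. Range -1.0 to 1.6; negative: outward. Stays where left; about 2 N at the nose turn it.
- button_near_nose (a point): Top of the near turnbutton's nose, 36 mm from the pivot.
- pivot_near (a point): Pivot of the near turnbutton, at the height of the rim (100 mm); axes as the chest's.
- button_far (a joint): The same kind of turnbutton on the middle of the chest's +x wall (pivot at chest x +101 mm, y 0). 0: nose along the wall, to chest -y; it turns clockwise from above as the value grows; 1.57: nose square across the lid, to chest -x.
- button_far_nose (a point): Top of the far turnbutton's nose, 36 mm from the pivot.
- pivot_far (a point): Pivot of the far turnbutton, at the height of the rim (100 mm); axes as the chest's.
- jug: Bystander: unfired clay jug, 124 mm wide with its handle to 155 mm, 165 mm high, on the bench at the near right. Origin: centre of its underside.
- brush: Bystander: glaze brush lying on the bench just beyond the chest. Origin: near its middle, underside.

How it is judged (in metres and radians):
On the way, in this order (a step that is already met when the one before it is completed fails the run):
1. the tote leans on the chest's edge, tilted 25 to 72 degrees, at rest and not held, with the short props still in it (angle between tote's own z axis and vertical between 0.44 and 1.25 rad and contact force between tote and chest above 0.1 N and contact force between the fingers and tote below 0.05 N and linear speed of tote below 0.03 m/s and distance between each of short0, short1, short2 and tote_mid below 0.13 m), for 0.3 s.
2. the tote, held in its lower half, is tipped with its mouth down, more than 100 degrees from upright (angle between tote's own z axis and vertical above 1.75 rad and contact force between the fingers and tote above 0.5 N and z of the grasp point in the frame of tote below 0.115 m), for 0.1 s.
At the end, for the whole second after the job is handed in: All short props in the short bin, all long ones in the long bin; lid seated flush (within 4 mm in height, 6 mm sideways, 0.04 rad); both turnbuttons past 1.2 rad across it; the tote upright (0.1 rad) at rest on the bench, touching neither chest nor lid (x of short0 in the frame of short_bin between -0.09 and 0.09 m and y of short0 in the frame of short_bin between -0.056 and 0.056 m and z of short0 in the frame of short_bin between 0.005 and 0.072 m and x of short1 in the frame of short_bin between -0.09 and 0.09 m and y of short1 in the frame of short_bin between -0.056 and 0.056 m and z of short1 in the frame of short_bin between 0.005 and 0.072 m and x of short2 in the frame of short_bin between -0.09 and 0.09 m and y of short2 in the frame of short_bin between -0.056 and 0.056 m and z of short2 in the frame of short_bin between 0.005 and 0.072 m and x of long0 in the frame of long_bin between -0.09 and 0.09 m and y of long0 in the frame of long_bin between -0.1 and 0.1 m and z of long0 in the frame of long_bin between 0.005 and 0.072 m and x of long1 in the frame of long_bin between -0.09 and 0.09 m and y of long1 in the frame of long_bin between -0.1 and 0.1 m and z of long1 in the frame of long_bin between 0.005 and 0.072 m and x of long2 in the frame of long_bin between -0.09 and 0.09 m and y of long2 in the frame of long_bin between -0.1 and 0.1 m and z of long2 in the frame of long_bin between 0.005 and 0.072 m and x of lid in the frame of lid_seat between -0.006 and 0.006 m and y of lid in the frame of lid_seat between -0.006 and 0.006 m and z of lid in the frame of lid_seat between -0.004 and 0.004 m and angle between lid's own z axis and vertical below 0.04 rad and value of joint each of button_near, button_far above 1.2 rad and height (world z) of tote below 0.01 m and angle between tote's own z axis and vertical below 0.1 rad and contact force between tote and chest below 0.05 N and contact force between tote and lid below 0.05 N and linear speed of tote below 0.02 m/s).
It fails at once if the jug is moved more than 30 mm (distance of jug from where it was at the start of the episode above 0.03 m).
It fails at once if the brush is moved more than 30 mm (distance of brush from where it was at the start of the episode above 0.03 m).
Of long0, long1, long2 only 1 to 3 are there at a start; the rules pass over those that are not, and their reading is None.
At some moment in a run one of lid may be knocked a few centimetres aside while the robot is not near it.
It also fails if it takes over 208 s, if anything falls off the work surface, if the arm or the gripper's body presses on something with over 40 N, if the wrist force passes 120 N, or if a joint passes its speed limit or range.

## Robot

A 7-joint arm with a two-finger parallel gripper is mounted at the origin on the work surface. World frame = base frame: x ahead of the robot, y to its left, z up, the work surface at z = 0. Lengths are in m, angles in degrees, forces in N, time in s.
With the tool pointing down it reaches from about 0.425 to 0.875 m from the base axis. Payload 4.7 kg.
Tool frame: the origin (TCP) lies at the very end of the fingers, on their centre line; the grasp point (between the pads) lies 19 mm behind it (env.grip_point_offset is the distance from the TCP to the grasp point, in m); z points along the fingers, y is the line along which they close (so a half turn about z gives the same grasp; the last joint's range is limited). The gripper opens to 87 mm and grips with 3 to 60 N. Pads are 19 mm wide; open, the fingers measure 117 mm over their backs; the gripper's body (75 mm by 190 mm) begins 51 mm behind the grasp point.
Start: joints at [76.954, 18.392, -4.016, 83.108, 1.295, 78.541, -3.26], TCP at [0.156, -0.631, 0.223] pointing down, gripper open.
Joint ranges: [-163.93, 163.93], [-17.29, 119.83], [-79.2, 71.16], [3.27, 140.29], [-89.18, 269.18], [5.43, 117.66], [-154.24, 154.24]. Speed limits (degrees/s): [147.25, 147.25, 180, 180, 180, 180, 180].

## Interface

Orientations are given as [roll, pitch, yaw] about the fixed x, y, z axes, in that order (R = Rz(yaw) Ry(pitch) Rx(roll)).
In Python, from cell import env gives the robot as it stands.
- The arm moves only by the tool jog_arm, never from a script. Its argument "motion" is a list of rows, each an object of numbers: "x", "y", "z": the shift along the tool's x, y, z in cm; "ax", "ay", "az": the turn, a rotation vector about the tool's x, y, z in degrees. In form: [{"x": .., "y": .., "z": .., "ax": .., "ay": .., "az": ..}, ...]. A call has exactly 5 rows; each row shifts and turns the commanded pose from where the row before left it, along the tool's axes as they then stand; what a row does not reach is not made up. A row lasts 1/10 s, in which the tool goes at most 50 mm and 8.59 degrees, less where a joint would pass 70% of its speed; a pose out of reach is approached as far as the arm can. A call is refused whole if a number of a shift passes 5 or a number of a turn 8.59, either way. A call with a gripper value outside its range is refused whole. "claw" is the gripper command: -1 is shut, 1 is fully open, values between are in proportion, set as the call begins (left out, the last holds). The fingers move at their own pace and stop on an object; "squeeze" is the grip in N (left out, the last holds). Time passes only in rows, so rows that do not move let the fingers close, or fill a call up. It gives the time, the measured TCP pose, the force, the opening and the grip force at its end, in the units of the state.
- env.get_obs(): the state, without advancing time (a new reading comes with each control period).
- env.read_camera(name): name is "scene" or "side" or "wrist"; returns the picture (480x640x3 uint8, red, green, blue); there is no depth.
- env.camera_params(name): a dict with "fx", "fy", "cx", "cy" (pixels), "k1" (the pictures are not rectified: a ray, as slopes to the right and down, at radius r is drawn at 1 + k1 r^2 times it, then the intrinsics apply), "extrinsics" (4x4, takes a point from world to camera coordinates). Camera axes: x right, y up, looking along -z (the intrinsics and any distortion apply to the point x, -y, -z); pixel columns grow to the right and rows downward; lengths in m; the calibration is good to about 2 mm. A picture is of the moment at which its call begins: read the wrist's pose just before it. camera_params takes no time and is no camera call; for the wrist camera it gives the pose at the moment of the call.
- env.sign_off(): hands the job in; it is judged then, once.
The state is a dict: "time_s": time; "qpos": joint angles; "joint_velocities": joint speeds; "effort": joint torques, N m; "tool_pos": TCP position; "tool_rot": TCP orientation; "force": force on the tool from outside, world axes, zero at the start; "wrist_torque": the same for the moment, N m; "grip_width": finger opening in m; "grasp_force": force on a finger pad.
Only numpy, scipy, OpenCV 4.12 (cv2) and the standard library are available. Lean on these libraries where they do the work, as an engineer would, in place of code of your own. Each camera call takes 0.05 s, during which the arm holds its last target. There are 200 camera calls.

## Working session

There is one attempt and no reset: what is moved stays moved. The work goes in short steps, Python scripts to look and compute and a tool call to move; the robot and the scene stay as the last step left them, time stands still between calls to the robot, and variables do not carry over. Pictures are saved under pics/ and viewed, at most 14 in all, crops included, and the job is handed in when it is done.

Besides the shell and the picture viewer there is one more tool, called by a JSON object that holds its "method" and its "body". jog_arm: Moves the arm, as the interface text tells. Its arguments: {"type":"object","properties":{"motion":{"type":"array"},"claw":{"type":"number"},"squeeze":{"type":"number"}},"required":["motion"]}

```bash
mkdir -p pics; ls
python3 - <<'E'
from cell import env
import cv2
o=env.get_obs();print(o)
print(env.grip_point_offset)
for n in("scene","side"):
    p=env.camera_params(n);print(n,p)
    cv2.imwrite(f"pics/{n}0.png",env.read_camera(n)[:,:,::-1])
E
```

```text
pics
{'time_s': 0.0, 'qpos': array([76.95320279, 18.43998611, -4.01784956, 83.17388528,  1.29581907,
       78.54058935, -3.25982882]), 'joint_velocities': array([-0.06531233,  0.04029534, -0.07660581,  0.12158304, -0.01842278,
        0.09112474, -0.00757954]), 'effort': array([-9.18877267e-04, -4.91292500e+01, -4.04302133e-01, -3.12533355e+01,
       -6.39675278e-02,  4.34120209e-02,  1.57358295e-04]), 'tool_pos': array([ 0.15548848, -0.63056657,  0.22146024]), 'tool_rot': array([-1.79890837e+02,  5.75338933e-03,  1.38590643e+01]), 'force': array([-0.42078512, -0.51573417,  0.27270913]), 'wrist_torque': array([-0.00149801, -0.01443605, -0.052796  ]), 'grasp_force': 0.0, 'grip_width': 0.0867984149498503}
0.0187
scene {'fx': 438.7748674576771, 'fy': 438.7748674576771, 'cx': 322.2464975569676, 'cy': 235.6973804416627, 'k1': -0.03875860767745129, 'extrinsics': array([[-0.58458733,  0.81132385, -0.00335635,  0.32742056],
       [-0.65577379, -0.47006414,  0.59076259,  0.28390449],
       [ 0.47772208,  0.34755333,  0.80683846, -1.27512994],
       [ 0.        ,  0.        ,  0.        ,  1.        ]])}
side {'fx': 610.3573796781184, 'fy': 610.3573796781184, 'cx': 314.61277714874126, 'cy': 240.5142005015952, 'k1': -0.0831656279854336, 'extrinsics': array([[-0.89635707, -0.44332385,  0.00282272,  0.48587155],
       [ 0.25258449, -0.5054476 ,  0.82505988, -0.1989181 ],
       [-0.36434199,  0.74026123,  0.56503825, -1.14148942],
       [ 0.        ,  0.        ,  0.        ,  1.        ]])}
```

View pics/scene0.png

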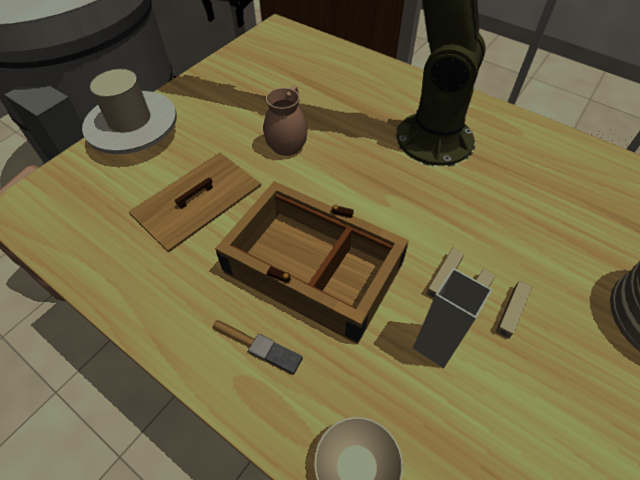

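View pics/side0.png

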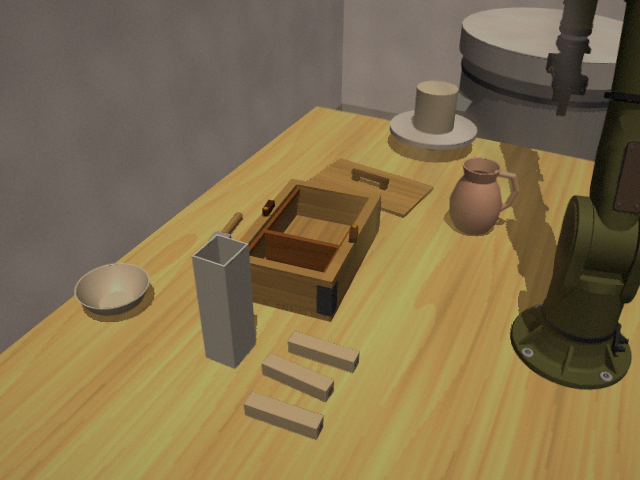

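```bash
cat > h.py <<'E'
import numpy as np, cv2
from cell import env
from scipy.spatial.transform import Rotation as Rn
def ray(n,px,p=None):
    p=p or env.camera_params(n); E=np.array(p["extrinsics"])
    K=np.array([[p["fx"],0,p["cx"]],[0,p["fy"],p["cy"]],[0,0,1]])
    u=cv2.undistortPoints(np.array(px,float).reshape(-1,1,2),K,np.array([p["k1"],0,0,0.]))[:,0]
    d=np.c_[u[:,0],-u[:,1],-np.ones(len(u))]@E[:3,:3]
    return -E[:3,:3].T@E[:3,3],d
def plane(n,px,z,p=None):
    c,d=ray(n,px,p); return c+d*((z-c[2])/d[:,2])[:,None]
def proj(n,P,p=None):
    p=p or env.camera_params(n); E=np.array(p["extrinsics"])
    K=np.array([[p["fx"],0,p["cx"]],[0,p["fy"],p["cy"]],[0,0,1]])
    q=np.array(P,float).reshape(-1,3)@E[:3,:3].T+E[:3,3]
    s=np.c_[q[:,0]/-q[:,2],-q[:,1]/-q[:,2]]; s*=1+p["k1"]*(s**2).sum(1,keepdims=True)
    return s*[p["fx"],p["fy"]]+[p["cx"],p["cy"]]
def st():
    o=env.get_obs();R=Rn.from_euler('xyz',o["tool_rot"],degrees=True).as_matrix()
    print("t",round(o["time_s"],2),"pos",o["tool_pos"].round(4),"rot",o["tool_rot"].round(1),"q",o["qpos"].round(0),"w",round(o["grip_width"],4),"F",o["force"].round(1),"g",round(o["grasp_force"],1))
    return o["tool_pos"],R
def go(pos,rpy):
    "print tool-frame shift (cm) and rotvec (deg) from current measured pose"
    p,R=st();R2=Rn.from_euler('xyz',rpy,degrees=True).as_matrix()
    print("tool shift cm",(R.T@(np.array(pos)-p)*100).round(2),"turn",Rn.from_matrix(R.T@R2).as_rotvec(degrees=True).round(1))
E
python3 - <<'E'
import cv2
a=cv2.imread("pics/scene0.png")[170:380,200:540];cv2.imwrite("pics/s1.png",cv2.resize(a,(800,494),interpolation=cv2.INTER_CUBIC))
b=cv2.imread("pics/side0.png")[150:450,180:450];cv2.imwrite("pics/d1.png",cv2.resize(b,(540,600),interpolation=cv2.INTER_CUBIC))
E
```

```text
(no output)
```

View pics/s1.png

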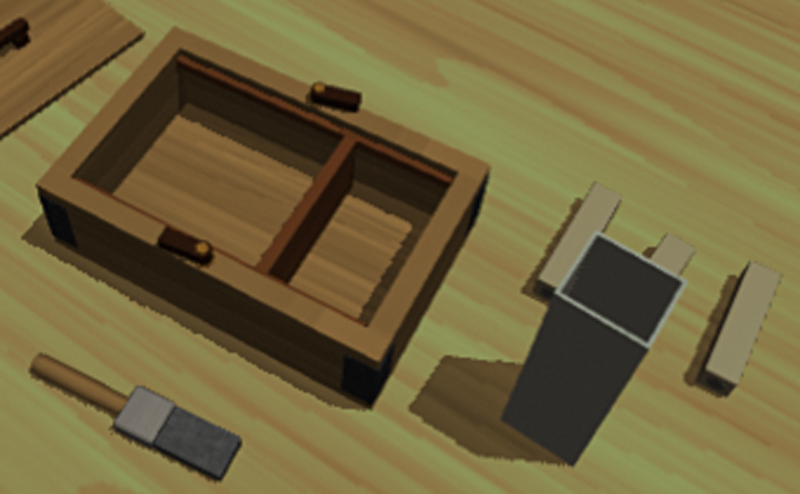

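View pics/d1.png

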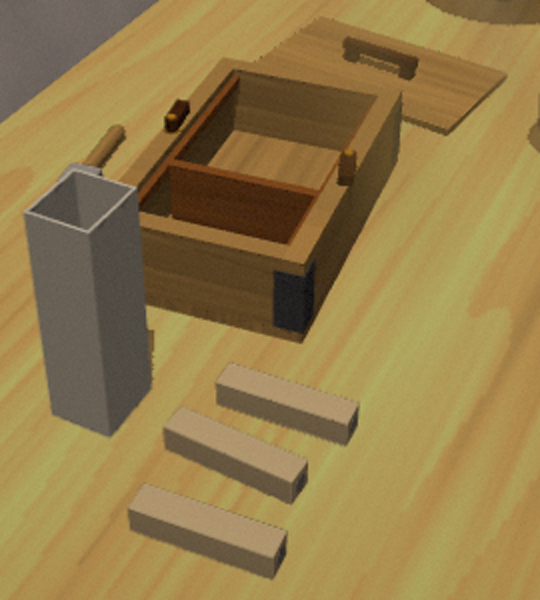

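Run:
```python
from h import *
S=lambda a:np.array(a)*340/800+[200,170]
D=lambda a:np.array(a)*.5+[180,150]
def rep(nm,P):
    P=P[:,:2];c=P.mean(0);e=[np.linalg.norm(P[i]-P[(i+1)%4]) for i in range(4)]
    a=[np.degrees(np.arctan2(*(P[(i+1)%4]-P[i])[::-1])) for i in range(4)]
    print(nm,c.round(4),"edges",np.round(e,3),"ang",np.round(a,1))
rep("chest",plane("scene",S([(177,28),(489,163),(375,361),(40,186)]),.1))
rep("tote",plane("scene",S([(598,234),(685,283),(648,347),(556,294)]),.23))
rep("tote side",plane("side",D([(76,170),(138,187),(91,231),(27,211)]),.23))
rep("lid",plane("scene",[(221,153),(261,186),(169,249),(131,212)],.01))
rep("A",plane("side",D([(233,364),(358,405),(348,424),(218,385)]),.03))
rep("B",plane("side",D([(181,408),(307,463),(297,483),(165,430)]),.03))
rep("C",plane("side",D([(145,485),(286,534),(277,554),(130,510)]),.03))
print(plane("scene",S([(318,90),(358,100),(205,247),(165,238)]),.115))
print("jug",plane("scene",[(285,150)],0))
```

```text
chest [ 0.5656 -0.0204] edges [0.339 0.225 0.338 0.222] ang [  96.1    5.5  -84.4 -174.2]
tote [0.5708 0.2948] edges [0.068 0.06  0.069 0.062] ang [ 89.   -0.7 -90.1 177.9]
tote side [0.5673 0.2948] edges [0.061 0.069 0.061 0.068] ang [-178.2   88.9    0.5  -91.9]
lid [ 0.572  -0.3896] edges [0.176 0.285 0.166 0.292] ang [ 80.1  -9.4 -97.5 172.6]
A [0.4056 0.2377] edges [0.125 0.025 0.125 0.031] ang [-178.9   92.9    3.5  -88.6]
B [0.4187 0.314 ] edges [0.128 0.024 0.129 0.03 ] ang [175.9  94.5  -1.5 -88.4]
C [0.4009 0.3966] edges [0.127 0.021 0.127 0.029] ang [-177.2   96.1    6.2  -84.3]
[[ 0.4666458  -0.03167147  0.115     ]
 [ 0.45486097  0.00558128  0.115     ]
 [ 0.66319193 -0.01105315  0.115     ]
 [ 0.676041   -0.04415103  0.115     ]]
jug [[ 0.29255814 -0.32355305  0.        ]]
```

```bash
cat >> h.py <<'E'
import json
def rows(wps,start=None,claw=None):
    """wps: (pos,rpy,nrows). Prints rounded tool-frame rows in calls of 5."""
    if start is None: p,R=st()
    else: p,R=np.array(start[0],float),Rn.from_euler('xyz',start[1],degrees=True).as_matrix()
    out=[]
    for pos,rpy,n in wps:
        p0=p.copy();R0=R.copy();R1=Rn.from_euler('xyz',rpy,degrees=True).as_matrix()
        w=Rn.from_matrix(R0.T@R1).as_rotvec()
        for i in range(1,n+1):
            tp=p0+(np.array(pos)-p0)*i/n; tR=R0@Rn.from_rotvec(w*i/n).as_matrix()
            s=(R.T@(tp-p)*100).round(2); t=Rn.from_matrix(R.T@tR).as_rotvec(degrees=True).round(1)
            p=p+R@s/100; R=R@Rn.from_rotvec(t,degrees=True).as_matrix()
            out.append({k:float(v) for k,v in zip(("x","y","z","ax","ay","az"),[*s,*t]) if abs(v)>1e-9})
    out+= [{}]*(-len(out)%5)
    for i in range(0,len(out),5): print(json.dumps(out[i:i+5]).replace('"','').replace(' ',''))
    print("end",p.round(4),Rn.from_matrix(R).as_euler('xyz',degrees=True).round(1))
E
python3 - <<'E'
from h import *
rows([((.5,-.35,.40),(180,0,50),11),((.569,.290,.29),(180,0,90),14)])
E
```

```text
t 0.1 pos [ 0.1554 -0.6306  0.2216] rot [-179.9    0.    13.9] q [77. 18. -4. 83.  1. 79. -3.] w 0.087 F [-0.1  0.3  0.4] g 0.0
[{x:3.65,y:-1.73,z:-1.62,az:-3.3},{x:3.75,y:-1.52,z:-1.62,az:-3.3},{x:3.82,y:-1.29,z:-1.62,az:-3.3},{x:3.9,y:-1.08,z:-1.62,az:-3.2},{x:3.95,y:-0.86,z:-1.62,az:-3.3}]
[{x:3.99,y:-0.63,z:-1.62,ax:-0.1,az:-3.3},{x:4.02,y:-0.39,z:-1.62,az:-3.3},{x:4.04,y:-0.16,z:-1.62,az:-3.3},{x:4.04,y:0.07,z:-1.62,az:-3.3},{x:4.03,y:0.3,z:-1.62,az:-3.3}]
[{x:4.0,y:0.53,z:-1.62,az:-3.2},{x:3.82,y:-2.56,z:0.79,az:-2.9},{x:3.94,y:-2.37,z:0.78,az:-2.8},{x:4.05,y:-2.17,z:0.79,az:-2.9},{x:4.16,y:-1.97,z:0.79,az:-2.8}]
[{x:4.25,y:-1.76,z:0.78,az:-2.9},{x:4.33,y:-1.54,z:0.79,az:-2.9},{x:4.4,y:-1.32,z:0.79,az:-2.8},{x:4.46,y:-1.1,z:0.79,az:-2.9},{x:4.52,y:-0.88,z:0.78,az:-2.8}]
[{x:4.55,y:-0.65,z:0.79,az:-2.9},{x:4.58,y:-0.43,z:0.79,az:-2.9},{x:4.59,y:-0.19,z:0.78,az:-2.8},{x:4.6,y:0.03,z:0.79,az:-2.9},{x:4.59,y:0.27,z:0.79,az:-2.8}]
end [0.569 0.29  0.29 ] [180.  -0.  90.]
```

{"method": "jog_arm", "body": {"motion": [{"x": 3.7, "y": -1.7, "z": -1.6, "az": -3.3}, {"x": 3.8, "y": -1.5, "z": -1.6, "az": -3.3}, {"x": 3.8, "y": -1.3, "z": -1.6, "az": -3.3}, {"x": 3.9, "y": -1.1, "z": -1.6, "az": -3.3}, {"x": 4, "y": -0.9, "z": -1.6, "az": -3.3}]}}

```text
$.motion[0]: bad value
```

{"method": "jog_arm", "body": {"motion": [{"x": 4, "y": -0.6, "z": -1.6, "az": -3.3}, {"x": 4, "y": -0.4, "z": -1.6, "az": -3.3}, {"x": 4, "y": -0.2, "z": -1.6, "az": -3.3}, {"x": 4, "y": 0, "z": -1.6, "az": -3.3}, {"x": 4, "y": 0.3, "z": -1.6, "az": -3.3}]}}

```text
$.motion[0]: bad value
```

{"method": "jog_arm", "body": {"motion": [{"x": 4.0, "y": 0.5, "z": -1.6, "az": -3.2}, {"x": 3.8, "y": -2.6, "z": 0.8, "az": -2.9}, {"x": 3.9, "y": -2.4, "z": 0.8, "az": -2.8}, {"x": 4.1, "y": -2.2, "z": 0.8, "az": -2.9}, {"x": 4.2, "y": -2, "z": 0.8, "az": -2.8}]}}

```text
$.motion[0]: bad value
```

{"method": "jog_arm", "body": {"motion": [{"x": 4.3, "y": -1.8, "z": 0.8, "az": -2.9}, {"x": 4.3, "y": -1.5, "z": 0.8, "az": -2.9}, {"x": 4.4, "y": -1.3, "z": 0.8, "az": -2.8}, {"x": 4.5, "y": -1.1, "z": 0.8, "az": -2.9}, {"x": 4.5, "y": -0.9, "z": 0.8, "az": -2.8}]}}

```text
$.motion[0]: bad value
```

{"method": "jog_arm", "body": {"motion": [{"x": 4.5, "y": -0.7, "z": 0.8, "az": -2.9}, {"x": 4.6, "y": -0.4, "z": 0.8, "az": -2.9}, {"x": 4.6, "y": -0.2, "z": 0.8, "az": -2.8}, {"x": 4.6, "y": 0, "z": 0.8, "az": -2.9}, {"x": 4.6, "y": 0.3, "z": 0.8, "az": -2.8}]}}

```text
$.motion[0]: bad value
```

Run:
```python
from h import *
st();p=env.camera_params("wrist");print(p)
cv2.imwrite("pics/w1.png",env.read_camera("wrist")[:,:,::-1])
print(proj("wrist",[(.569+a*.032,.295+b*.036,.23) for a,b in((1,1),(1,-1),(-1,-1),(-1,1))],p))
```

```text
t 0.1 pos [ 0.1554 -0.6306  0.2216] rot [-179.9    0.    13.9] q [77. 18. -4. 83.  1. 79. -3.] w 0.087 F [-0.1  0.3  0.4] g 0.0
{'fx': 368.205058070872, 'fy': 368.205058070872, 'cx': 317.86064734434683, 'cy': 239.1840320596816, 'k1': -0.029052090031590507, 'extrinsics': array([[ 0.23886142, -0.97105282, -0.00128279, -0.64935061],
       [ 0.93351179,  0.22999037, -0.27506394,  0.03301267],
       [ 0.26739664,  0.06450467,  0.96142508, -0.39006322],
       [ 0.        ,  0.        ,  0.        ,  1.        ]])}
[[-4.10329741e+06 -3.00945485e+06]
 [-1.22406609e+07 -9.53857597e+06]
 [ 1.12462057e+07  7.72096830e+06]
 [ 1.42969136e+08  9.28203011e+07]]
```

View pics/w1.png

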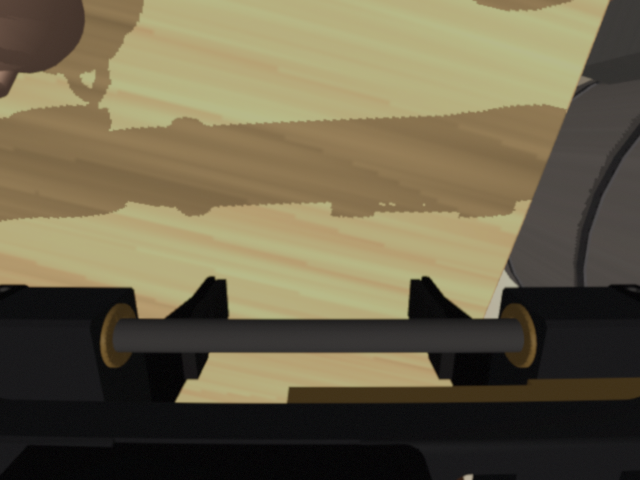

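The moves were refused, probably because every row needs all six keys. The wrist picture shows only the bench, with the jug at the upper left. I'll retry with full rows.

{"method": "jog_arm", "body": {"motion": [{"x": 3.7, "y": -1.7, "z": -1.6, "ax": 0, "ay": 0, "az": -3.3}, {"x": 3.8, "y": -1.5, "z": -1.6, "ax": 0, "ay": 0, "az": -3.3}, {"x": 3.8, "y": -1.3, "z": -1.6, "ax": 0, "ay": 0, "az": -3.3}, {"x": 3.9, "y": -1.1, "z": -1.6, "ax": 0, "ay": 0, "az": -3.3}, {"x": 4, "y": -0.9, "z": -1.6, "ax": 0, "ay": 0, "az": -3.3}]}}

```text
time_s: 0.65
tool_pos: [0.3141, -0.5015, 0.3029]
tool_rot: [-180.0, 0.0, 30.5]
force: [-0.3, -0.5, 0.3]
grip_width: 0.0871
grasp_force: 0.0
```

{"method": "jog_arm", "body": {"motion": [{"x": 4, "y": -0.6, "z": -1.6, "ax": 0, "ay": 0, "az": -3.3}, {"x": 4, "y": -0.4, "z": -1.6, "ax": 0, "ay": 0, "az": -3.3}, {"x": 4, "y": -0.2, "z": -1.6, "ax": 0, "ay": 0, "az": -3.3}, {"x": 4, "y": 0, "z": -1.6, "ax": 0, "ay": 0, "az": -3.3}, {"x": 4, "y": 0.3, "z": -1.6, "ax": 0, "ay": 0, "az": -3.3}]}}

```text
time_s: 1.15
tool_pos: [0.469, -0.3737, 0.3831]
tool_rot: [-180.0, 0.0, 47.0]
force: [0.3, 1.0, -0.0]
grip_width: 0.087
grasp_force: 0.0
```

{"method": "jog_arm", "body": {"motion": [{"x": 4.0, "y": 0.5, "z": -1.6, "ax": 0, "ay": 0, "az": -3.2}, {"x": 3.8, "y": -2.6, "z": 0.8, "ax": 0, "ay": 0, "az": -2.9}, {"x": 3.9, "y": -2.4, "z": 0.8, "ax": 0, "ay": 0, "az": -2.8}, {"x": 4.1, "y": -2.2, "z": 0.8, "ax": 0, "ay": 0, "az": -2.9}, {"x": 4.2, "y": -2, "z": 0.8, "ax": 0, "ay": 0, "az": -2.8}]}}

```text
time_s: 1.65
tool_pos: [0.5174, -0.1634, 0.366]
tool_rot: [-180.0, 0.0, 61.6]
force: [1.3, 0.3, 0.7]
grip_width: 0.0867
grasp_force: 0.0
```

{"method": "jog_arm", "body": {"motion": [{"x": 4.3, "y": -1.8, "z": 0.8, "ax": 0, "ay": 0, "az": -2.9}, {"x": 4.3, "y": -1.5, "z": 0.8, "ax": 0, "ay": 0, "az": -2.9}, {"x": 4.4, "y": -1.3, "z": 0.8, "ax": 0, "ay": 0, "az": -2.8}, {"x": 4.5, "y": -1.1, "z": 0.8, "ax": 0, "ay": 0, "az": -2.9}, {"x": 4.5, "y": -0.9, "z": 0.8, "ax": 0, "ay": 0, "az": -2.8}]}}

```text
time_s: 2.15
tool_pos: [0.5418, 0.0654, 0.3262]
tool_rot: [180.0, 0.0, 75.8]
force: [1.0, 0.1, -0.3]
grip_width: 0.0871
grasp_force: 0.0
```

{"method": "jog_arm", "body": {"motion": [{"x": 4.5, "y": -0.7, "z": 0.8, "ax": 0, "ay": 0, "az": -2.9}, {"x": 4.6, "y": -0.4, "z": 0.8, "ax": 0, "ay": 0, "az": -2.9}, {"x": 4.6, "y": -0.2, "z": 0.8, "ax": 0, "ay": 0, "az": -2.8}, {"x": 4.6, "y": 0, "z": 0.8, "ax": 0, "ay": 0, "az": -2.9}, {"x": 4.6, "y": 0.3, "z": 0.8, "ax": 0, "ay": 0, "az": -2.8}]}}

```text
time_s: 2.65
tool_pos: [0.566, 0.2936, 0.2859]
tool_rot: [-180.0, 0.0, 90.1]
force: [1.3, -0.3, 0.5]
grip_width: 0.0869
grasp_force: 0.0
```

Run:
```python
from h import *
st();p=env.camera_params("wrist");print(p)
cv2.imwrite("pics/w2.png",env.read_camera("wrist")[:,:,::-1])
print(proj("wrist",[(.569+a*.032,.295+b*.036,.23) for a,b in((1,1),(1,-1),(-1,-1),(-1,1))],p))
```

```text
t 2.65 pos [0.566  0.2936 0.2859] rot [-180.     0.    90.1] q [  7.  22. -50.  78.  17.  87. -41.] w 0.0869 F [ 1.3 -0.3  0.5] g 0.0
{'fx': 368.205058070872, 'fy': 368.205058070872, 'cx': 317.86064734434683, 'cy': 239.1840320596816, 'k1': -0.029052090031590507, 'extrinsics': array([[ 9.99998516e-01,  1.60078716e-03,  6.36096707e-04,
        -5.66417558e-01],
       [-1.36261322e-03,  9.61043050e-01, -2.76395367e-01,
        -2.30258145e-01],
       [-1.05376648e-03,  2.76394090e-01,  9.61043806e-01,
        -5.31568815e-01],
       [ 0.00000000e+00,  0.00000000e+00,  0.00000000e+00,
         1.00000000e+00]])}
[[376.8933838  199.90907815]
 [371.7802429  309.36031337]
 [273.56259105 309.26074603]
 [269.71025305 199.74116674]]
```

View pics/w2.png

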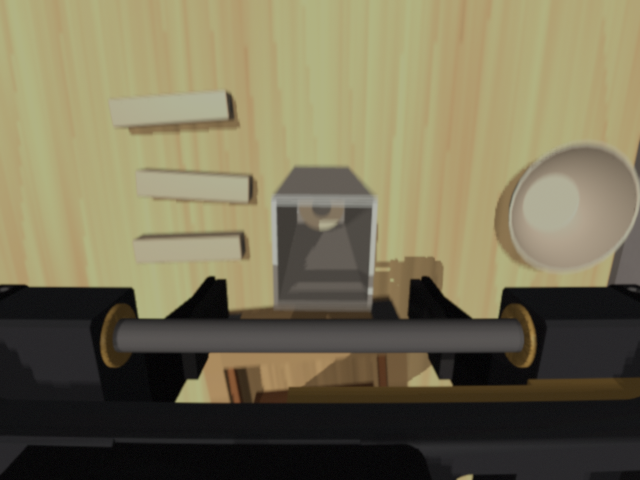

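The tote's mouth spans (275,194)–(375,194)–(371,307)–(273,305), about where I predicted, centred near x=0.570, y=0.297. The three long props are to its left. Next I go down and grip.

{"method": "jog_arm", "body": {"motion": [{"x": 0.3, "y": 0.4, "z": 1.0, "ax": 0, "ay": 0, "az": 0}, {"x": 0, "y": 0, "z": 2.5, "ax": 0, "ay": 0, "az": 0}, {"x": 0, "y": 0, "z": 2.5, "ax": 0, "ay": 0, "az": 0}, {"x": 0, "y": 0, "z": 2.5, "ax": 0, "ay": 0, "az": 0}, {"x": 0, "y": 0, "z": 2.3, "ax": 0, "ay": 0, "az": 0}]}}

```text
time_s: 3.2
tool_pos: [0.5705, 0.2928, 0.1768]
tool_rot: [-180.0, 0.1, 89.9]
force: [0.3, 0.2, 0.9]
grip_width: 0.0871
grasp_force: 0.0
```

{"method": "jog_arm", "body": {"motion": [{"x": 0, "y": 0, "z": 0, "ax": 0, "ay": 0, "az": 0}, {"x": 0, "y": 0, "z": 0, "ax": 0, "ay": 0, "az": 0}, {"x": 0, "y": 0, "z": 0, "ax": 0, "ay": 0, "az": 0}, {"x": 0, "y": 0, "z": 0, "ax": 0, "ay": 0, "az": 0}, {"x": 0, "y": 0, "z": 0, "ax": 0, "ay": 0, "az": 0}], "claw": -1, "squeeze": 20}}

```text
time_s: 3.7
tool_pos: [0.5704, 0.2956, 0.1801]
tool_rot: [179.9, -0.0, 90.0]
force: [-0.4, -1.5, 3.9]
grip_width: 0.0641
grasp_force: 19.9
```

Run:
```python
from h import *
# tote pose planner: tote in world: foot -y edge mid at F, tilt th toward chest, yaw psi ; tool grip fixed in tote
p,R=st()
C=np.array([.5656,-.0204,0]);psi=np.radians(5.7)
ex=np.array([np.cos(psi),np.sin(psi),0]);ey=np.array([-np.sin(psi),np.cos(psi),0]);ez=np.array([0,0,1.])
T0=np.array([.570,.297,0]);Rt0=np.eye(3)
pg=Rt0.T@(p-T0);Rg=Rt0.T@R
print("grip in tote",pg)
print("tote in chest frame",(T0-C)@ex,(T0-C)@ey)
def tool(xc,d,th,z,yaw=psi):
    "foot -y edge mid at chest x=xc, distance d from chest +y wall, height z, tilt th"
    E=C+ex*xc+ey*(.173+d)+ez*z
    Rt=Rn.from_rotvec([0,0,yaw]).as_matrix()@Rn.from_rotvec([np.radians(th),0,0]).as_matrix()
    O=E+Rt@np.array([0,.036,0])
    return O+Rt@pg, Rn.from_matrix(Rt@Rg).as_euler('xyz',degrees=True)
for a in [(.01,.12,0,.03),(.01,.126,25,.03),(.01,.126,51,.012),(.01,.126,51,.002)]:print(a,*[v.round(3) for v in tool(*a)])
a=tool(.01,.12,0,.03);b=tool(.01,.126,50,.03);c=tool(.01,.126,51,.004)
rows([(*a,5),(*b,15),(*c,5)])
```

```text
t 3.7 pos [0.5704 0.2956 0.1801] rot [179.9  -0.   90. ] q [  7.  26. -48.  86.  19.  77. -43.] w 0.0641 F [-0.4 -1.5  3.9] g 19.9
grip in tote [ 0.00040697 -0.00141874  0.18011449]
tote in chest frame 0.03590233307646038 0.3153936310068213
(0.01, 0.12, 0, 0.03) [0.543 0.307 0.21 ] [ 1.79896e+02 -2.30000e-02  9.57460e+01]
(0.01, 0.126, 25, 0.03) [0.551 0.234 0.208] [179.874 -25.023  95.751]
(0.01, 0.126, 51, 0.012) [0.558 0.161 0.152] [179.838 -51.023  95.774]
(0.01, 0.126, 51, 0.002) [0.558 0.161 0.142] [179.838 -51.023  95.774]
t 3.7 pos [0.5704 0.2956 0.1801] rot [179.9  -0.   90. ] q [  7.  26. -48.  86.  19.  77. -43.] w 0.0641 F [-0.4 -1.5  3.9] g 19.9
[{x:0.22,y:-0.54,z:-0.6,az:-1.1},{x:0.23,y:-0.53,z:-0.6,az:-1.2},{x:0.24,y:-0.53,z:-0.6,az:-1.1},{x:0.26,y:-0.53,z:-0.6,az:-1.2},{x:0.26,y:-0.52,z:-0.6,az:-1.1}]
[{x:-0.96,z:0.25,ay:3.3},{x:-0.98,z:0.2,ay:3.4},{x:-0.98,z:0.14,ay:3.3},{x:-0.99,z:0.08,ay:3.3},{x:-1.0,z:0.02,ay:3.4}]
[{x:-0.99,y:-0.01,z:-0.04,ay:3.3},{x:-0.99,z:-0.09,ay:3.3},{x:-0.99,z:-0.15,ay:3.4},{x:-0.97,z:-0.2,ay:3.3},{x:-0.96,z:-0.27,ay:3.3,az:0.1}]
[{x:-0.94,z:-0.31,ay:3.4},{x:-0.92,z:-0.38,ay:3.3},{x:-0.9,z:-0.42,ay:3.3},{x:-0.87,z:-0.48,ay:3.4},{x:-0.85,z:-0.53,ay:3.3}]
[{x:-0.46,z:0.32,ay:0.2},{x:-0.46,z:0.32,ay:0.2},{x:-0.47,z:0.32,ay:0.2},{x:-0.46,z:0.32,ay:0.2},{x:-0.47,z:0.32,ay:0.2}]
end [0.558  0.1605 0.1442] [179.9 -51.   95.7]
```

{"method": "jog_arm", "body": {"motion": [{"x": 0.2, "y": -0.5, "z": -0.6, "ax": 0, "ay": 0, "az": -1.1}, {"x": 0.2, "y": -0.5, "z": -0.6, "ax": 0, "ay": 0, "az": -1.2}, {"x": 0.2, "y": -0.5, "z": -0.6, "ax": 0, "ay": 0, "az": -1.1}, {"x": 0.3, "y": -0.6, "z": -0.6, "ax": 0, "ay": 0, "az": -1.2}, {"x": 0.3, "y": -0.5, "z": -0.6, "ax": 0, "ay": 0, "az": -1.1}]}}

```text
time_s: 4.2
tool_pos: [0.5426, 0.3066, 0.209]
tool_rot: [-180.0, 0.0, 95.9]
force: [0.4, -0.2, -4.3]
grip_width: 0.0642
grasp_force: 19.9
```

{"method": "jog_arm", "body": {"motion": [{"x": -1, "y": 0, "z": 0.2, "ax": 0, "ay": 3.3, "az": 0}, {"x": -1, "y": 0, "z": 0.2, "ax": 0, "ay": 3.4, "az": 0}, {"x": -1, "y": 0, "z": 0.2, "ax": 0, "ay": 3.3, "az": 0}, {"x": -1, "y": 0, "z": 0.1, "ax": 0, "ay": 3.3, "az": 0}, {"x": -1, "y": 0, "z": 0, "ax": 0, "ay": 3.4, "az": 0}]}}

```text
time_s: 4.7
tool_pos: [0.548, 0.2571, 0.196]
tool_rot: [179.9, -16.7, 95.9]
force: [0.2, -0.3, -3.6]
grip_width: 0.0639
grasp_force: 20.0
```

{"method": "jog_arm", "body": {"motion": [{"x": -1, "y": 0, "z": 0, "ax": 0, "ay": 3.3, "az": 0}, {"x": -1, "y": 0, "z": -0.1, "ax": 0, "ay": 3.3, "az": 0}, {"x": -1, "y": 0, "z": -0.2, "ax": 0, "ay": 3.4, "az": 0}, {"x": -1, "y": 0, "z": -0.2, "ax": 0, "ay": 3.3, "az": 0}, {"x": -0.9, "y": 0, "z": -0.3, "ax": 0, "ay": 3.3, "az": 0}]}}

```text
time_s: 5.2
tool_pos: [0.5532, 0.2081, 0.1837]
tool_rot: [179.9, -33.3, 95.9]
force: [-0.2, -0.3, -4.1]
grip_width: 0.064
grasp_force: 20.0
```

{"method": "jog_arm", "body": {"motion": [{"x": -0.9, "y": 0, "z": -0.3, "ax": 0, "ay": 3.4, "az": 0}, {"x": -0.9, "y": 0, "z": -0.4, "ax": 0, "ay": 3.3, "az": 0}, {"x": -0.9, "y": 0, "z": -0.4, "ax": 0, "ay": 3.3, "az": 0}, {"x": -0.9, "y": 0, "z": -0.5, "ax": 0, "ay": 3.4, "az": 0}, {"x": -0.8, "y": 0, "z": -0.5, "ax": 0, "ay": 3.3, "az": 0}]}}

```text
time_s: 5.7
tool_pos: [0.5585, 0.1605, 0.171]
tool_rot: [179.8, -49.9, 95.9]
force: [-0.2, -0.4, -3.7]
grip_width: 0.0639
grasp_force: 20.0
```

Run:
```python
from h import *
rows([((.558,.1605,.1442),(180,-51,95.7),5)])
cv2.imwrite("pics/d2.png",env.read_camera("side")[:,:,::-1])
```

```text
t 5.7 pos [0.5585 0.1605 0.171 ] rot [179.8 -49.9  95.9] q [ 55.  34. -59. 100. -22.  67.  15.] w 0.0639 F [-0.2 -0.4 -3.7] g 20.0
[{x:-0.41,y:-0.01,z:0.35,ay:0.2},{x:-0.41,y:-0.01,z:0.34,ay:0.2,az:0.1},{x:-0.41,y:-0.01,z:0.34,ay:0.3},{x:-0.41,y:-0.01,z:0.34,ay:0.2},{x:-0.42,y:-0.01,z:0.34,ay:0.2}]
end [0.558  0.1605 0.1442] [179.9 -51.   95.8]
```

View pics/d2.png

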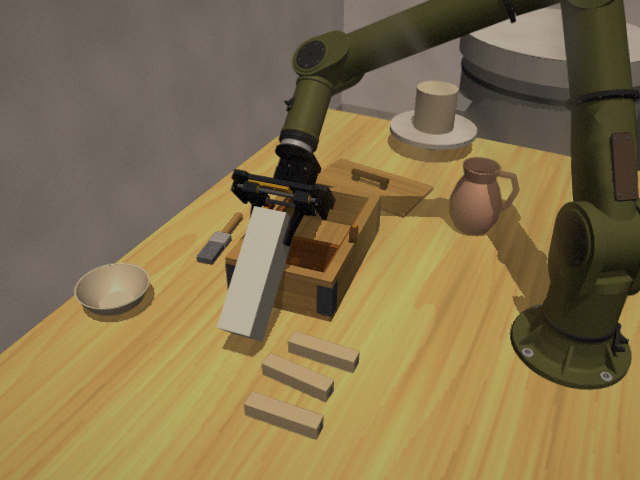

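Carried tilted and clear of the rim, with the props still inside. Lowering now.

{"method": "jog_arm", "body": {"motion": [{"x": -0.4, "y": 0, "z": 0.3, "ax": 0, "ay": 0.2, "az": 0}, {"x": -0.4, "y": 0, "z": 0.3, "ax": 0, "ay": 0.3, "az": 0}, {"x": -0.4, "y": 0, "z": 0.3, "ax": 0, "ay": 0.2, "az": 0}, {"x": -0.4, "y": 0, "z": 0.3, "ax": 0, "ay": 0.2, "az": 0}, {"x": -0.4, "y": 0, "z": 0.3, "ax": 0, "ay": 0.2, "az": 0}]}}

```text
time_s: 6.25
tool_pos: [0.5583, 0.1613, 0.1483]
tool_rot: [180.0, -51.2, 95.8]
force: [-4.1, -15.6, 19.7]
grip_width: 0.0637
grasp_force: 20.0
```

{"method": "jog_arm", "body": {"motion": [{"x": 0.1, "y": 0, "z": -0.1, "ax": 0, "ay": 0, "az": 0}, {"x": 0.1, "y": 0, "z": -0.1, "ax": 0, "ay": 0, "az": 0}, {"x": 0, "y": 0, "z": 0, "ax": 0, "ay": 0, "az": 0}, {"x": 0, "y": 0, "z": 0, "ax": 0, "ay": 0, "az": 0}, {"x": 0, "y": 0, "z": 0, "ax": 0, "ay": 0, "az": 0}]}}

```text
time_s: 6.75
tool_pos: [0.5581, 0.1609, 0.1492]
tool_rot: [180.0, -51.1, 95.8]
force: [1.1, 0.7, -3.3]
grip_width: 0.0638
grasp_force: 20.0
```

{"method": "jog_arm", "body": {"motion": [{"x": 0, "y": 0, "z": 0, "ax": 0, "ay": 0, "az": 0}, {"x": 0, "y": 0, "z": 0, "ax": 0, "ay": 0, "az": 0}, {"x": 0, "y": 0, "z": 0, "ax": 0, "ay": 0, "az": 0}, {"x": 0, "y": 0, "z": 0, "ax": 0, "ay": 0, "az": 0}, {"x": 0, "y": 0, "z": 0, "ax": 0, "ay": 0, "az": 0}], "claw": 1}}

```text
time_s: 7.25
tool_pos: [0.5581, 0.1608, 0.1494]
tool_rot: [180.0, -51.1, 95.8]
force: [-0.2, -0.4, 0.3]
grip_width: 0.0862
grasp_force: 0.0
```

{"method": "jog_arm", "body": {"motion": [{"x": 0, "y": 0, "z": 0, "ax": 0, "ay": 0, "az": 0}, {"x": 0, "y": 0, "z": -1, "ax": 0, "ay": 0, "az": 0}, {"x": 0, "y": 0, "z": -2, "ax": 0, "ay": 0, "az": 0}, {"x": 0, "y": 0, "z": -3, "ax": 0, "ay": 0, "az": 0}, {"x": 0, "y": 0, "z": -3, "ax": 0, "ay": 0, "az": 0}]}}

```text
time_s: 7.75
tool_pos: [0.565, 0.0899, 0.2068]
tool_rot: [-180.0, -51.1, 95.8]
force: [0.4, -0.2, 0.5]
grip_width: 0.0871
grasp_force: 0.0
```

Run:
```python
from h import *
st()
a=env.read_camera("scene")[150:360,200:540,::-1];b=env.read_camera("side")[150:400,180:450,::-1]
a=cv2.resize(a,(455,281),interpolation=cv2.INTER_CUBIC);a=cv2.resize(env.read_camera("scene")[170:380,300:540,::-1],(400,350));b=cv2.resize(b,(400,370))
c=np.zeros((370,800,3),np.uint8);c[:350,:400]=a;c[:,400:]=b
cv2.imwrite("pics/c3.png",c)
```

```text
t 7.75 pos [0.565  0.0899 0.2068] rot [-180.   -51.1   95.8] q [ 60.  35. -58.  95. -22.  76.  17.] w 0.0871 F [ 0.4 -0.2  0.5] g 0.0
```

View pics/c3.png

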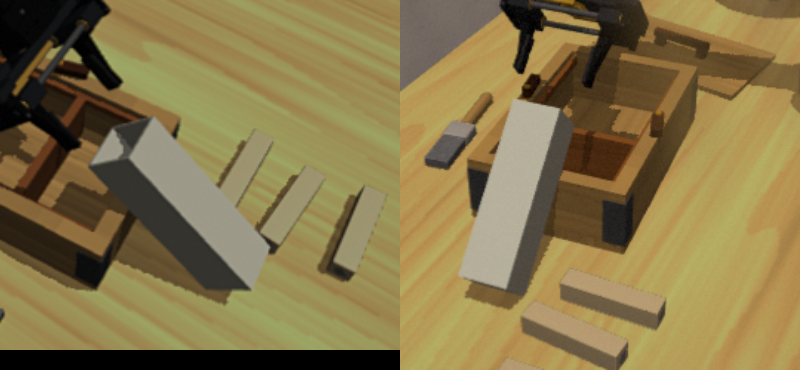

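The tote leans on the edge and is free of the fingers. I'll check its pose against the tool-derived one.

```bash
cat >> h.py <<'E'
PC=np.array([.5656,-.0204,0]);PSI=np.radians(5.7)
def totepose(F,th,yaw=PSI):
    "F: world mid of -y foot edge"
    Rt=Rn.from_rotvec([0,0,yaw]).as_matrix()@Rn.from_rotvec([np.radians(th),0,0]).as_matrix()
    return np.array(F)+Rt@np.array([0,.036,0]),Rt
E
python3 - <<'E'
from h import *
ex=np.array([np.cos(PSI),np.sin(PSI),0]);ey=np.array([-np.sin(PSI),np.cos(PSI),0])
pg=np.array([0.0004,-.0014,.1801])
Rt=totepose([0,0,0],51.1)[1]
O=np.array([.5581,.1609,.1492])-Rt@pg
F=O-Rt@[0,.036,0]; print("foot edge",F,"d",(F-PC)@ey-.173,"xc",(F-PC)@ex)
F[2]=0
d=(F-PC)@ey-.173
th=np.degrees(np.arctan2(d,.1));print("th",th)
O,Rt=totepose(F,th)
loc=[(a*.032,b*.036,z) for z in(0,.23) for b in(1,-1) for a in(-1,1)]
P=np.array([O+Rt@l for l in loc])
s=(proj("scene",P)-[300,170])*400/240; d_=(proj("side",P)-[180,150])*[400/270,370/250]+[400,0]
for l,a,b in zip(loc,s,d_):print(l,a.round(0),b.round(0))
E
```

```text
foot edge [0.54593914 0.27870875 0.00917664] d 0.12658254221191695 xc 0.010143753853812557
th 51.69132249890066
(-0.032, 0.036, 0) [277. 249.] [504. 292.]
(0.032, 0.036, 0) [259. 293.] [455. 278.]
(-0.032, -0.036, 0) [232. 252.] [522. 301.]
(0.032, -0.036, 0) [213. 293.] [476. 288.]
(-0.032, 0.036, 0.23) [156. 119.] [560. 112.]
(0.032, 0.036, 0.23) [131. 161.] [513. 102.]
(-0.032, -0.036, 0.23) [116. 131.] [574. 130.]
(0.032, -0.036, 0.23) [ 91. 171.] [529. 121.]
```

```bash
cat >> h.py <<'E'
Rgf=np.array([[0,1,0],[0,0,-1],[-1,0,0]],float)  # tool axes (columns) in tote frame for foot grip
def toolpose(O,Rt,pg,Rg=Rgf):
    return O+Rt@np.array(pg),Rn.from_matrix(Rt@Rg).as_euler('xyz',degrees=True)
EX=np.array([np.cos(PSI),np.sin(PSI),0]);EY=np.array([-np.sin(PSI),np.cos(PSI),0])
def W(x,y,z): return PC+EX*x+EY*y+np.array([0,0,z])
E
python3 - <<'E'
from h import *
obs=np.array([(270,241),(250,290),(153,117),(130,160)])
for d in(.105,.110,.115,.12,.125,.13):
    O,Rt=totepose(W(.010,.173+d,0),np.degrees(np.arctan2(d,.1)))
    P=[O+Rt@[a,.036,z] for z in(0,.23) for a in(-.032,.032)]
    print(d,((proj("scene",P)-[300,170])*400/240-obs).round(0).tolist())
d=.120;O,Rt=totepose(W(.010,.173+d,0),50.2)
a=toolpose(O,Rt,(0,.12,.06));b=toolpose(O,Rt,(0,-.015,.06));print(a,b)
rows([((.56,.12,.33),(180,-20,95.7),5),((.55,.30,.33),(180,20,95.7),7),(*a,3)])
E
```

```text
0.105 [[-7.0, 3.0], [-6.0, -3.0], [2.0, -5.0], [-0.0, -6.0]]
0.11 [[-4.0, 4.0], [-2.0, -2.0], [2.0, -4.0], [-0.0, -4.0]]
0.115 [[-0.0, 5.0], [1.0, -0.0], [2.0, -2.0], [-0.0, -3.0]]
0.12 [[3.0, 6.0], [4.0, 1.0], [2.0, -1.0], [0.0, -1.0]]
0.125 [[6.0, 7.0], [8.0, 2.0], [3.0, 1.0], [1.0, 0.0]]
0.13 [[9.0, 8.0], [11.0, 3.0], [3.0, 3.0], [1.0, 2.0]]
(array([0.54111043, 0.32563877, 0.15825881]), array([180. ,  39.8,  95.7])) (array([0.54969313, 0.23965123, 0.05454054]), array([180. ,  39.8,  95.7]))
t 7.9 pos [0.5668 0.0886 0.2067] rot [179.8 -51.   95.7] q [ 60.  35. -58.  95. -22.  76.  17.] w 0.087 F [-0.5  1.3 -0.7] g 0.0
[{x:2.32,y:-0.07,z:-1.06,ay:-6.2},{x:2.19,y:-0.07,z:-1.3,ax:0.1,ay:-6.2},{x:2.04,y:-0.07,z:-1.52,ay:-6.2},{x:1.86,y:-0.08,z:-1.74,ax:0.1,ay:-6.2,az:-0.1},{x:1.66,y:-0.07,z:-1.93,ay:-6.2}]
[{x:2.42,y:0.11,z:0.88,ay:-5.7},{x:2.49,y:0.12,z:0.63,ay:-5.7},{x:2.55,y:0.11,z:0.39,ay:-5.7},{x:2.56,y:0.12,z:0.13,ay:-5.8},{x:2.57,y:0.11,z:-0.13,ay:-5.7}]
[{x:2.55,y:0.12,z:-0.39,ay:-5.7},{x:2.49,y:0.11,z:-0.63,ay:-5.7},{x:2.78,y:-0.21,z:5.08,ay:-6.6},{x:3.35,y:-0.21,z:4.72,ay:-6.6},{x:3.87,y:-0.21,z:4.31,ay:-6.6}]
end [0.5411 0.3256 0.1583] [180.   39.8  95.7]
```

{"method": "jog_arm", "body": {"motion": [{"x": 2.3, "y": 0, "z": -1.1, "ax": 0, "ay": -6.2, "az": 0}, {"x": 2.2, "y": -0.1, "z": -1.3, "ax": 0, "ay": -6.2, "az": 0}, {"x": 2, "y": -0.1, "z": -1.5, "ax": 0, "ay": -6.2, "az": 0}, {"x": 1.9, "y": -0.1, "z": -1.7, "ax": 0, "ay": -6.2, "az": 0}, {"x": 1.7, "y": -0.1, "z": -1.9, "ax": 0, "ay": -6.2, "az": 0}]}}

```text
time_s: 8.4
tool_pos: [0.557, 0.1239, 0.3295]
tool_rot: [180.0, -19.8, 95.8]
force: [0.5, -0.3, 0.0]
grip_width: 0.0872
grasp_force: 0.0
```

{"method": "jog_arm", "body": {"motion": [{"x": 2.4, "y": 0.1, "z": 0.9, "ax": 0, "ay": -5.7, "az": 0}, {"x": 2.5, "y": 0.1, "z": 0.6, "ax": 0, "ay": -5.7, "az": 0}, {"x": 2.5, "y": 0.1, "z": 0.4, "ax": 0, "ay": -5.7, "az": 0}, {"x": 2.6, "y": 0.1, "z": 0.1, "ax": 0, "ay": -5.7, "az": 0}, {"x": 2.6, "y": 0.1, "z": -0.1, "ax": 0, "ay": -5.7, "az": 0}]}}

```text
time_s: 8.9
tool_pos: [0.5492, 0.2528, 0.3289]
tool_rot: [179.9, 8.7, 95.8]
force: [1.0, -0.7, -0.4]
grip_width: 0.0869
grasp_force: 0.0
```

{"method": "jog_arm", "body": {"motion": [{"x": 2.5, "y": 0.1, "z": -0.4, "ax": 0, "ay": -5.7, "az": 0}, {"x": 2.5, "y": 0.1, "z": -0.6, "ax": 0, "ay": -5.7, "az": 0}, {"x": 2.8, "y": -0.2, "z": 4.7, "ax": 0, "ay": -6.6, "az": 0}, {"x": 3.2, "y": -0.2, "z": 3, "ax": 0, "ay": -6.6, "az": 0}, {"x": 3.7, "y": -0.2, "z": 3, "ax": 0, "ay": -6.6, "az": 0}]}}

```text
time_s: 9.4
tool_pos: [0.536, 0.3428, 0.1922]
tool_rot: [179.9, 39.8, 95.9]
force: [0.9, -0.3, -0.2]
grip_width: 0.0871
grasp_force: 0.0
```

Run:
```python
from h import *
d=.116;O,Rt=totepose(W(.010,.173+d,0),49.2)
a=toolpose(O,Rt,(0,.09,.06));b=toolpose(O,Rt,(0,-.015,.06));print(a,b)
rows([(*a,5),(*b,5)])
cv2.imwrite("pics/w4.png",env.read_camera("wrist")[:,:,::-1])
P=[O+Rt@[x,.036,z] for z in(0,.23) for x in(-.032,.032)]
print(proj("wrist",P).round(0).tolist())
```

```text
(array([0.54318113, 0.30489304, 0.13458661]), array([180. ,  40.8,  95.7])) (array([0.54999537, 0.23662311, 0.05510213]), array([180. ,  40.8,  95.7]))
t 9.4 pos [0.536  0.3428 0.1922] rot [179.9  39.8  95.9] q [-24.  44. -45.  69.  50. 113. -59.] w 0.0871 F [ 0.9 -0.3 -0.2] g 0.0
[{x:0.15,y:0.06,z:1.38,ay:-0.2},{x:0.15,y:0.07,z:1.37,ax:0.1,ay:-0.2},{x:0.16,y:0.06,z:1.38,ay:-0.2,az:0.1},{x:0.16,y:0.07,z:1.37,ax:0.1,ay:-0.2},{x:0.17,y:0.06,z:1.38,ay:-0.2}]
[{z:2.1},{z:2.1},{z:2.1},{z:2.1},{y:0.01,z:2.1}]
end [0.55   0.2366 0.0551] [-180.    40.8   95.7]
[[291.0, 167.0], [378.0, 169.0], [289.0, 425.0], [360.0, 427.0]]
```

View pics/w4.png

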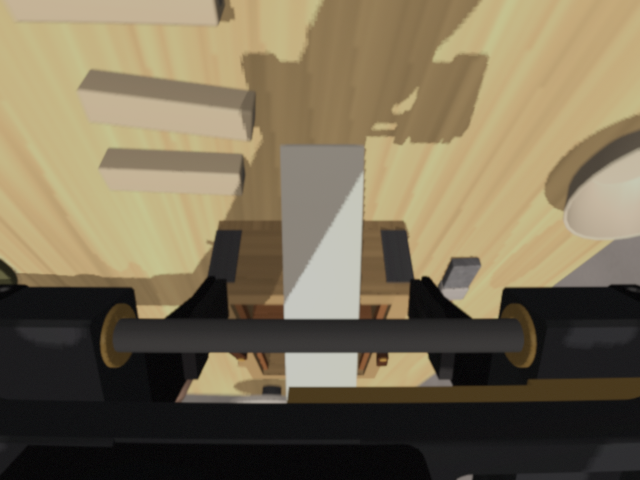

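Foot edge is at (281–363,145), not the predicted (291–378,167), but the arm was still settling. I'll re-measure with the arm at rest.

Run:
```python
from h import *
p=env.camera_params("wrist");st()
im=env.read_camera("wrist")
d=.116;O,Rt=totepose(W(.010,.173+d,0),49.2)
P=[O+Rt@[x,.036,z] for z in(0,.23) for x in(-.032,.032)]
print(proj("wrist",P,p).round(0).tolist())
h=cv2.cvtColor(im,cv2.COLOR_RGB2HSV)
m=((h[...,1]<35)&(h[...,2]>90)).astype(np.uint8)
for r in(130,135,140,145,150,155,160,165,170,180,190,200,280):
    x=np.flatnonzero(m[r,255:420])+255; print(r,len(x),x[:1],x[-1:])
```

```text
t 9.45 pos [0.5291 0.3469 0.173 ] rot [-178.2   40.4   97.9] q [-25.  46. -45.  69.  50. 113. -59.] w 0.0867 F [ -4.5   3.7 -21.3] g 0.0
[[291.0, 167.0], [378.0, 169.0], [289.0, 425.0], [360.0, 427.0]]
130 0 [] []
135 0 [] []
140 0 [] []
145 0 [] []
150 0 [] []
155 0 [] []
160 0 [] []
165 28 [295] [323]
170 83 [292] [374]
180 84 [292] [375]
190 83 [292] [374]
200 83 [292] [374]
280 79 [291] [369]
```

{"method": "jog_arm", "body": {"motion": [{"x": 0, "y": 0, "z": 0, "ax": 0, "ay": 0, "az": 0}, {"x": 0, "y": 0, "z": 0, "ax": 0, "ay": 0, "az": 0}, {"x": 0, "y": 0, "z": 0, "ax": 0, "ay": 0, "az": 0}, {"x": 0, "y": 0, "z": 0, "ax": 0, "ay": 0, "az": 0}, {"x": 0, "y": 0, "z": 0, "ax": 0, "ay": 0, "az": 0}]}}

```text
time_s: 10.0
tool_pos: [0.538, 0.3402, 0.1962]
tool_rot: [179.7, 39.5, 95.4]
force: [-0.3, 0.7, 0.6]
grip_width: 0.0871
grasp_force: 0.0
```

Run:
```python
from h import *
d=.116;O,Rt=totepose(W(.010,.173+d,0),49.2)
a=toolpose(O,Rt,(-.001,.085,.06));b=toolpose(O,Rt,(-.001,-.012,.06))
rows([(*a,5),(*b,5)])
```

```text
t 10.0 pos [0.538  0.3402 0.1962] rot [179.7  39.5  95.4] q [-24.  44. -45.  69.  50. 113. -58.] w 0.0871 F [-0.3  0.7  0.6] g 0.0
[{x:0.23,y:0.01,z:1.51,ay:-0.3},{x:0.24,y:0.01,z:1.5,ax:0.1,ay:-0.2,az:-0.1},{x:0.24,y:0.01,z:1.5,ay:-0.3},{x:0.26,y:0.01,z:1.5,ay:-0.3,az:-0.1},{x:0.26,y:0.01,z:1.5,ay:-0.2}]
[{z:1.94},{z:1.94},{y:-0.01,z:1.94},{x:-0.01,z:1.94},{z:1.94}]
end [0.5488 0.2385 0.0574] [180.   40.8  95.7]
```

{"method": "jog_arm", "body": {"motion": [{"x": 0.2, "y": 0, "z": 1.5, "ax": 0, "ay": 0, "az": 0}, {"x": 0.2, "y": 0, "z": 1.5, "ax": 0, "ay": 0, "az": 0}, {"x": 0.2, "y": 0, "z": 1.5, "ax": 0, "ay": 0, "az": 0}, {"x": 0.2, "y": 0, "z": 1.5, "ax": 0, "ay": 0, "az": 0}, {"x": 0.2, "y": 0, "z": 1.5, "ax": 0, "ay": 0, "az": 0}]}}

```text
time_s: 10.5
tool_pos: [0.5412, 0.3, 0.1281]
tool_rot: [-180.0, 39.6, 95.7]
force: [0.4, 0.2, 0.5]
grip_width: 0.0872
grasp_force: 0.0
```

Run:
```python
from h import *
d=.116;O,Rt=totepose(W(.010,.173+d,0),49.2)
b=toolpose(O,Rt,(-.001,-.012,.06))
rows([(b[0],(180,39.5,95.5),5)])
```

```text
t 10.5 pos [0.5412 0.3    0.1281] rot [-180.    39.6   95.7] q [-20.  44. -44.  77.  50. 106. -61.] w 0.0872 F [0.4 0.2 0.5] g 0.0
[{x:-0.05,y:0.03,z:1.88},{x:-0.06,y:0.03,z:1.88,ax:0.1,ay:0.1,az:0.1},{x:-0.05,y:0.03,z:1.88},{x:-0.06,y:0.03,z:1.88,az:0.1},{x:-0.05,y:0.03,z:1.88}]
end [0.5488 0.2385 0.0573] [180.   39.5  95.5]
```

{"method": "jog_arm", "body": {"motion": [{"x": 0, "y": 0, "z": 1.8, "ax": 0, "ay": 0, "az": 0}, {"x": -0.1, "y": 0.1, "z": 1.9, "ax": 0, "ay": 0, "az": 0}, {"x": 0, "y": 0, "z": 1.9, "ax": 0, "ay": 0, "az": 0}, {"x": -0.1, "y": 0, "z": 1.9, "ax": 0, "ay": 0, "az": 0}, {"x": -0.1, "y": 0.1, "z": 1.9, "ax": 0, "ay": 0, "az": 0}]}}

```text
time_s: 11.0
tool_pos: [0.5492, 0.2383, 0.0574]
tool_rot: [-180.0, 39.6, 95.8]
force: [0.7, 0.9, 0.5]
grip_width: 0.087
grasp_force: 0.0
```

{"method": "jog_arm", "body": {"motion": [{"x": 0, "y": 0, "z": 0, "ax": 0, "ay": 0, "az": 0}, {"x": 0, "y": 0, "z": 0, "ax": 0, "ay": 0, "az": 0}, {"x": 0, "y": 0, "z": 0, "ax": 0, "ay": 0, "az": 0}, {"x": 0, "y": 0, "z": 0, "ax": 0, "ay": 0, "az": 0}, {"x": 0, "y": 0, "z": 0, "ax": 0, "ay": 0, "az": 0}], "claw": -1, "squeeze": 45}}

```text
time_s: 11.5
tool_pos: [0.5495, 0.2407, 0.0594]
tool_rot: [179.9, 39.5, 95.8]
force: [0.1, 1.6, 1.8]
grip_width: 0.0638
grasp_force: 45.0
```

```bash
cat > pour.py <<'E'
from h import *
p,R=st()
d=.116;O,Rt=totepose(W(.010,.173+d,0),49.2)
pg=Rt.T@(p-O);Rg=Rt.T@R;print("pg",pg,"Rg",Rn.from_matrix(Rg@Rgf.T).as_rotvec(degrees=True))
if __name__=="__main__":
    np.savez("grip.npz",pg=pg,Rg=Rg)
def wp(th,u,n,px=157,pz=110):
    "underside passes through chest-frame point (y=px,z=pz mm) at u mm from the mouth"
    t=np.radians(th);a=np.array([-np.sin(t),np.cos(t)])
    F=np.array([px,pz])-a*(230-u)
    Oq,Rq=totepose(W(.005,F[0]/1000,F[1]/1000),th)
    return (*toolpose(Oq,Rq,pg,Rg),n)
if __name__=="__main__":
    L=[wp(52,65,3,165,113),wp(72,58,5,162,112),wp(95,48,7,160,112),wp(110,40,10,158,112),wp(125,40,10,158,112),wp(147,48,15,160,112)]
    for l in L:print(l[0].round(3),l[1].round(0))
    rows(L)
E
python3 pour.py
```

```text
t 11.5 pos [0.5495 0.2407 0.0594] rot [179.9  39.5  95.8] q [-15.  45. -43.  86.  52.  98. -62.] w 0.0638 F [0.1 1.6 1.8] g 45.0
pg [-0.00011794 -0.00904075  0.05968762] Rg [1.28757624 0.04194063 0.13270218]
[0.544 0.243 0.069] [180.  37.  96.]
[0.543 0.256 0.103] [180.  17.  96.]
[0.543 0.258 0.15 ] [180.  -6.  96.]
[0.544 0.25  0.182] [180. -21.  96.]
[0.546 0.228 0.209] [180. -36.  96.]
[0.55  0.183 0.229] [180. -58.  96.]
t 11.5 pos [0.5495 0.2407 0.0594] rot [179.9  39.5  95.8] q [-15.  45. -43.  86.  52.  98. -62.] w 0.0638 F [0.1 1.6 1.8] g 45.0
[{x:-0.13,y:-0.17,z:-0.32,ay:0.9},{x:-0.13,y:-0.16,z:-0.33,ay:1.0},{x:-0.12,y:-0.17,z:-0.33,ay:0.9},{x:-0.2,z:-0.69,ay:4.0},{x:-0.15,z:-0.7,ay:4.0}]
[{x:-0.1,y:0.01,z:-0.71,ay:4.0},{x:-0.05,z:-0.71,ay:4.0},{z:-0.72,ay:4.0},{x:-0.16,z:-0.65,ay:3.3},{x:-0.12,z:-0.65,ay:3.3}]
[{x:-0.09,z:-0.66,ay:3.3},{x:-0.04,z:-0.67,ay:3.2,az:0.1},{x:-0.01,z:-0.66,ay:3.3},{x:0.03,z:-0.67,ay:3.3},{x:0.06,y:0.01,z:-0.66,ax:-0.1,ay:3.3}]
[{x:-0.05,z:-0.33,ay:1.5},{x:-0.03,z:-0.33,ay:1.5},{x:-0.03,z:-0.34,ay:1.5},{x:-0.02,z:-0.33,ay:1.5},{x:-0.01,z:-0.33,ay:1.5}]
[{x:-0.01,z:-0.34,ay:1.5},{x:0.01,z:-0.33,ay:1.5},{x:0.01,z:-0.34,ay:1.5},{x:0.03,y:0.01,z:-0.33,ay:1.5},{x:0.03,z:-0.33,ay:1.5}]
[{x:-0.11,z:-0.33,ay:1.5},{x:-0.09,z:-0.33,ay:1.5},{x:-0.09,z:-0.34,ay:1.5},{x:-0.08,z:-0.34,ay:1.5},{x:-0.08,z:-0.34,ay:1.5}]
[{x:-0.06,z:-0.34,ay:1.5},{x:-0.05,z:-0.34,ay:1.5,az:0.1},{x:-0.05,z:-0.35,ay:1.5},{x:-0.03,z:-0.34,ay:1.5},{x:-0.03,z:-0.35,ay:1.5}]
[{x:-0.16,z:-0.29,ay:1.5},{x:-0.16,z:-0.29,ay:1.4},{x:-0.15,z:-0.3,ay:1.5},{x:-0.14,z:-0.3,ay:1.5},{x:-0.13,z:-0.3,ay:1.4}]
[{x:-0.12,y:0.01,z:-0.31,ay:1.5},{x:-0.12,z:-0.31,ay:1.5},{x:-0.11,z:-0.31,ay:1.4},{x:-0.1,z:-0.32,ay:1.5},{x:-0.09,z:-0.31,ay:1.5}]
[{x:-0.09,z:-0.32,ay:1.4},{x:-0.07,z:-0.33,ay:1.5},{x:-0.07,z:-0.32,ay:1.5},{x:-0.06,z:-0.33,ay:1.4},{x:-0.05,z:-0.32,ay:1.5}]
end [0.5501 0.1831 0.2292] [179.7 -58.3  95.8]
```

{"method": "jog_arm", "body": {"motion": [{"x": -0.1, "y": -0.2, "z": -0.3, "ax": 0, "ay": 0.9, "az": 0}, {"x": -0.1, "y": -0.2, "z": -0.3, "ax": 0, "ay": 1, "az": 0}, {"x": -0.2, "y": -0.1, "z": -0.4, "ax": 0, "ay": 0.9, "az": 0}, {"x": -0.2, "y": 0, "z": -0.7, "ax": 0, "ay": 4, "az": 0}, {"x": -0.1, "y": 0, "z": -0.7, "ax": 0, "ay": 4, "az": 0}]}}

```text
time_s: 12.0
tool_pos: [0.5428, 0.2479, 0.0822]
tool_rot: [-179.9, 28.6, 95.8]
force: [0.8, -0.3, -3.2]
grip_width: 0.0639
grasp_force: 45.0
```

{"method": "jog_arm", "body": {"motion": [{"x": -0.1, "y": 0, "z": -0.7, "ax": 0, "ay": 4, "az": 0}, {"x": -0.1, "y": 0, "z": -0.7, "ax": 0, "ay": 4, "az": 0}, {"x": 0, "y": 0, "z": -0.7, "ax": 0, "ay": 4, "az": 0}, {"x": -0.2, "y": 0, "z": -0.65, "ax": 0, "ay": 3.3, "az": 0}, {"x": -0.1, "y": 0, "z": -0.65, "ax": 0, "ay": 3.3, "az": 0}]}}

```text
time_s: 12.5
tool_pos: [0.5424, 0.254, 0.1161]
tool_rot: [180.0, 10.1, 95.7]
force: [-0.6, 0.2, -3.7]
grip_width: 0.0638
grasp_force: 45.0
```

{"method": "jog_arm", "body": {"motion": [{"x": -0.1, "y": 0, "z": -0.7, "ax": 0, "ay": 3.3, "az": 0}, {"x": 0, "y": 0, "z": -0.7, "ax": 0, "ay": 3.3, "az": 0}, {"x": 0, "y": 0, "z": -0.7, "ax": 0, "ay": 3.3, "az": 0}, {"x": 0, "y": 0, "z": -0.7, "ax": 0, "ay": 3.3, "az": 0}, {"x": 0.1, "y": 0, "z": -0.6, "ax": 0, "ay": 3.3, "az": 0}]}}

```text
time_s: 13.0
tool_pos: [0.542, 0.2559, 0.1499]
tool_rot: [-180.0, -6.3, 95.7]
force: [-0.3, -0.2, -3.9]
grip_width: 0.064
grasp_force: 45.0
```

```bash
cat > chk.py <<'E'
from h import *
g=np.load("grip.npz");p,R=st();Rt=R@g["Rg"].T;O=p-Rt@g["pg"]
a=Rt[:,2];print("theta",np.degrees(np.arccos(a[2])).round(1))
ch=lambda v:np.array([(v-PC)@EX,(v-PC)@EY,v[2]]).round(3)
print("mouth under",ch(O+Rt@[0,-.036,.23]),"mouth top",ch(O+Rt@[0,.036,.23]),"foot under",ch(O+Rt@[0,-.036,0]))
E
python3 chk.py
```

```text
t 13.0 pos [0.542  0.2559 0.1499] rot [-180.    -6.3   95.7] q [ 28.  27. -66.  96.  20.  70. -36.] w 0.064 F [-0.3 -0.2 -3.9] g 45.0
theta 95.0
mouth under [0.004 0.11  0.108] mouth top [0.004 0.104 0.18 ] foot under [0.004 0.339 0.128]
```

{"method": "jog_arm", "body": {"motion": [{"x": -0.1, "y": 0, "z": -0.3, "ax": 0, "ay": 1.5, "az": 0}, {"x": 0, "y": 0, "z": -0.3, "ax": 0, "ay": 1.5, "az": 0}, {"x": 0, "y": 0, "z": -0.35, "ax": 0, "ay": 1.5, "az": 0}, {"x": 0, "y": 0, "z": -0.35, "ax": 0, "ay": 1.5, "az": 0}, {"x": 0, "y": 0, "z": -0.35, "ax": 0, "ay": 1.5, "az": 0}]}}

```text
time_s: 13.5
tool_pos: [0.5426, 0.2535, 0.1659]
tool_rot: [-180.0, -13.9, 95.8]
force: [-0.1, 0.3, -3.3]
grip_width: 0.0635
grasp_force: 45.0
```

{"method": "jog_arm", "body": {"motion": [{"x": 0, "y": 0, "z": -0.35, "ax": 0, "ay": 1.5, "az": 0}, {"x": 0, "y": 0, "z": -0.35, "ax": 0, "ay": 1.5, "az": 0}, {"x": 0, "y": 0, "z": -0.35, "ax": 0, "ay": 1.5, "az": 0}, {"x": 0, "y": 0, "z": -0.35, "ax": 0, "ay": 1.5, "az": 0}, {"x": 0, "y": 0, "z": -0.3, "ax": 0, "ay": 1.5, "az": 0}]}}

```text
time_s: 14.0
tool_pos: [0.5435, 0.2484, 0.1823]
tool_rot: [180.0, -21.4, 95.8]
force: [0.2, -0.4, -3.4]
grip_width: 0.0639
grasp_force: 45.0
```

{"method": "jog_arm", "body": {"motion": [{"x": -0.1, "y": 0, "z": -0.35, "ax": 0, "ay": 1.5, "az": 0}, {"x": -0.1, "y": 0, "z": -0.35, "ax": 0, "ay": 1.5, "az": 0}, {"x": -0.1, "y": 0, "z": -0.35, "ax": 0, "ay": 1.5, "az": 0}, {"x": -0.1, "y": 0, "z": -0.35, "ax": 0, "ay": 1.5, "az": 0}, {"x": 0, "y": 0, "z": -0.35, "ax": 0, "ay": 1.5, "az": 0}]}}

```text
time_s: 14.5
tool_pos: [0.5446, 0.2373, 0.1964]
tool_rot: [180.0, -28.9, 95.7]
force: [-0.4, 0.1, -4.0]
grip_width: 0.0638
grasp_force: 45.0
```

{"method": "jog_arm", "body": {"motion": [{"x": -0.1, "y": 0, "z": -0.35, "ax": 0, "ay": 1.5, "az": 0}, {"x": -0.1, "y": 0, "z": -0.35, "ax": 0, "ay": 1.5, "az": 0}, {"x": 0, "y": 0, "z": -0.35, "ax": 0, "ay": 1.5, "az": 0}, {"x": 0, "y": 0, "z": -0.35, "ax": 0, "ay": 1.5, "az": 0}, {"x": 0, "y": 0, "z": -0.35, "ax": 0, "ay": 1.5, "az": 0}]}}

```text
time_s: 15.0
tool_pos: [0.5457, 0.2268, 0.2105]
tool_rot: [180.0, -36.4, 95.8]
force: [0.0, -0.2, -5.5]
grip_width: 0.0636
grasp_force: 45.0
```

```bash
python3 chk.py
```

```text
t 15.0 pos [0.5457 0.2268 0.2105] rot [180.  -36.4  95.8] q [ 56.  32. -77.  99.  -5.  65.  -9.] w 0.0636 F [ 0.  -0.2 -5.5] g 45.0
theta 125.1
mouth under [0.005 0.124 0.09 ] mouth top [0.005 0.083 0.149] foot under [0.005 0.312 0.223]
```

{"method": "jog_arm", "body": {"motion": [{"x": 0, "y": 0, "z": 0, "ax": 0, "ay": 0, "az": 0}, {"x": 0, "y": 0, "z": 0, "ax": 0, "ay": 0, "az": 0}, {"x": 0, "y": 0, "z": 0, "ax": 0, "ay": 0, "az": 0}, {"x": 0, "y": 0, "z": 0, "ax": 0, "ay": 0, "az": 0}, {"x": 0, "y": 0, "z": 0, "ax": 0, "ay": 0, "az": 0}]}}

```text
time_s: 15.5
tool_pos: [0.5454, 0.2275, 0.2105]
tool_rot: [180.0, -36.3, 95.8]
force: [-0.1, -0.1, -2.5]
grip_width: 0.0635
grasp_force: 45.0
```

Run:
```python
from h import *
st()
b=env.read_camera("side")[120:370,180:450,::-1]
a=env.read_camera("scene")[150:360,250:490,::-1]
c=np.zeros((370,800,3),np.uint8);c[:350,:400]=cv2.resize(a,(400,350));c[:,400:]=cv2.resize(b,(400,370))
cv2.imwrite("pics/c5.png",c);st()
```

```text
t 15.5 pos [0.5454 0.2275 0.2105] rot [180.  -36.3  95.8] q [ 56.  32. -77.  99.  -5.  65.  -9.] w 0.0635 F [-0.1 -0.1 -2.5] g 45.0
t 15.6 pos [0.5455 0.2272 0.2104] rot [180.  -36.3  95.8] q [ 56.  32. -77.  99.  -5.  65.  -9.] w 0.0637 F [ 0.2 -0.6 -2.3] g 45.0
```

View pics/c5.png

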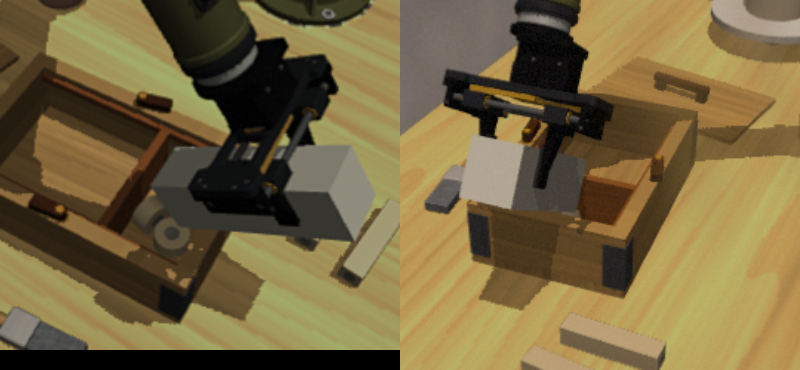

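The wrist load fell from about 4 N to 2.4 N, so the tote is empty. Two props show in the bin at about (150,212) and (170,238) in the left half. I'll tip it back and lean it again so I can regrip at the top.

```bash
cat > back.py <<'E'
from h import *
g=np.load("grip.npz");pg,Rg=g["pg"],g["Rg"]
def wp(th,u,n,px=157,pz=110):
    t=np.radians(th);a=np.array([-np.sin(t),np.cos(t)]);F=np.array([px,pz])-a*(230-u)
    return (*toolpose(*totepose(W(.008,F[0]/1000,F[1]/1000),th),pg,Rg),n)
c=(*toolpose(*totepose(W(.008,.173+.121,.005),51),pg,Rg),5)
rows([wp(110,42,5,158,116),wp(90,52,5,162,118),wp(70,60,5,166,120),wp(51,66,5,172,116),c])
E
python3 back.py
```

```text
t 15.6 pos [0.5455 0.2272 0.2104] rot [180.  -36.3  95.8] q [ 56.  32. -77.  99.  -5.  65.  -9.] w 0.0637 F [ 0.2 -0.6 -2.3] g 45.0
[{x:0.04,y:0.07,z:0.65,ay:-3.0},{x:0.07,y:0.06,z:0.65,ax:-0.1,ay:-3.0},{x:0.11,y:0.07,z:0.65,ay:-3.0},{x:0.14,y:0.06,z:0.64,ay:-3.0},{x:0.18,y:0.07,z:0.63,ay:-3.0}]
[{x:-0.09,z:0.83,ay:-4.0},{x:-0.03,z:0.83,ay:-4.0},{x:0.03,y:-0.01,z:0.84,ay:-4.0},{x:0.08,z:0.83,ay:-4.0},{x:0.15,z:0.82,ay:-4.0}]
[{x:-0.05,z:0.75,ay:-4.0},{x:0.01,z:0.74,ay:-4.0},{x:0.06,z:0.75,ay:-4.0},{x:0.11,z:0.74,ay:-4.0},{x:0.16,y:-0.01,z:0.73,ay:-4.0}]
[{x:0.07,z:0.74,ay:-3.8},{x:0.11,z:0.74,ay:-3.8},{x:0.16,z:0.73,ay:-3.8,az:-0.1},{x:0.21,z:0.72,ay:-3.8},{x:0.26,z:0.7,ay:-3.8}]
[{x:0.01,z:0.19},{x:0.01,z:0.19},{x:0.01,z:0.19},{x:0.01,z:0.19},{x:0.01,z:0.19}]
end [0.5472 0.2437 0.0635] [179.9  37.7  95.8]
```

{"method": "jog_arm", "body": {"motion": [{"x": 0, "y": 0.1, "z": 0.65, "ax": 0, "ay": -3, "az": 0}, {"x": 0.1, "y": 0.1, "z": 0.65, "ax": 0, "ay": -3, "az": 0}, {"x": 0.1, "y": 0.1, "z": 0.65, "ax": 0, "ay": -3, "az": 0}, {"x": 0.1, "y": 0, "z": 0.65, "ax": 0, "ay": -3, "az": 0}, {"x": 0.2, "y": 0, "z": 0.65, "ax": 0, "ay": -3, "az": 0}]}}

```text
time_s: 16.1
tool_pos: [0.5465, 0.2484, 0.1848]
tool_rot: [180.0, -21.2, 95.8]
force: [-0.5, -0.2, -2.0]
grip_width: 0.0634
grasp_force: 45.0
```

{"method": "jog_arm", "body": {"motion": [{"x": -0.1, "y": 0, "z": 0.8, "ax": 0, "ay": -4, "az": 0}, {"x": 0, "y": 0, "z": 0.85, "ax": 0, "ay": -4, "az": 0}, {"x": 0, "y": 0, "z": 0.85, "ax": 0, "ay": -4, "az": 0}, {"x": 0.1, "y": 0, "z": 0.85, "ax": 0, "ay": -4, "az": 0}, {"x": 0.15, "y": 0, "z": 0.8, "ax": 0, "ay": -4, "az": 0}]}}

```text
time_s: 16.6
tool_pos: [0.5452, 0.2597, 0.1445]
tool_rot: [180.0, -1.2, 95.8]
force: [-0.1, -0.5, -2.0]
grip_width: 0.0637
grasp_force: 45.0
```

{"method": "jog_arm", "body": {"motion": [{"x": 0, "y": 0, "z": 0.75, "ax": 0, "ay": -4, "az": 0}, {"x": 0, "y": 0, "z": 0.75, "ax": 0, "ay": -4, "az": 0}, {"x": 0, "y": 0, "z": 0.75, "ax": 0, "ay": -4, "az": 0}, {"x": 0.1, "y": 0, "z": 0.75, "ax": 0, "ay": -4, "az": 0}, {"x": 0.2, "y": 0, "z": 0.75, "ax": 0, "ay": -4, "az": 0}]}}

```text
time_s: 17.1
tool_pos: [0.5453, 0.2586, 0.1064]
tool_rot: [180.0, 18.7, 95.8]
force: [0.6, 0.2, -2.3]
grip_width: 0.0639
grasp_force: 45.0
```

{"method": "jog_arm", "body": {"motion": [{"x": 0.1, "y": 0, "z": 0.7, "ax": 0, "ay": -3.8, "az": 0}, {"x": 0.1, "y": 0, "z": 0.7, "ax": 0, "ay": -3.8, "az": 0}, {"x": 0.2, "y": 0, "z": 0.7, "ax": 0, "ay": -3.8, "az": 0}, {"x": 0.2, "y": 0, "z": 0.7, "ax": 0, "ay": -3.8, "az": 0}, {"x": 0.2, "y": 0, "z": 0.7, "ax": 0, "ay": -3.8, "az": 0}]}}

```text
time_s: 17.6
tool_pos: [0.5459, 0.2507, 0.0709]
tool_rot: [-180.0, 37.7, 95.8]
force: [0.4, -0.2, -3.1]
grip_width: 0.0634
grasp_force: 45.0
```

```bash
python3 chk.py
python3 - <<'E'
from h import *
g=np.load("grip.npz");pg,Rg=g["pg"],g["Rg"]
for z in(.005,):
    c=(*toolpose(*totepose(W(.008,.173+.121,z),51),pg,Rg),5);rows([c])
E
```

```text
t 17.6 pos [0.5459 0.2507 0.0709] rot [-180.    37.7   95.8] q [-16.  43. -42.  85.  49.  97. -61.] w 0.0634 F [ 0.4 -0.2 -3.1] g 45.0
theta 51.0
mouth under [0.008 0.122 0.157] mouth top [0.008 0.168 0.213] foot under [0.007 0.301 0.012]
t 17.6 pos [0.5459 0.2507 0.0709] rot [-180.    37.7   95.8] q [-16.  43. -42.  85.  49.  97. -61.] w 0.0634 F [ 0.4 -0.2 -3.1] g 45.0
[{x:-0.02,y:0.01,z:0.2},{x:-0.02,y:0.01,z:0.21},{x:-0.03,y:0.01,z:0.2,ax:-0.1},{x:-0.02,y:0.01,z:0.2},{x:-0.02,y:0.01,z:0.21}]
end [0.5471 0.2436 0.0635] [179.9  37.7  95.8]
```

{"method": "jog_arm", "body": {"motion": [{"x": 0, "y": 0, "z": 0.2, "ax": 0, "ay": 0, "az": 0}, {"x": 0, "y": 0, "z": 0.2, "ax": 0, "ay": 0, "az": 0}, {"x": 0, "y": 0, "z": 0.2, "ax": 0, "ay": 0, "az": 0}, {"x": -0.1, "y": 0, "z": 0.2, "ax": 0, "ay": 0, "az": 0}, {"x": 0, "y": 0, "z": 0.1, "ax": 0, "ay": 0, "az": 0}]}}

```text
time_s: 18.1
tool_pos: [0.5476, 0.2419, 0.0658]
tool_rot: [179.9, 37.7, 95.6]
force: [0.5, 0.7, -2.2]
grip_width: 0.064
grasp_force: 45.0
```

{"method": "jog_arm", "body": {"motion": [{"x": 0, "y": 0, "z": 0, "ax": 0, "ay": 0, "az": 0}, {"x": 0, "y": 0, "z": 0, "ax": 0, "ay": 0, "az": 0}, {"x": 0, "y": 0, "z": 0, "ax": 0, "ay": 0, "az": 0}, {"x": 0, "y": 0, "z": 0, "ax": 0, "ay": 0, "az": 0}, {"x": 0, "y": 0, "z": 0, "ax": 0, "ay": 0, "az": 0}], "claw": 1}}

```text
time_s: 18.6
tool_pos: [0.547, 0.243, 0.0652]
tool_rot: [180.0, 37.7, 95.8]
force: [0.7, 0.1, 0.4]
grip_width: 0.0858
grasp_force: 0.0
```

{"method": "jog_arm", "body": {"motion": [{"x": 0, "y": 0, "z": 0, "ax": 0, "ay": 0, "az": 0}, {"x": 0, "y": 0, "z": -1.5, "ax": 0, "ay": 0, "az": 0}, {"x": 0, "y": 0, "z": -2, "ax": 0, "ay": 0, "az": 0}, {"x": 0, "y": 0, "z": -2.5, "ax": 0, "ay": 0, "az": 0}, {"x": 0, "y": 0, "z": -2.5, "ax": 0, "ay": 0, "az": 0}]}}

```text
time_s: 19.1
tool_pos: [0.5415, 0.2958, 0.1339]
tool_rot: [180.0, 37.7, 95.8]
force: [0.2, -0.9, 0.5]
grip_width: 0.0871
grasp_force: 0.0
```

Run:
```python
from h import *
p0=env.camera_params("wrist");im=env.read_camera("wrist")
h=cv2.cvtColor(im,cv2.COLOR_RGB2HSV);m=((h[...,1]<35)&(h[...,2]>90)).astype(np.uint8)
for r in range(130,220,10):
    x=np.flatnonzero(m[r,255:420])+255; print(r,len(x),x[:1],x[-1:])
for d in(.112,.117,.122):
    O,Rt=totepose(W(.008,.173+d,0),np.degrees(np.arctan2(d,.1)))
    print(d,proj("wrist",[O+Rt@[x,.036,0] for x in(-.032,.032)],p0).round(0).tolist())
d=.119;O,Rt=totepose(W(.008,.173+d,0),50)
Rgm=np.array([[0,1,0],[1,0,0],[0,0,-1.]])
a=toolpose(O,Rt,(0,0,.31),Rgm);b=toolpose(O,Rt,(0,0,.178),Rgm);print(a,b)
rows([((.55,.30,.33),(180,20,95.7),8),((.56,.12,.36),(180,-20,95.7),9),(*a,8)])
```

```text
130 0 [] []
140 0 [] []
150 0 [] []
160 111 [265] [375]
170 111 [265] [375]
180 110 [265] [374]
190 110 [265] [374]
200 108 [266] [373]
210 108 [266] [373]
0.112 [[264.0, 159.0], [375.0, 159.0]]
0.117 [[263.0, 155.0], [376.0, 155.0]]
0.122 [[262.0, 151.0], [377.0, 151.0]]
(array([0.56584662, 0.05767712, 0.22684176]), array([180. , -50. ,  95.7])) (array([0.55580362, 0.15829501, 0.14199379]), array([180. , -50. ,  95.7]))
t 19.15 pos [0.5413 0.2999 0.1371] rot [179.7  37.4  95.8] q [-20.  42. -43.  78.  48. 104. -59.] w 0.0873 F [-0.4  2.7  1.9] g 0.0
[{x:-1.47,y:0.12,z:-1.91,ay:2.2},{x:-1.4,y:0.11,z:-1.97,ax:0.1,ay:2.1},{x:-1.32,y:0.12,z:-2.01,ay:2.2},{x:-1.25,y:0.11,z:-2.07,ay:2.2,az:0.1},{x:-1.16,y:0.11,z:-2.11,ax:0.1,ay:2.2}]
[{x:-1.09,y:0.11,z:-2.15,ay:2.1},{x:-1.0,y:0.12,z:-2.19,ax:0.1,ay:2.2},{x:-0.92,y:0.1,z:-2.23,ay:2.2},{x:-1.99,y:-0.09,z:0.37,ay:4.4},{x:-2.02,y:-0.09,z:0.22,ay:4.5}]
[{x:-2.03,y:-0.08,z:0.05,ay:4.4},{x:-2.03,y:-0.09,z:-0.1,ay:4.5},{x:-2.01,y:-0.09,z:-0.25,ay:4.4},{x:-1.98,y:-0.09,z:-0.41,ay:4.5},{x:-1.95,y:-0.09,z:-0.57,ay:4.4}]
[{x:-1.9,y:-0.08,z:-0.71,ay:4.4},{x:-1.84,y:-0.09,z:-0.86,ay:4.5},{x:-1.31,z:1.3,ay:3.7},{x:-1.38,y:-0.01,z:1.21,ay:3.8},{x:-1.46,z:1.11,ay:3.7}]
[{x:-1.54,y:-0.01,z:1.02,ay:3.8},{x:-1.59,z:0.91,ay:3.7},{x:-1.65,y:-0.01,z:0.81,ay:3.8},{x:-1.7,z:0.7,ay:3.7},{x:-1.75,y:-0.01,z:0.58,ay:3.8}]
end [0.5658 0.0576 0.2269] [-180.   -50.    95.7]
```

{"method": "jog_arm", "body": {"motion": [{"x": -1.5, "y": 0.1, "z": -1.9, "ax": 0, "ay": 2.2, "az": 0}, {"x": -1.4, "y": 0.1, "z": -2, "ax": 0, "ay": 2.2, "az": 0}, {"x": -1.3, "y": 0.1, "z": -2, "ax": 0, "ay": 2.2, "az": 0}, {"x": -1.2, "y": 0.1, "z": -2.1, "ax": 0, "ay": 2.2, "az": 0}, {"x": -1.2, "y": 0.1, "z": -2.1, "ax": 0, "ay": 2.2, "az": 0}]}}

```text
time_s: 19.65
tool_pos: [0.5463, 0.296, 0.2548]
tool_rot: [180.0, 26.6, 95.8]
force: [-0.2, 0.6, 0.1]
grip_width: 0.0869
grasp_force: 0.0
```

{"method": "jog_arm", "body": {"motion": [{"x": -1.1, "y": 0.1, "z": -2.1, "ax": 0, "ay": 2.2, "az": 0}, {"x": -1, "y": 0.1, "z": -2.2, "ax": 0, "ay": 2.2, "az": 0}, {"x": -0.9, "y": 0.1, "z": -2.2, "ax": 0, "ay": 2.2, "az": 0}, {"x": -2, "y": -0.1, "z": 0.4, "ax": 0, "ay": 4.4, "az": 0}, {"x": -2, "y": -0.1, "z": 0.2, "ax": 0, "ay": 4.5, "az": 0}]}}

```text
time_s: 20.15
tool_pos: [0.551, 0.2574, 0.3328]
tool_rot: [179.9, 11.0, 96.0]
force: [0.1, -0.6, 0.2]
grip_width: 0.0868
grasp_force: 0.0
```

{"method": "jog_arm", "body": {"motion": [{"x": -2, "y": -0.1, "z": 0, "ax": 0, "ay": 4.4, "az": 0}, {"x": -2, "y": -0.1, "z": -0.1, "ax": 0, "ay": 4.5, "az": 0}, {"x": -2, "y": -0.1, "z": -0.3, "ax": 0, "ay": 4.4, "az": 0}, {"x": -2, "y": -0.1, "z": -0.4, "ax": 0, "ay": 4.5, "az": 0}, {"x": -2, "y": -0.1, "z": -0.6, "ax": 0, "ay": 4.4, "az": 0}]}}

```text
time_s: 20.65
tool_pos: [0.5565, 0.1552, 0.3505]
tool_rot: [179.9, -11.1, 95.8]
force: [0.1, 0.1, 0.3]
grip_width: 0.087
grasp_force: 0.0
```

{"method": "jog_arm", "body": {"motion": [{"x": -1.9, "y": -0.1, "z": -0.7, "ax": 0, "ay": 4.4, "az": 0}, {"x": -1.8, "y": -0.1, "z": -0.9, "ax": 0, "ay": 4.5, "az": 0}, {"x": -1.3, "y": 0, "z": 1.3, "ax": 0, "ay": 3.7, "az": 0}, {"x": -1.4, "y": 0, "z": 1.2, "ax": 0, "ay": 3.8, "az": 0}, {"x": -1.5, "y": 0, "z": 1.1, "ax": 0, "ay": 3.7, "az": 0}]}}

```text
time_s: 21.15
tool_pos: [0.5612, 0.0915, 0.3069]
tool_rot: [179.9, -31.2, 95.8]
force: [-0.1, -0.9, 0.1]
grip_width: 0.0873
grasp_force: 0.0
```

{"method": "jog_arm", "body": {"motion": [{"x": -1.5, "y": 0, "z": 1, "ax": 0, "ay": 3.8, "az": 0}, {"x": -1.6, "y": 0, "z": 0.9, "ax": 0, "ay": 3.7, "az": 0}, {"x": -1.6, "y": 0, "z": 0.8, "ax": 0, "ay": 3.8, "az": 0}, {"x": -1.7, "y": 0, "z": 0.7, "ax": 0, "ay": 3.7, "az": 0}, {"x": -1.7, "y": 0, "z": 0.6, "ax": 0, "ay": 2.4, "az": 0}]}}

```text
time_s: 21.65
tool_pos: [0.5651, 0.0524, 0.2237]
tool_rot: [-180.0, -48.6, 95.7]
force: [-1.6, -0.5, -0.5]
grip_width: 0.0872
grasp_force: 0.0
```

Run:
```python
from h import *
d=.113;O,Rt=totepose(W(.008,.173+d,0),48.5)
Rgm=np.array([[0,1,0],[1,0,0],[0,0,-1.]])
a=toolpose(O,Rt,(0,0,.28),Rgm);b=toolpose(O,Rt,(0,0,.180),Rgm)
rows([(*a,4),(*b,6)])
p,R=st();print("tool in tote",(Rt.T@(p-O)).round(3))
```

```text
t 21.65 pos [0.5651 0.0524 0.2237] rot [-180.   -48.6   95.7] q [ 58.  31. -53.  93. -23.  81.  19.] w 0.0872 F [-1.6 -0.5 -0.5] g 0.0
[{x:0.25,y:0.03,z:0.7},{x:0.25,y:0.04,z:0.71},{x:0.24,y:0.03,z:0.7,ay:-0.1},{x:0.25,y:0.03,z:0.7},{z:1.67}]
[{z:1.66},{z:1.67},{z:1.67},{x:0.01,z:1.67},{z:1.66}]
end [0.5561 0.1546 0.1463] [-180.   -48.5   95.7]
t 21.65 pos [0.5651 0.0524 0.2237] rot [-180.   -48.6   95.7] q [ 58.  31. -53.  93. -23.  81.  19.] w 0.0872 F [-1.6 -0.5 -0.5] g 0.0
tool in tote [-0.001 -0.01   0.308]
```

{"method": "jog_arm", "body": {"motion": [{"x": 0.3, "y": 0, "z": 0.7, "ax": 0, "ay": 0, "az": 0}, {"x": 0.3, "y": 0.1, "z": 0.7, "ax": 0, "ay": 0, "az": 0}, {"x": 0.2, "y": 0, "z": 0.7, "ax": 0, "ay": 0, "az": 0}, {"x": 0.2, "y": 0, "z": 0.7, "ax": 0, "ay": 0, "az": 0}, {"x": 0, "y": 0, "z": 1.7, "ax": 0, "ay": 0, "az": 0}]}}

```text
time_s: 22.15
tool_pos: [0.5629, 0.0948, 0.2037]
tool_rot: [179.7, -48.3, 96.0]
force: [0.9, -0.7, -0.6]
grip_width: 0.0871
grasp_force: 0.0
```

{"method": "jog_arm", "body": {"motion": [{"x": 0, "y": 0, "z": 1.7, "ax": 0, "ay": 0, "az": 0}, {"x": 0, "y": 0, "z": 1.7, "ax": 0, "ay": 0, "az": 0}, {"x": 0, "y": 0, "z": 1.7, "ax": 0, "ay": 0, "az": 0}, {"x": 0, "y": 0, "z": 1.7, "ax": 0, "ay": 0, "az": 0}, {"x": 0, "y": 0, "z": 1.5, "ax": 0, "ay": 0, "az": 0}]}}

```text
time_s: 22.65
tool_pos: [0.5554, 0.1576, 0.1476]
tool_rot: [179.9, -48.4, 96.0]
force: [-0.1, -0.0, 0.3]
grip_width: 0.087
grasp_force: 0.0
```

{"method": "jog_arm", "body": {"motion": [{"x": 0, "y": 0, "z": 0, "ax": 0, "ay": 0, "az": 0}, {"x": 0, "y": 0, "z": 0, "ax": 0, "ay": 0, "az": 0}, {"x": 0, "y": 0, "z": 0, "ax": 0, "ay": 0, "az": 0}, {"x": 0, "y": 0, "z": 0, "ax": 0, "ay": 0, "az": 0}, {"x": 0, "y": 0, "z": 0, "ax": 0, "ay": 0, "az": 0}], "claw": -1, "squeeze": 25}}

```text
time_s: 23.15
tool_pos: [0.5565, 0.1549, 0.1477]
tool_rot: [179.9, -48.5, 95.7]
force: [-0.1, -1.5, 2.7]
grip_width: 0.064
grasp_force: 25.0
```

Run:
```python
from h import *
d=.113;O,Rt=totepose(W(.008,.173+d,0),48.5)
p,R=st();pg=Rt.T@(p-O);Rg=Rt.T@R;print("pg",pg.round(4),Rn.from_matrix(Rg).as_euler('xyz',degrees=True))
np.savez("grip.npz",pg=pg,Rg=Rg)
L=[(*toolpose(*totepose(F,th),pg,Rg),n) for F,th,n in
 ((W(.010,.30,.02),47,3),(W(.02,.305,.03),25,7),(W(.035,.305,.03),0,8),(W(.035,.305,.006),0,2))]
rows(L)
```

```text
t 23.15 pos [0.5565 0.1549 0.1477] rot [179.9 -48.5  95.7] q [ 52.  33. -54. 101. -24.  67.  18.] w 0.064 F [-0.1 -1.5  2.7] g 25.0
pg [0.0003 0.0013 0.1807] [1.79952518e+02 2.65660202e-02 9.00293526e+01]
t 23.15 pos [0.5565 0.1549 0.1477] rot [179.9 -48.5  95.7] q [ 52.  33. -54. 101. -24.  67.  18.] w 0.064 F [-0.1 -1.5  2.7] g 25.0
[{x:0.97,y:0.07,z:-0.06,ay:-0.5},{x:0.96,y:0.06,z:-0.06,ay:-0.5},{x:0.97,y:0.07,z:-0.08,ay:-0.5},{x:1.08,y:0.14,z:0.34,ay:-3.1},{x:1.1,y:0.15,z:0.29,ay:-3.2}]
[{x:1.11,y:0.14,z:0.22,ay:-3.1},{x:1.12,y:0.14,z:0.16,ay:-3.2},{x:1.13,y:0.15,z:0.1,ay:-3.1},{x:1.14,y:0.14,z:0.03,ay:-3.2},{x:1.13,y:0.14,z:-0.02,ay:-3.1}]
[{x:0.91,y:0.19,z:0.41,ay:-3.1},{x:0.93,y:0.19,z:0.36,ay:-3.1},{x:0.95,y:0.18,z:0.3,ay:-3.2},{x:0.97,y:0.19,z:0.26,ay:-3.1},{x:0.98,y:0.19,z:0.2,ay:-3.1}]
[{x:0.98,y:0.19,z:0.15,ay:-3.1},{x:1.0,y:0.18,z:0.09,ay:-3.2},{x:0.99,y:0.19,z:0.04,ay:-3.1},{z:1.2},{x:0.01,z:1.2}]
end [0.5668 0.3237 0.1867] [179.9   0.   95.7]
```

{"method": "jog_arm", "body": {"motion": [{"x": 1, "y": 0.1, "z": -0.1, "ax": 0, "ay": -0.5, "az": 0}, {"x": 1, "y": 0.1, "z": -0.1, "ax": 0, "ay": -0.5, "az": 0}, {"x": 0.9, "y": 0, "z": -0.1, "ax": 0, "ay": -0.5, "az": 0}, {"x": 1.1, "y": 0.1, "z": 0.3, "ax": 0, "ay": -3.1, "az": 0}, {"x": 1.1, "y": 0.1, "z": 0.3, "ax": 0, "ay": -3.2, "az": 0}]}}

```text
time_s: 23.65
tool_pos: [0.556, 0.193, 0.1827]
tool_rot: [-180.0, -40.6, 95.7]
force: [-0.0, 0.4, -2.1]
grip_width: 0.0637
grasp_force: 25.0
```

{"method": "jog_arm", "body": {"motion": [{"x": 1.1, "y": 0.1, "z": 0.2, "ax": 0, "ay": -3.1, "az": 0}, {"x": 1.1, "y": 0.1, "z": 0.2, "ax": 0, "ay": -3.2, "az": 0}, {"x": 1.1, "y": 0.2, "z": 0.1, "ax": 0, "ay": -3.1, "az": 0}, {"x": 1.1, "y": 0.2, "z": 0, "ax": 0, "ay": -3.2, "az": 0}, {"x": 1.2, "y": 0.2, "z": 0, "ax": 0, "ay": -3.1, "az": 0}]}}

```text
time_s: 24.15
tool_pos: [0.5582, 0.2437, 0.2107]
tool_rot: [180.0, -24.8, 95.8]
force: [-0.3, -0.7, -2.2]
grip_width: 0.0639
grasp_force: 25.0
```

{"method": "jog_arm", "body": {"motion": [{"x": 0.9, "y": 0.2, "z": 0.4, "ax": 0, "ay": -3.1, "az": 0}, {"x": 0.9, "y": 0.2, "z": 0.4, "ax": 0, "ay": -3.1, "az": 0}, {"x": 0.9, "y": 0.2, "z": 0.3, "ax": 0, "ay": -3.2, "az": 0}, {"x": 1, "y": 0.2, "z": 0.3, "ax": 0, "ay": -3.1, "az": 0}, {"x": 1, "y": 0.2, "z": 0.2, "ax": 0, "ay": -3.1, "az": 0}]}}

```text
time_s: 24.65
tool_pos: [0.5629, 0.2945, 0.2104]
tool_rot: [180.0, -9.3, 95.8]
force: [-0.2, 0.0, -1.6]
grip_width: 0.0642
grasp_force: 25.0
```

{"method": "jog_arm", "body": {"motion": [{"x": 1, "y": 0.2, "z": 0.1, "ax": 0, "ay": -3.1, "az": 0}, {"x": 1, "y": 0.2, "z": 0.1, "ax": 0, "ay": -3.2, "az": 0}, {"x": 1, "y": 0.2, "z": 0, "ax": 0, "ay": -3.1, "az": 0}, {"x": 0, "y": 0, "z": 0.5, "ax": 0, "ay": 0, "az": 0}, {"x": 0, "y": 0, "z": 0.5, "ax": 0, "ay": 0, "az": 0}]}}

```text
time_s: 25.15
tool_pos: [0.5658, 0.3248, 0.2008]
tool_rot: [-180.0, -0.1, 95.9]
force: [0.9, -0.4, -2.8]
grip_width: 0.0639
grasp_force: 25.0
```

```bash
python3 chk.py
```

```text
t 25.15 pos [0.5658 0.3248 0.2008] rot [-1.80e+02 -1.00e-01  9.59e+01] q [  2.  26. -46.  83.  18.  79. -39.] w 0.0639 F [ 0.9 -0.4 -2.8] g 25.0
theta 0.1
mouth under [0.034 0.306 0.25 ] mouth top [0.034 0.378 0.25 ] foot under [0.034 0.306 0.02 ]
```

{"method": "jog_arm", "body": {"motion": [{"x": 0, "y": 0, "z": 0.5, "ax": 0, "ay": 0, "az": 0}, {"x": 0, "y": 0, "z": 0.5, "ax": 0, "ay": 0, "az": 0}, {"x": 0, "y": 0, "z": 0.4, "ax": 0, "ay": 0, "az": 0}, {"x": 0, "y": 0, "z": 0.3, "ax": 0, "ay": 0, "az": 0}, {"x": 0, "y": 0, "z": 0.1, "ax": 0, "ay": 0, "az": 0}]}}

```text
time_s: 25.65
tool_pos: [0.5671, 0.3229, 0.1841]
tool_rot: [180.0, 0.0, 95.7]
force: [-2.3, -0.9, 6.7]
grip_width: 0.0638
grasp_force: 25.0
```

{"method": "jog_arm", "body": {"motion": [{"x": 0, "y": 0, "z": 0.1, "ax": 0, "ay": 0, "az": 0}, {"x": 0, "y": 0, "z": 0.05, "ax": 0, "ay": 0, "az": 0}, {"x": 0, "y": 0, "z": 0.05, "ax": 0, "ay": 0, "az": 0}, {"x": 0, "y": 0, "z": 0, "ax": 0, "ay": 0, "az": 0}, {"x": 0, "y": 0, "z": 0, "ax": 0, "ay": 0, "az": 0}]}}

```text
time_s: 26.15
tool_pos: [0.567, 0.3241, 0.1839]
tool_rot: [179.9, -0.0, 95.7]
force: [-2.3, -0.7, 10.1]
grip_width: 0.0641
grasp_force: 25.0
```

{"method": "jog_arm", "body": {"motion": [{"x": 0, "y": 0, "z": 0, "ax": 0, "ay": 0, "az": 0}, {"x": 0, "y": 0, "z": 0, "ax": 0, "ay": 0, "az": 0}, {"x": 0, "y": 0, "z": 0, "ax": 0, "ay": 0, "az": 0}, {"x": 0, "y": 0, "z": 0, "ax": 0, "ay": 0, "az": 0}, {"x": 0, "y": 0, "z": 0, "ax": 0, "ay": 0, "az": 0}], "claw": 1}}

```text
time_s: 26.65
tool_pos: [0.567, 0.3234, 0.1807]
tool_rot: [-180.0, 0.0, 95.7]
force: [-0.9, 1.0, -0.1]
grip_width: 0.0862
grasp_force: 0.0
```

{"method": "jog_arm", "body": {"motion": [{"x": 0, "y": 0, "z": -1, "ax": 0, "ay": 0, "az": 0}, {"x": 0, "y": 0, "z": -3, "ax": 0, "ay": 0, "az": 0}, {"x": 0, "y": 0, "z": -4, "ax": 0, "ay": 0, "az": 0}, {"x": 0, "y": 0, "z": -4, "ax": 0, "ay": 0, "az": 0}, {"x": 0, "y": 0, "z": -3, "ax": 0, "ay": 0, "az": 0}]}}

```text
time_s: 27.15
tool_pos: [0.5671, 0.3241, 0.3347]
tool_rot: [179.8, -0.1, 95.8]
force: [0.4, 0.5, 0.3]
grip_width: 0.0868
grasp_force: 0.0
```

{"method": "jog_arm", "body": {"motion": [{"x": -2, "y": -2, "z": 0, "ax": 0, "ay": 0, "az": 0}, {"x": -2, "y": -3, "z": 0, "ax": 0, "ay": 0, "az": 0}, {"x": -2, "y": -2, "z": 0, "ax": 0, "ay": 0, "az": 0}, {"x": 0, "y": 0, "z": 0, "ax": 0, "ay": 0, "az": 0}, {"x": 0, "y": 0, "z": 0, "ax": 0, "ay": 0, "az": 0}]}}

```text
time_s: 27.65
tool_pos: [0.5037, 0.2566, 0.332]
tool_rot: [179.9, 0.0, 95.7]
force: [0.8, 0.2, -0.6]
grip_width: 0.0868
grasp_force: 0.0
```

```bash
cat > props.py <<'E'
from h import *
st();p=env.camera_params("wrist");im=env.read_camera("wrist")
cv2.imwrite("pics/w6.png",im[:,:,::-1])
h=cv2.cvtColor(im,cv2.COLOR_RGB2HSV)
m=((h[...,1]<75)&(h[...,2]>120)).astype(np.uint8)*255
m=cv2.morphologyEx(m,cv2.MORPH_OPEN,np.ones((5,5)))
for c in cv2.findContours(m,cv2.RETR_EXTERNAL,cv2.CHAIN_APPROX_SIMPLE)[0]:
    if cv2.contourArea(c)<800: continue
    r=cv2.minAreaRect(c)
    q=plane("wrist",cv2.boxPoints(r),.03,p)[:,:2]
    w=plane("wrist",c.reshape(-1,2),.03,p)[:,:2].astype(np.float32);R=cv2.minAreaRect(w*1000)
    print("px",np.round(r[0]),np.round(r[1]),"world mm",np.round(R[0],1),np.round(R[1],1),round(R[2],1))
E
python3 props.py
```

```text
t 27.65 pos [0.5037 0.2566 0.332 ] rot [179.9   0.   95.7] q [ 13.  11. -49.  84.   8.  89. -30.] w 0.0868 F [ 0.8  0.2 -0.6] g 0.0
px [227. 265.] [92. 16.] world mm [392.7 149. ] [ 21.1 131.2] 2.1
px [354. 226.] [73. 19.] world mm [554.6 219.3] [24.9 98.2] 6.8
px [149. 251.] [132.  17.] world mm [288.7 156.4] [ 23.8 184.6] 1.7
px [590. 206.] [109.  99.] world mm [857.3 278.1] [131.7 152.7] 19.2
px [252. 146.] [114.  95.] world mm [417.2 302.2] [114.8 138.5] 86.4
px [243.  65.] [113.  38.] world mm [402.9 399.2] [130.6  41.4] 3.2
px [232. 175.] [125. 278.] world mm [395.4 246.7] [353.  159.2] 85.3
px [572.  87.] [  8. 155.] world mm [793.3 413.6] [169.9  10.6] 88.9
px [ 22. 147.] [278.  11.] world mm [131.  265.6] [341.6  16. ] 89.5
px [409. 126.] [115. 268.] world mm [609.1 334.3] [139.6 312.2] 4.4
px [351.  58.] [ 12. 116.] world mm [526.3 417.4] [ 13.6 124.4] 2.7
px [108.  91.] [ 26. 183.] world mm [243.5 351.9] [209.1  29.7] 86.6
```

View pics/w6.png

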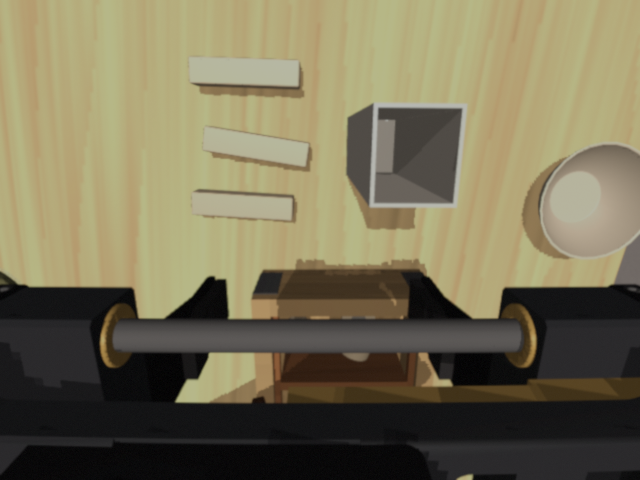

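The tote stands upright and empty. Prop tops are at about C (245,72), B (256,146) and A (243,205), and the third short prop shows in the bin.

Run:
```python
from h import *
p=env.camera_params("wrist")
for n,q in dict(C=[(190,58),(299,61),(299,86),(191,82)],B=[(205,127),(309,142),(306,165),(203,150)],A=[(192,190),(294,196),(293,219),(192,214)]).items():
    P=plane("wrist",q,.03,p)[:,:2];d=P[1]-P[0]+P[2]-P[3]
    print(n,P.mean(0).round(4),"yaw",np.degrees(np.arctan2(d[1],d[0])).round(1),"len",np.linalg.norm(P[1]-P[0]).round(3),np.linalg.norm(P[2]-P[1]).round(3))
rows([((.407,.240,.12),(180,0,180),12)])
```

```text
C [0.4049 0.3935] yaw 3.7 len 0.126 0.027
B [0.4227 0.3104] yaw -2.5 len 0.127 0.028
A [0.41   0.2359] yaw 2.5 len 0.129 0.03
t 27.7 pos [0.5038 0.2572 0.3316] rot [179.9  -0.   95.8] q [ 13.  11. -49.  84.   8.  89. -30.] w 0.0871 F [-0.5 -0.4  0.1] g 0.0
[{x:-0.06,y:-0.82,z:1.76,az:-7.0},{x:0.04,y:-0.82,z:1.77,az:-7.0},{x:0.13,y:-0.81,z:1.76,az:-7.1},{x:0.24,y:-0.79,z:1.76,az:-7.0},{x:0.33,y:-0.75,z:1.76,az:-7.0}]
[{x:0.42,y:-0.7,z:1.77,az:-7.0},{x:0.5,y:-0.65,z:1.76,az:-7.0},{x:0.58,y:-0.59,z:1.76,az:-7.1},{x:0.65,y:-0.5,z:1.76,ay:0.1,az:-7.0},{x:0.7,y:-0.43,z:1.77,az:-7.0}]
[{x:0.74,y:-0.34,z:1.76,ax:0.1,az:-7.0},{x:0.79,y:-0.23,z:1.77,az:-7.0},{},{},{}]
end [0.407  0.2401 0.12  ] [-180.   -0.  180.]
```

{"method": "jog_arm", "body": {"motion": [{"x": 0, "y": -0.9, "z": 1.7, "ax": 0, "ay": 0, "az": -7.2}, {"x": 0, "y": -0.9, "z": 1.7, "ax": 0, "ay": 0, "az": -7.2}, {"x": 0.1, "y": -0.9, "z": 1.7, "ax": 0, "ay": 0, "az": -7.2}, {"x": 0.2, "y": -0.9, "z": 1.7, "ax": 0, "ay": 0, "az": -7.2}, {"x": 0.3, "y": -0.8, "z": 1.7, "ax": 0, "ay": 0, "az": -7.2}], "claw": 0.2}}

```text
time_s: 28.2
tool_pos: [0.4595, 0.2486, 0.2453]
tool_rot: [180.0, -0.1, 132.2]
force: [0.2, 0.1, -0.4]
grip_width: 0.0567
grasp_force: 0.0
```

{"method": "jog_arm", "body": {"motion": [{"x": 0.4, "y": -0.8, "z": 1.7, "ax": 0, "ay": 0, "az": -7.2}, {"x": 0.5, "y": -0.7, "z": 1.7, "ax": 0, "ay": 0, "az": -7.2}, {"x": 0.6, "y": -0.6, "z": 1.7, "ax": 0, "ay": 0, "az": -7.2}, {"x": 0.7, "y": -0.5, "z": 1.7, "ax": 0, "ay": 0, "az": -7.2}, {"x": 0.8, "y": -0.4, "z": 1.7, "ax": 0, "ay": 0, "az": -7.2}]}}

```text
time_s: 28.7
tool_pos: [0.4169, 0.2403, 0.1605]
tool_rot: [179.9, -0.0, 168.2]
force: [0.1, 0.1, 0.3]
grip_width: 0.0523
grasp_force: 0.0
```

{"method": "jog_arm", "body": {"motion": [{"x": 0.8, "y": -0.3, "z": 1.7, "ax": 0, "ay": 0, "az": -7.2}, {"x": 0.8, "y": -0.2, "z": 1.7, "ax": 0, "ay": 0, "az": -7.2}, {"x": 0, "y": 0, "z": 0, "ax": 0, "ay": 0, "az": 0}, {"x": 0, "y": 0, "z": 0, "ax": 0, "ay": 0, "az": 0}, {"x": 0, "y": 0, "z": 0, "ax": 0, "ay": 0, "az": 0}]}}

```text
time_s: 29.2
tool_pos: [0.4015, 0.2374, 0.128]
tool_rot: [179.9, 0.1, -177.9]
force: [-0.1, 0.8, 0.2]
grip_width: 0.0522
grasp_force: 0.0
```

Run:
```python
from h import *
rows([((.395,.2365,.06),(180,0,182.5),3),((.395,.2365,.006),(180,0,182.5),4)])
```

```text
t 29.2 pos [0.4015 0.2374 0.128 ] rot [ 1.799e+02  1.000e-01 -1.779e+02] q [ 21.   3. -56. 114.   3.  65.  57.] w 0.0522 F [-0.1  0.8  0.2] g 0.0
[{x:0.22,y:-0.02,z:2.27,az:-0.1},{x:0.22,y:-0.03,z:2.27,ax:0.1,ay:0.1,az:-0.2},{x:0.22,y:-0.02,z:2.26,az:-0.1},{z:1.35},{z:1.35}]
[{z:1.35},{z:1.35},{},{},{}]
end [0.395  0.2365 0.006 ] [-180.    -0.  -177.5]
```

{"method": "jog_arm", "body": {"motion": [{"x": 0.2, "y": 0, "z": 2.3, "ax": 0, "ay": 0, "az": -0.2}, {"x": 0.2, "y": 0, "z": 2.3, "ax": 0, "ay": 0, "az": -0.2}, {"x": 0.2, "y": -0.1, "z": 2.2, "ax": 0, "ay": 0, "az": 0}, {"x": 0, "y": 0, "z": 1.4, "ax": 0, "ay": 0, "az": 0}, {"x": 0, "y": 0, "z": 1.4, "ax": 0, "ay": 0, "az": 0}]}}

```text
time_s: 29.7
tool_pos: [0.3955, 0.2356, 0.031]
tool_rot: [179.9, 0.1, -177.6]
force: [0.7, 1.0, 1.0]
grip_width: 0.0521
grasp_force: 0.0
```

{"method": "jog_arm", "body": {"motion": [{"x": 0, "y": 0, "z": 1.3, "ax": 0, "ay": 0, "az": 0}, {"x": 0, "y": 0, "z": 1.3, "ax": 0, "ay": 0, "az": 0}, {"x": 0, "y": 0, "z": 0, "ax": 0, "ay": 0, "az": 0}, {"x": 0, "y": 0, "z": 0, "ax": 0, "ay": 0, "az": 0}, {"x": 0, "y": 0, "z": 0, "ax": 0, "ay": 0, "az": 0}]}}

```text
time_s: 30.2
tool_pos: [0.395, 0.2355, 0.0056]
tool_rot: [180.0, 0.1, -177.5]
force: [-0.5, -0.4, -0.2]
grip_width: 0.0523
grasp_force: 0.0
```

{"method": "jog_arm", "body": {"motion": [{"x": 0, "y": 0, "z": 0, "ax": 0, "ay": 0, "az": 0}, {"x": 0, "y": 0, "z": 0, "ax": 0, "ay": 0, "az": 0}, {"x": 0, "y": 0, "z": 0, "ax": 0, "ay": 0, "az": 0}, {"x": 0, "y": 0, "z": 0, "ax": 0, "ay": 0, "az": 0}, {"x": 0, "y": 0, "z": 0, "ax": 0, "ay": 0, "az": 0}], "claw": -1, "squeeze": 30}}

```text
time_s: 30.7
tool_pos: [0.3946, 0.2345, 0.0051]
tool_rot: [-179.9, 0.0, -177.5]
force: [0.4, -1.8, 3.8]
grip_width: 0.0295
grasp_force: 29.9
```

{"method": "jog_arm", "body": {"motion": [{"x": 0, "y": 0, "z": -2, "ax": 0, "ay": 0, "az": 0}, {"x": 0, "y": 0, "z": -4, "ax": 0, "ay": 0, "az": 0}, {"x": 0, "y": 0, "z": -4, "ax": 0, "ay": 0, "az": 0}, {"x": 0, "y": 0, "z": -4, "ax": 0, "ay": 0, "az": 0}, {"x": 0, "y": 0, "z": -3, "ax": 0, "ay": 0, "az": 0}]}}

```text
time_s: 31.2
tool_pos: [0.3945, 0.2357, 0.1769]
tool_rot: [180.0, 0.1, -177.4]
force: [0.2, -0.2, -2.1]
grip_width: 0.0296
grasp_force: 29.9
```

Run:
```python
from h import *
y=180+5.7
a=W(-.013,-.108,.16);b=W(-.013,-.108,.042)
rows([(a,(180,0,y),10),(b,(180,0,y),5)])
```

```text
t 31.2 pos [0.3945 0.2357 0.1769] rot [ 1.800e+02  1.000e-01 -1.774e+02] q [ 25.  -3. -57. 111.  -2.  70.  61.] w 0.0296 F [ 0.2 -0.2 -2.1] g 29.9
[{x:-1.52,y:-3.72,z:0.17,az:-0.3},{x:-1.5,y:-3.73,z:0.17,az:-0.3},{x:-1.49,y:-3.74,z:0.17,az:-0.3},{x:-1.46,y:-3.74,z:0.17,az:-0.3},{x:-1.45,y:-3.75,z:0.17,ay:0.1,az:-0.4}]
[{x:-1.41,y:-3.77,z:0.17,az:-0.3},{x:-1.4,y:-3.77,z:0.17,az:-0.3},{x:-1.38,y:-3.77,z:0.17,az:-0.3},{x:-1.36,y:-3.79,z:0.17,az:-0.3},{x:-1.34,y:-3.79,z:0.17,az:-0.3}]
[{z:2.36},{z:2.36},{z:2.36},{z:2.36},{x:0.01,z:2.36}]
end [ 0.5633 -0.1291  0.042 ] [ 180.     0.  -174.3]
```

{"method": "jog_arm", "body": {"motion": [{"x": -1.5, "y": -3.7, "z": 0, "ax": 0, "ay": 0, "az": -0.3}, {"x": -1.5, "y": -3.7, "z": 0.2, "ax": 0, "ay": 0, "az": -0.3}, {"x": -1.5, "y": -3.7, "z": 0.2, "ax": 0, "ay": 0, "az": -0.3}, {"x": -1.5, "y": -3.8, "z": 0.2, "ax": 0, "ay": 0, "az": -0.3}, {"x": -1.5, "y": -3.8, "z": 0.2, "ax": 0, "ay": 0, "az": -0.4}]}}

```text
time_s: 31.7
tool_pos: [0.4797, 0.0512, 0.1665]
tool_rot: [-180.0, -0.0, -175.8]
force: [-0.3, 1.0, -2.0]
grip_width: 0.0301
grasp_force: 29.9
```

{"method": "jog_arm", "body": {"motion": [{"x": -1.4, "y": -3.8, "z": 0.2, "ax": 0, "ay": 0, "az": -0.3}, {"x": -1.4, "y": -3.8, "z": 0.2, "ax": 0, "ay": 0, "az": -0.3}, {"x": -1.4, "y": -3.8, "z": 0.2, "ax": 0, "ay": 0, "az": -0.3}, {"x": -1.3, "y": -3.8, "z": 0.2, "ax": 0, "ay": 0, "az": -0.3}, {"x": -1.3, "y": -3.7, "z": 0.2, "ax": 0, "ay": 0, "az": -0.3}]}}

```text
time_s: 32.2
tool_pos: [0.5631, -0.1317, 0.1561]
tool_rot: [180.0, -0.0, -174.3]
force: [-0.1, 0.7, -1.6]
grip_width: 0.0295
grasp_force: 29.9
```

{"method": "jog_arm", "body": {"motion": [{"x": 0, "y": 0, "z": 1, "ax": 0, "ay": 0, "az": 0}, {"x": 0, "y": 0, "z": 2.5, "ax": 0, "ay": 0, "az": 0}, {"x": 0, "y": 0, "z": 2.5, "ax": 0, "ay": 0, "az": 0}, {"x": 0, "y": 0, "z": 2, "ax": 0, "ay": 0, "az": 0}, {"x": 0, "y": 0, "z": 2, "ax": 0, "ay": 0, "az": 0}]}}

```text
time_s: 32.7
tool_pos: [0.5622, -0.1294, 0.0552]
tool_rot: [179.9, -0.1, -174.3]
force: [0.7, -0.2, -1.2]
grip_width: 0.0295
grasp_force: 29.9
```

Run:
```python
from h import *
p,R=st();print("chest",(p-PC)@EX,(p-PC)@EY)
rows([(W(-.013,-.108,.042),(180,0,185.7),3)])
```

```text
t 32.7 pos [ 0.5622 -0.1294  0.0552] rot [ 1.799e+02 -1.000e-01 -1.743e+02] q [ 40.  21. -35. 103.  14.  60.  95.] w 0.0295 F [ 0.7 -0.2 -1.2] g 29.9
chest -0.014181136139908047 -0.10808636352880645
t 32.7 pos [ 0.5622 -0.1294  0.0552] rot [ 1.799e+02 -1.000e-01 -1.743e+02] q [ 40.  21. -35. 103.  14.  60.  95.] w 0.0295 F [ 0.7 -0.2 -1.2] g 29.9
[{x:-0.04,z:0.44},{x:-0.04,z:0.44},{x:-0.04,y:0.01,z:0.44,ax:0.1,ay:-0.1},{},{}]
end [ 0.5634 -0.1291  0.042 ] [-180.     0.  -174.3]
```

{"method": "jog_arm", "body": {"motion": [{"x": 0, "y": 0, "z": 0.5, "ax": 0, "ay": 0, "az": 0}, {"x": 0, "y": 0, "z": 0.5, "ax": 0, "ay": 0, "az": 0}, {"x": 0, "y": 0, "z": 0.3, "ax": 0, "ay": 0, "az": 0}, {"x": 0, "y": 0, "z": 0, "ax": 0, "ay": 0, "az": 0}, {"x": 0, "y": 0, "z": 0, "ax": 0, "ay": 0, "az": 0}]}}

```text
time_s: 33.2
tool_pos: [0.5635, -0.1303, 0.0448]
tool_rot: [-180.0, 0.1, -174.3]
force: [-1.1, -0.1, -0.4]
grip_width: 0.0298
grasp_force: 29.9
```

{"method": "jog_arm", "body": {"motion": [{"x": 0, "y": 0, "z": 0, "ax": 0, "ay": 0, "az": 0}, {"x": 0, "y": 0, "z": 0, "ax": 0, "ay": 0, "az": 0}, {"x": 0, "y": 0, "z": 0, "ax": 0, "ay": 0, "az": 0}, {"x": 0, "y": 0, "z": 0, "ax": 0, "ay": 0, "az": 0}, {"x": 0, "y": 0, "z": 0, "ax": 0, "ay": 0, "az": 0}], "claw": -0.1}}

```text
time_s: 33.7
tool_pos: [0.5631, -0.1303, 0.0441]
tool_rot: [-180.0, 0.0, -174.3]
force: [-0.3, 0.1, 0.4]
grip_width: 0.0393
grasp_force: 0.0
```

{"method": "jog_arm", "body": {"motion": [{"x": 0, "y": 0, "z": -2, "ax": 0, "ay": 0, "az": 0}, {"x": 0, "y": 0, "z": -3, "ax": 0, "ay": 0, "az": 0}, {"x": 0, "y": 0, "z": -3, "ax": 0, "ay": 0, "az": 0}, {"x": 0, "y": 0, "z": -3, "ax": 0, "ay": 0, "az": 0}, {"x": 0, "y": 0, "z": -1, "ax": 0, "ay": 0, "az": 0}]}}

```text
time_s: 34.2
tool_pos: [0.5649, -0.1304, 0.1674]
tool_rot: [-179.9, 0.3, -174.3]
force: [0.6, 0.1, -0.4]
grip_width: 0.0391
grasp_force: 0.0
```

Run:
```python
from h import *
y=177.5
rows([((.421,.3115,.15),(180,0,y),12),((.421,.3115,.03),(180,0,y),5),((.421,.3115,.006),(180,0,y),3)])
```

```text
t 34.2 pos [ 0.5649 -0.1304  0.1674] rot [-179.9    0.3 -174.3] q [ 42.  15. -37.  97.   9.  71.  99.] w 0.0391 F [ 0.6  0.1 -0.4] g 0.0
[{x:0.83,y:3.78,z:0.13,az:0.7},{x:0.88,y:3.77,z:0.13,az:0.7},{x:0.92,y:3.77,z:0.14,ay:0.1,az:0.6},{x:0.96,y:3.75,z:0.13,az:0.7},{x:1.01,y:3.74,z:0.14,az:0.7}]
[{x:1.05,y:3.72,z:0.13,ax:-0.1,az:0.7},{x:1.1,y:3.72,z:0.14,ay:0.1,az:0.7},{x:1.15,y:3.7,z:0.14,az:0.6},{x:1.18,y:3.68,z:0.15,az:0.7},{x:1.23,y:3.68,z:0.14,az:0.7}]
[{x:1.27,y:3.65,z:0.14,ay:0.1,az:0.7},{x:1.31,y:3.65,z:0.15,az:0.7},{z:2.4},{z:2.4},{z:2.4}]
[{z:2.4},{z:2.4},{z:0.8},{z:0.8},{z:0.8}]
end [0.421  0.3115 0.006 ] [-180.    -0.   177.5]
```

{"method": "jog_arm", "body": {"motion": [{"x": 0.8, "y": 3.8, "z": 0.1, "ax": 0, "ay": 0, "az": 0.7}, {"x": 0.9, "y": 3.8, "z": 0.1, "ax": 0, "ay": 0, "az": 0.7}, {"x": 0.9, "y": 3.8, "z": 0.1, "ax": 0, "ay": 0, "az": 0.6}, {"x": 1, "y": 3.7, "z": 0.1, "ax": 0, "ay": 0, "az": 0.7}, {"x": 1, "y": 3.7, "z": 0.2, "ax": 0, "ay": 0, "az": 0.7}], "claw": 0.2}}

```text
time_s: 34.7
tool_pos: [0.502, 0.0551, 0.1573]
tool_rot: [-180.0, -0.0, -177.8]
force: [0.8, -0.3, 0.4]
grip_width: 0.0517
grasp_force: 0.0
```

{"method": "jog_arm", "body": {"motion": [{"x": 1, "y": 3.7, "z": 0.1, "ax": 0, "ay": 0, "az": 0.7}, {"x": 1.1, "y": 3.7, "z": 0.1, "ax": 0, "ay": 0, "az": 0.7}, {"x": 1.2, "y": 3.7, "z": 0.2, "ax": 0, "ay": 0, "az": 0.6}, {"x": 1.2, "y": 3.7, "z": 0.1, "ax": 0, "ay": 0, "az": 0.7}, {"x": 1.2, "y": 3.7, "z": 0.2, "ax": 0, "ay": 0, "az": 0.7}]}}

```text
time_s: 35.2
tool_pos: [0.4422, 0.239, 0.1504]
tool_rot: [-180.0, -0.0, 178.8]
force: [1.3, 0.3, -0.3]
grip_width: 0.0521
grasp_force: 0.0
```

{"method": "jog_arm", "body": {"motion": [{"x": 1.3, "y": 3.7, "z": 0.2, "ax": 0, "ay": 0, "az": 0.7}, {"x": 1.3, "y": 3.6, "z": 0.2, "ax": 0, "ay": 0, "az": 0.7}, {"x": 0, "y": 0, "z": 2, "ax": 0, "ay": 0, "az": 0}, {"x": 0, "y": 0, "z": 2, "ax": 0, "ay": 0, "az": 0}, {"x": 0, "y": 0, "z": 2, "ax": 0, "ay": 0, "az": 0}]}}

```text
time_s: 35.7
tool_pos: [0.4184, 0.3117, 0.0855]
tool_rot: [-180.0, -0.0, 177.5]
force: [0.4, -0.6, -0.8]
grip_width: 0.052
grasp_force: 0.0
```

Run:
```python
from h import *
rows([((.421,.3115,.04),(180,0,177.5),3),((.421,.3115,.006),(180,0,177.5),4)])
```

```text
t 35.7 pos [0.4184 0.3117 0.0855] rot [-180.    -0.   177.5] q [  8.  16. -54. 109.  15.  62.  36.] w 0.052 F [ 0.4 -0.6 -0.8] g 0.0
[{x:-0.09,z:1.52},{x:-0.08,y:-0.01,z:1.51},{x:-0.09,z:1.52},{z:0.85},{z:0.85}]
[{z:0.85},{z:0.85},{},{},{}]
end [0.421  0.3115 0.006 ] [-180.    -0.   177.5]
```

{"method": "jog_arm", "body": {"motion": [{"x": 0, "y": 0, "z": 1.5, "ax": 0, "ay": 0, "az": 0}, {"x": -0.1, "y": 0, "z": 1.5, "ax": 0, "ay": 0, "az": 0}, {"x": -0.1, "y": 0, "z": 1.5, "ax": 0, "ay": 0, "az": 0}, {"x": 0, "y": 0, "z": 1.2, "ax": 0, "ay": 0, "az": 0}, {"x": 0, "y": 0, "z": 1, "ax": 0, "ay": 0, "az": 0}]}}

```text
time_s: 36.2
tool_pos: [0.421, 0.3114, 0.0189]
tool_rot: [-180.0, -0.0, 177.4]
force: [0.6, -0.4, 0.4]
grip_width: 0.0522
grasp_force: 0.0
```

{"method": "jog_arm", "body": {"motion": [{"x": 0, "y": 0, "z": 0.7, "ax": 0, "ay": 0, "az": 0}, {"x": 0, "y": 0, "z": 0.3, "ax": 0, "ay": 0, "az": 0}, {"x": 0, "y": 0, "z": 0, "ax": 0, "ay": 0, "az": 0}, {"x": 0, "y": 0, "z": 0, "ax": 0, "ay": 0, "az": 0}, {"x": 0, "y": 0, "z": 0, "ax": 0, "ay": 0, "az": 0}]}}

```text
time_s: 36.7
tool_pos: [0.4214, 0.3117, 0.0104]
tool_rot: [180.0, 0.1, 177.5]
force: [-0.1, 0.4, -0.1]
grip_width: 0.0523
grasp_force: 0.0
```

{"method": "jog_arm", "body": {"motion": [{"x": 0, "y": 0, "z": 0, "ax": 0, "ay": 0, "az": 0}, {"x": 0, "y": 0, "z": 0, "ax": 0, "ay": 0, "az": 0}, {"x": 0, "y": 0, "z": 0, "ax": 0, "ay": 0, "az": 0}, {"x": 0, "y": 0, "z": 0, "ax": 0, "ay": 0, "az": 0}, {"x": 0, "y": 0, "z": 0, "ax": 0, "ay": 0, "az": 0}], "claw": -1}}

```text
time_s: 37.2
tool_pos: [0.4211, 0.311, 0.01]
tool_rot: [-179.9, 0.0, 177.4]
force: [-0.0, -1.8, 2.8]
grip_width: 0.03
grasp_force: 29.9
```

{"method": "jog_arm", "body": {"motion": [{"x": 0, "y": 0, "z": -2, "ax": 0, "ay": 0, "az": 0}, {"x": 0, "y": 0, "z": -4, "ax": 0, "ay": 0, "az": 0}, {"x": 0, "y": 0, "z": -4, "ax": 0, "ay": 0, "az": 0}, {"x": 0, "y": 0, "z": -4, "ax": 0, "ay": 0, "az": 0}, {"x": 0, "y": 0, "z": -3, "ax": 0, "ay": 0, "az": 0}]}}

```text
time_s: 37.7
tool_pos: [0.4211, 0.3122, 0.1821]
tool_rot: [179.9, 0.1, 177.5]
force: [0.5, 0.4, -2.2]
grip_width: 0.0293
grasp_force: 29.9
```

Run:
```python
from h import *
y=180+5.7
rows([(W(0,-.005,.16),(180,0,y),10),(W(0,-.005,.042),(180,0,y),5)])
```

```text
t 37.7 pos [0.4211 0.3122 0.1821] rot [1.799e+02 1.000e-01 1.775e+02] q [ 12.  10. -56. 103.   9.  72.  41.] w 0.0293 F [ 0.5  0.4 -2.2] g 29.9
[{x:-1.6,y:-3.31,z:0.22,az:-0.8},{x:-1.55,y:-3.33,z:0.22,az:-0.8},{x:-1.5,y:-3.35,z:0.22,az:-0.9},{x:-1.45,y:-3.38,z:0.22,az:-0.8},{x:-1.4,y:-3.4,z:0.22,az:-0.8}]
[{x:-1.36,y:-3.41,z:0.22,ay:0.1,az:-0.8},{x:-1.3,y:-3.44,z:0.22,az:-0.8},{x:-1.26,y:-3.45,z:0.21,az:-0.9},{x:-1.21,y:-3.47,z:0.22,ax:0.1,az:-0.8},{x:-1.16,y:-3.49,z:0.22,az:-0.8}]
[{z:2.36},{z:2.36},{y:0.01,z:2.36},{z:2.36},{z:2.36}]
end [ 0.5661 -0.0254  0.042 ] [-180.    -0.  -174.3]
```

{"method": "jog_arm", "body": {"motion": [{"x": -1.5, "y": -3.3, "z": 0.2, "ax": 0, "ay": 0, "az": -0.8}, {"x": -1.5, "y": -3.3, "z": 0.2, "ax": 0, "ay": 0, "az": -0.8}, {"x": -1.5, "y": -3.4, "z": 0.2, "ax": 0, "ay": 0, "az": -0.9}, {"x": -1.5, "y": -3.4, "z": 0.2, "ax": 0, "ay": 0, "az": -0.8}, {"x": -1.4, "y": -3.4, "z": 0.2, "ax": 0, "ay": 0, "az": -0.8}]}}

```text
time_s: 38.2
tool_pos: [0.4925, 0.141, 0.1695]
tool_rot: [-180.0, 0.0, -178.4]
force: [-0.4, 0.2, -2.5]
grip_width: 0.0298
grasp_force: 29.9
```

{"method": "jog_arm", "body": {"motion": [{"x": -1.4, "y": -3.4, "z": 0.2, "ax": 0, "ay": 0, "az": -0.8}, {"x": -1.3, "y": -3.4, "z": 0.2, "ax": 0, "ay": 0, "az": -0.8}, {"x": -1.3, "y": -3.4, "z": 0.2, "ax": 0, "ay": 0, "az": -0.9}, {"x": -1.2, "y": -3.5, "z": 0.2, "ax": 0, "ay": 0, "az": -0.8}, {"x": -1.2, "y": -3.5, "z": 0.2, "ax": 0, "ay": 0, "az": -0.8}]}}

```text
time_s: 38.7
tool_pos: [0.5661, -0.027, 0.1593]
tool_rot: [180.0, -0.0, -174.3]
force: [1.2, 1.0, -2.2]
grip_width: 0.0298
grasp_force: 29.9
```

{"method": "jog_arm", "body": {"motion": [{"x": 0, "y": 0, "z": 1, "ax": 0, "ay": 0, "az": 0}, {"x": 0, "y": 0, "z": 2, "ax": 0, "ay": 0, "az": 0}, {"x": 0, "y": 0, "z": 2, "ax": 0, "ay": 0, "az": 0}, {"x": 0, "y": 0, "z": 1, "ax": 0, "ay": 0, "az": 0}, {"x": 0, "y": 0, "z": 0, "ax": 0, "ay": 0, "az": 0}]}}

```text
time_s: 39.2
tool_pos: [0.5644, -0.0253, 0.0981]
tool_rot: [179.9, -0.2, -174.3]
force: [-0.1, -1.0, -2.1]
grip_width: 0.0296
grasp_force: 29.9
```

Run:
```python
from h import *
p,R=st();print("chest",(p-PC)@EX,(p-PC)@EY)
rows([(W(0,-.005,.045),(180,0,185.7),4)])
```

```text
t 39.2 pos [ 0.5644 -0.0253  0.0981] rot [ 179.9   -0.2 -174.3] q [ 36.  18. -42. 103.  13.  64.  85.] w 0.0296 F [-0.1 -1.  -2.1] g 29.9
chest -0.0016755548520452034 -0.004802340129442041
t 39.2 pos [ 0.5644 -0.0253  0.0981] rot [ 179.9   -0.2 -174.3] q [ 36.  18. -42. 103.  13.  64.  85.] w 0.0296 F [-0.1 -1.  -2.1] g 29.9
[{x:-0.05,y:-0.01,z:1.33},{x:-0.04,z:1.33,ay:-0.1},{x:-0.05,y:-0.01,z:1.32},{x:-0.04,y:-0.01,z:1.33,ax:0.1,ay:-0.1},{}]
end [ 0.5661 -0.0254  0.045 ] [-180.     0.  -174.3]
```

{"method": "jog_arm", "body": {"motion": [{"x": -0.1, "y": 0, "z": 1.3, "ax": 0, "ay": 0, "az": 0}, {"x": -0.1, "y": 0, "z": 1.3, "ax": 0, "ay": 0, "az": 0}, {"x": 0, "y": 0, "z": 1.3, "ax": 0, "ay": 0, "az": 0}, {"x": 0, "y": 0, "z": 1.3, "ax": 0, "ay": 0, "az": 0}, {"x": 0, "y": 0, "z": 0, "ax": 0, "ay": 0, "az": 0}]}}

```text
time_s: 39.7
tool_pos: [0.5661, -0.0257, 0.0455]
tool_rot: [179.9, -0.2, -174.3]
force: [-0.6, 0.2, -1.7]
grip_width: 0.03
grasp_force: 29.9
```

{"method": "jog_arm", "body": {"motion": [{"x": 0, "y": 0, "z": 0, "ax": 0, "ay": 0, "az": 0}, {"x": 0, "y": 0, "z": 0, "ax": 0, "ay": 0, "az": 0}, {"x": 0, "y": 0, "z": 0, "ax": 0, "ay": 0, "az": 0}, {"x": 0, "y": 0, "z": 0, "ax": 0, "ay": 0, "az": 0}, {"x": 0, "y": 0, "z": 0, "ax": 0, "ay": 0, "az": 0}], "claw": -0.1}}

```text
time_s: 40.2
tool_pos: [0.5682, -0.0257, 0.0484]
tool_rot: [-180.0, 0.0, -174.3]
force: [0.2, -0.4, 0.1]
grip_width: 0.0392
grasp_force: 0.0
```

{"method": "jog_arm", "body": {"motion": [{"x": 0, "y": 0, "z": -2, "ax": 0, "ay": 0, "az": 0}, {"x": 0, "y": 0, "z": -3, "ax": 0, "ay": 0, "az": 0}, {"x": 0, "y": 0, "z": -3, "ax": 0, "ay": 0, "az": 0}, {"x": 0, "y": 0, "z": -2, "ax": 0, "ay": 0, "az": 0}, {"x": 0, "y": 0, "z": -1, "ax": 0, "ay": 0, "az": 0}]}}

```text
time_s: 40.7
tool_pos: [0.5691, -0.0256, 0.1603]
tool_rot: [-179.9, 0.2, -174.3]
force: [0.3, -0.6, 0.1]
grip_width: 0.0389
grasp_force: 0.0
```

Run:
```python
from h import *
y=184
rows([((.43,.30,.15),(180,0,y),9),((.404,.3945,.13),(180,0,y),3),((.404,.3945,.03),(180,0,y),5),((.404,.3945,.008),(180,0,y),3)])
```

```text
t 40.7 pos [ 0.5691 -0.0256  0.1603] rot [-179.9    0.2 -174.3] q [ 37.  15. -43.  98.  11.  70.  87.] w 0.0389 F [ 0.3 -0.6  0.1] g 0.0
[{x:1.18,y:3.75,z:0.11,az:0.2},{x:1.2,y:3.75,z:0.1,az:0.2},{x:1.2,y:3.74,z:0.11,ay:0.1,az:0.2},{x:1.23,y:3.74,z:0.11,az:0.1},{x:1.22,y:3.74,z:0.11,az:0.2}]
[{x:1.24,y:3.73,z:0.1,az:0.2},{x:1.26,y:3.73,z:0.11,az:0.2},{x:1.26,y:3.73,z:0.11,ax:-0.1,ay:0.1,az:0.2},{x:1.28,y:3.72,z:0.12,az:0.2},{x:0.65,y:3.2,z:0.67}]
[{x:0.65,y:3.2,z:0.67},{x:0.64,y:3.2,z:0.66},{z:2.0},{z:2.0},{z:2.0}]
[{z:2.0},{z:2.0},{z:0.73},{z:0.74},{y:-0.01,z:0.73}]
end [0.404  0.3945 0.008 ] [ 180.   -0. -176.]
```

{"method": "jog_arm", "body": {"motion": [{"x": 1.2, "y": 3.7, "z": 0.1, "ax": 0, "ay": 0, "az": 0.2}, {"x": 1.2, "y": 3.7, "z": 0.1, "ax": 0, "ay": 0, "az": 0.2}, {"x": 1.2, "y": 3.7, "z": 0.1, "ax": 0, "ay": 0, "az": 0.2}, {"x": 1.2, "y": 3.7, "z": 0.1, "ax": 0, "ay": 0, "az": 0.2}, {"x": 1.2, "y": 3.7, "z": 0.1, "ax": 0, "ay": 0, "az": 0.2}], "claw": 0.2}}

```text
time_s: 41.2
tool_pos: [0.4901, 0.1541, 0.1524]
tool_rot: [-180.0, -0.0, -175.4]
force: [-0.0, 0.6, -0.2]
grip_width: 0.0521
grasp_force: 0.0
```

{"method": "jog_arm", "body": {"motion": [{"x": 1.2, "y": 3.7, "z": 0.1, "ax": 0, "ay": 0, "az": 0.2}, {"x": 1.3, "y": 3.8, "z": 0.1, "ax": 0, "ay": 0, "az": 0.2}, {"x": 1.3, "y": 3.8, "z": 0.1, "ax": 0, "ay": 0, "az": 0.2}, {"x": 1.3, "y": 3.8, "z": 0.1, "ax": 0, "ay": 0, "az": 0.2}, {"x": 0.7, "y": 3.2, "z": 0.7, "ax": 0, "ay": 0, "az": 0}]}}

```text
time_s: 41.7
tool_pos: [0.4184, 0.3334, 0.1421]
tool_rot: [180.0, 0.1, -176.1]
force: [0.4, -0.7, -0.2]
grip_width: 0.0522
grasp_force: 0.0
```

{"method": "jog_arm", "body": {"motion": [{"x": 0.7, "y": 3.2, "z": 0.7, "ax": 0, "ay": 0, "az": 0}, {"x": 0.7, "y": 3.2, "z": 0.7, "ax": 0, "ay": 0, "az": 0}, {"x": 0, "y": 0, "z": 2, "ax": 0, "ay": 0, "az": 0}, {"x": 0, "y": 0, "z": 2, "ax": 0, "ay": 0, "az": 0}, {"x": 0, "y": 0, "z": 1.5, "ax": 0, "ay": 0, "az": 0}]}}

```text
time_s: 42.2
tool_pos: [0.4006, 0.3937, 0.071]
tool_rot: [-179.9, -0.1, -176.1]
force: [0.4, 1.2, -0.4]
grip_width: 0.0525
grasp_force: 0.0
```

Run:
```python
from h import *
rows([((.404,.3945,.03),(180,0,184),3),((.404,.3945,.008),(180,0,184),3)])
```

```text
t 42.2 pos [0.4006 0.3937 0.071 ] rot [-1.799e+02 -1.000e-01 -1.761e+02] q [ -2.  24. -53. 104.  21.  63.  30.] w 0.0525 F [ 0.4  1.2 -0.4] g 0.0
[{x:-0.12,y:0.02,z:1.37},{x:-0.11,y:0.02,z:1.36,ay:-0.1,az:-0.1},{x:-0.12,y:0.02,z:1.37,ax:-0.1},{z:0.73},{z:0.74}]
[{z:0.73},{},{},{},{}]
end [0.404  0.3945 0.008 ] [ 180.   -0. -176.]
```

{"method": "jog_arm", "body": {"motion": [{"x": -0.1, "y": 0, "z": 1.3, "ax": 0, "ay": 0, "az": 0}, {"x": -0.1, "y": 0.1, "z": 1.3, "ax": 0, "ay": 0, "az": 0}, {"x": -0.1, "y": 0, "z": 1.3, "ax": 0, "ay": 0, "az": 0}, {"x": 0, "y": 0, "z": 0.7, "ax": 0, "ay": 0, "az": 0}, {"x": 0, "y": 0, "z": 0.7, "ax": 0, "ay": 0, "az": 0}]}}

```text
time_s: 42.7
tool_pos: [0.4046, 0.3954, 0.0194]
tool_rot: [180.0, -0.0, -176.2]
force: [0.2, -0.3, -0.1]
grip_width: 0.0522
grasp_force: 0.0
```

{"method": "jog_arm", "body": {"motion": [{"x": 0, "y": 0, "z": 0.7, "ax": 0, "ay": 0, "az": 0}, {"x": 0, "y": 0, "z": 0, "ax": 0, "ay": 0, "az": 0}, {"x": 0, "y": 0, "z": 0, "ax": 0, "ay": 0, "az": 0}, {"x": 0, "y": 0, "z": 0, "ax": 0, "ay": 0, "az": 0}, {"x": 0, "y": 0, "z": 0, "ax": 0, "ay": 0, "az": 0}]}}

```text
time_s: 43.2
tool_pos: [0.4047, 0.3956, 0.0134]
tool_rot: [180.0, 0.0, -176.1]
force: [0.4, 0.4, -0.5]
grip_width: 0.0522
grasp_force: 0.0
```

{"method": "jog_arm", "body": {"motion": [{"x": 0, "y": 0, "z": 0, "ax": 0, "ay": 0, "az": 0}, {"x": 0, "y": 0, "z": 0, "ax": 0, "ay": 0, "az": 0}, {"x": 0, "y": 0, "z": 0, "ax": 0, "ay": 0, "az": 0}, {"x": 0, "y": 0, "z": 0, "ax": 0, "ay": 0, "az": 0}, {"x": 0, "y": 0, "z": 0, "ax": 0, "ay": 0, "az": 0}], "claw": -1}}

```text
time_s: 43.7
tool_pos: [0.4045, 0.395, 0.013]
tool_rot: [-180.0, -0.0, -176.2]
force: [-0.1, -0.8, 1.8]
grip_width: 0.0298
grasp_force: 30.0
```

{"method": "jog_arm", "body": {"motion": [{"x": 0, "y": 0, "z": -2, "ax": 0, "ay": 0, "az": 0}, {"x": 0, "y": 0, "z": -4, "ax": 0, "ay": 0, "az": 0}, {"x": 0, "y": 0, "z": -4, "ax": 0, "ay": 0, "az": 0}, {"x": 0, "y": 0, "z": -4, "ax": 0, "ay": 0, "az": 0}, {"x": 0, "y": 0, "z": -3, "ax": 0, "ay": 0, "az": 0}]}}

```text
time_s: 44.2
tool_pos: [0.4045, 0.3959, 0.1851]
tool_rot: [179.9, 0.1, -176.1]
force: [0.7, 0.3, -2.2]
grip_width: 0.0298
grasp_force: 30.0
```

Run:
```python
from h import *
y=180+5.7
rows([((.42,.25,.17),(180,0,184),4),(W(0,-.056,.16),(180,0,y),11)])
```

```text
t 44.2 pos [0.4045 0.3959 0.1851] rot [ 1.799e+02  1.000e-01 -1.761e+02] q [  2.  17. -57.  97.  15.  74.  35.] w 0.0298 F [ 0.7  0.3 -2.2] g 30.0
[{x:-0.14,y:-3.67,z:0.37},{x:-0.14,y:-3.66,z:0.38,az:-0.1},{x:-0.13,y:-3.67,z:0.37,ay:0.1},{x:-0.14,y:-3.67,z:0.38,ax:0.1},{x:-1.17,y:-3.05,z:0.09,az:-0.2}]
[{x:-1.15,y:-3.06,z:0.09,az:-0.1},{x:-1.15,y:-3.06,z:0.1,az:-0.2},{x:-1.14,y:-3.06,z:0.09,az:-0.1},{x:-1.13,y:-3.07,z:0.09,az:-0.2},{x:-1.12,y:-3.06,z:0.09,az:-0.1}]
[{x:-1.12,y:-3.08,z:0.1,az:-0.2},{x:-1.11,y:-3.07,z:0.09,az:-0.2},{x:-1.09,y:-3.08,z:0.09,az:-0.1},{x:-1.09,y:-3.08,z:0.09,az:-0.2},{x:-1.08,y:-3.08,z:0.1,az:-0.1}]
end [ 0.5711 -0.0761  0.16  ] [-180.    -0.  -174.3]
```

{"method": "jog_arm", "body": {"motion": [{"x": -0.1, "y": -3.7, "z": 0.3, "ax": 0, "ay": 0, "az": 0}, {"x": -0.1, "y": -3.7, "z": 0.4, "ax": 0, "ay": 0, "az": 0}, {"x": -0.2, "y": -3.7, "z": 0.4, "ax": 0, "ay": 0, "az": 0}, {"x": -0.1, "y": -3.6, "z": 0.4, "ax": 0, "ay": 0, "az": 0}, {"x": -1.2, "y": -3.1, "z": 0.1, "ax": 0, "ay": 0, "az": -0.2}]}}

```text
time_s: 44.7
tool_pos: [0.432, 0.2168, 0.1661]
tool_rot: [-179.9, -0.1, -175.9]
force: [0.6, 0.5, -2.7]
grip_width: 0.0295
grasp_force: 30.0
```

{"method": "jog_arm", "body": {"motion": [{"x": -1.2, "y": -3.1, "z": 0.1, "ax": 0, "ay": 0, "az": -0.2}, {"x": -1.2, "y": -3, "z": 0.1, "ax": 0, "ay": 0, "az": -0.1}, {"x": -1.1, "y": -3, "z": 0.1, "ax": 0, "ay": 0, "az": -0.2}, {"x": -1.1, "y": -3.1, "z": 0.1, "ax": 0, "ay": 0, "az": -0.1}, {"x": -1.1, "y": -3, "z": 0.1, "ax": 0, "ay": 0, "az": -0.2}]}}

```text
time_s: 45.2
tool_pos: [0.5018, 0.0704, 0.1615]
tool_rot: [-180.0, -0.0, -175.1]
force: [0.7, -0.4, -1.1]
grip_width: 0.0296
grasp_force: 30.0
```

{"method": "jog_arm", "body": {"motion": [{"x": -1.1, "y": -3.1, "z": 0.1, "ax": 0, "ay": 0, "az": -0.2}, {"x": -1.1, "y": -3.1, "z": 0.1, "ax": 0, "ay": 0, "az": -0.2}, {"x": -1.1, "y": -3.1, "z": 0.1, "ax": 0, "ay": 0, "az": -0.1}, {"x": -1.1, "y": -3.1, "z": 0.1, "ax": 0, "ay": 0, "az": -0.2}, {"x": -1.1, "y": -3.1, "z": 0.1, "ax": 0, "ay": 0, "az": -0.1}]}}

```text
time_s: 45.7
tool_pos: [0.5708, -0.0787, 0.1564]
tool_rot: [180.0, -0.0, -174.3]
force: [0.9, -0.5, -1.1]
grip_width: 0.0298
grasp_force: 30.0
```

{"method": "jog_arm", "body": {"motion": [{"x": 0, "y": 0, "z": 1, "ax": 0, "ay": 0, "az": 0}, {"x": 0, "y": 0, "z": 2, "ax": 0, "ay": 0, "az": 0}, {"x": 0, "y": 0, "z": 2, "ax": 0, "ay": 0, "az": 0}, {"x": 0, "y": 0, "z": 1, "ax": 0, "ay": 0, "az": 0}, {"x": 0, "y": 0, "z": 0, "ax": 0, "ay": 0, "az": 0}]}}

```text
time_s: 46.2
tool_pos: [0.5691, -0.077, 0.0951]
tool_rot: [179.9, -0.2, -174.3]
force: [-0.2, 0.2, -2.9]
grip_width: 0.0296
grasp_force: 30.0
```

Run:
```python
from h import *
rows([(W(0,-.056,.05),(180,0,185.7),4)])
```

```text
t 46.2 pos [ 0.5691 -0.077   0.0951] rot [ 179.9   -0.2 -174.3] q [ 38.  19. -39. 101.  13.  64.  91.] w 0.0296 F [-0.2  0.2 -2.9] g 30.0
[{x:-0.06,y:0.02,z:1.13,ay:-0.1},{x:-0.05,y:0.01,z:1.12},{x:-0.06,y:0.02,z:1.13,ax:0.1,ay:-0.1},{x:-0.06,y:0.02,z:1.13},{}]
end [ 0.5712 -0.0761  0.05  ] [-180.    -0.  -174.3]
```

{"method": "jog_arm", "body": {"motion": [{"x": -0.1, "y": 0, "z": 1.2, "ax": 0, "ay": 0, "az": 0}, {"x": -0.1, "y": 0, "z": 1.1, "ax": 0, "ay": 0, "az": 0}, {"x": 0, "y": 0, "z": 1.1, "ax": 0, "ay": 0, "az": 0}, {"x": 0, "y": 0, "z": 1.1, "ax": 0, "ay": 0, "az": 0}, {"x": 0, "y": 0, "z": 0, "ax": 0, "ay": 0, "az": 0}]}}

```text
time_s: 46.7
tool_pos: [0.5711, -0.0774, 0.0498]
tool_rot: [179.9, -0.2, -174.3]
force: [-0.6, -0.1, -1.8]
grip_width: 0.0298
grasp_force: 30.0
```

{"method": "jog_arm", "body": {"motion": [{"x": 0, "y": 0, "z": 0, "ax": 0, "ay": 0, "az": 0}, {"x": 0, "y": 0, "z": 0, "ax": 0, "ay": 0, "az": 0}, {"x": 0, "y": 0, "z": 0, "ax": 0, "ay": 0, "az": 0}, {"x": 0, "y": 0, "z": 0, "ax": 0, "ay": 0, "az": 0}, {"x": 0, "y": 0, "z": 0, "ax": 0, "ay": 0, "az": 0}], "claw": -0.12}}

```text
time_s: 47.2
tool_pos: [0.5729, -0.0776, 0.0524]
tool_rot: [-180.0, 0.0, -174.4]
force: [0.2, -0.4, -1.4]
grip_width: 0.0383
grasp_force: 0.0
```

{"method": "jog_arm", "body": {"motion": [{"x": 0, "y": 0, "z": -2, "ax": 0, "ay": 0, "az": 0}, {"x": 0, "y": 0, "z": -4, "ax": 0, "ay": 0, "az": 0}, {"x": 0, "y": 0, "z": -4, "ax": 0, "ay": 0, "az": 0}, {"x": -2, "y": 1, "z": -4, "ax": 0, "ay": 0, "az": 0}, {"x": -2, "y": 1, "z": -4, "ax": 0, "ay": 0, "az": 0}]}}

```text
time_s: 47.7
tool_pos: [0.6105, -0.0542, 0.2341]
tool_rot: [-179.9, 0.0, -174.4]
force: [1.0, 0.2, 0.2]
grip_width: 0.0387
grasp_force: 0.0
```

{"method": "jog_arm", "body": {"motion": [{"x": -2, "y": 1, "z": -4, "ax": 0, "ay": 0, "az": 0}, {"x": -2, "y": 1, "z": -4, "ax": 0, "ay": 0, "az": 0}, {"x": -1, "y": 1, "z": -4, "ax": 0, "ay": 0, "az": 0}, {"x": 0, "y": 0, "z": -3, "ax": 0, "ay": 0, "az": 0}, {"x": 0, "y": 0, "z": 0, "ax": 0, "ay": 0, "az": 0}]}}

```text
time_s: 48.2
tool_pos: [0.6589, -0.0174, 0.3872]
tool_rot: [180.0, 0.5, -174.3]
force: [-0.3, -1.4, 0.4]
grip_width: 0.0381
grasp_force: 0.0
```

{"method": "jog_arm", "body": {"motion": [{"x": 0, "y": 0, "z": 0, "ax": 0, "ay": 0, "az": 0}, {"x": 0, "y": 0, "z": 0, "ax": 0, "ay": 0, "az": 0}, {"x": 0, "y": 0, "z": 0, "ax": 0, "ay": 0, "az": 0}, {"x": 0, "y": 0, "z": 0, "ax": 0, "ay": 0, "az": 0}, {"x": 0, "y": 0, "z": 0, "ax": 0, "ay": 0, "az": 0}]}}

```text
time_s: 48.7
tool_pos: [0.657, -0.0191, 0.3813]
tool_rot: [-180.0, -0.1, -174.4]
force: [-0.3, -0.3, 0.9]
grip_width: 0.0382
grasp_force: 0.0
```

Run:
```python
from h import *
import pickle
st();p=env.camera_params("wrist");im=env.read_camera("wrist")
pickle.dump((p,im),open("chest.pkl","wb"))
cv2.imwrite("pics/w7.png",cv2.resize(im[:330,:,::-1],(800,412),interpolation=cv2.INTER_CUBIC))
```

```text
t 48.7 pos [ 0.657  -0.0191  0.3813] rot [-1.800e+02 -1.000e-01 -1.744e+02] q [ 27.  23. -41.  64.  15.  98.  86.] w 0.0382 F [-0.3 -0.3  0.9] g 0.0
```

View pics/w7.png

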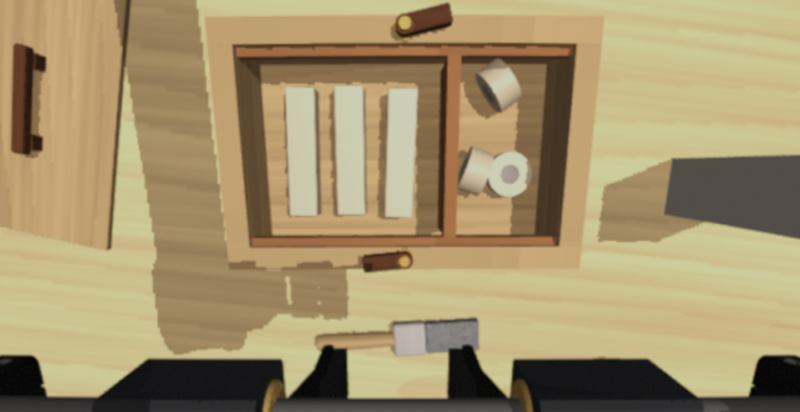

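All three long props lie flat in the long bin and the three short props are in the short bin, at about (500,85), (475,170) and (510,173). The tote is clear at the right. The lid is at the left, its handle at (22,100). Now I need the chest pose precisely for the lid.

```bash
cat > fit.py <<'E'
from h import *
import pickle
from scipy.optimize import least_squares
p,im=pickle.load(open("chest.pkl","rb"))
g=cv2.GaussianBlur(cv2.cvtColor(im,cv2.COLOR_RGB2GRAY),(3,3),0).astype(float)
def edge(hx,hy,c,psi,pad=.008):
    "points on inner rim edges by max gradient across the predicted edge; sign: rim bright"
    R=np.array([[np.cos(psi),-np.sin(psi)],[np.sin(psi),np.cos(psi)]]);out=[]
    s=np.linspace(-pad,pad,33)
    for ax,sg,h,l in((0,1,hx,hy),(0,-1,hx,hy),(1,1,hy,hx),(1,-1,hy,hx)):
        for t in np.linspace(-.85*l,.85*l,30):
            q=np.zeros((33,2));q[:,ax]=sg*(h+s);q[:,1-ax]=t
            w=np.c_[q@R.T+c,np.full(33,.1)];px=proj("wrist",w,p)
            v=cv2.remap(g.astype(np.float32),px[:,0].astype(np.float32)[None],px[:,1].astype(np.float32)[None],cv2.INTER_LINEAR)[0]
            d=np.gradient(v);k=np.argmax(d)
            if d[k]>2: out.append((ax,sg,*w[k,:2]))
    return np.array(out)
x=np.array([PC[0],PC[1],PSI])
def res(v,E,h=(.09,.151)):
    d=(E[:,2:]-v[:2]);u=np.c_[d@[np.cos(v[2]),np.sin(v[2])],d@[-np.sin(v[2]),np.cos(v[2])]]
    return np.array([u[i,int(e[0])]*e[1]-h[int(e[0])] for i,e in enumerate(E)])
for k in range(3):
    E=edge(.09,.151,x[:2],x[2],(.010,.007,.005)[k]);r=least_squares(res,x,args=(E,),loss="soft_l1",f_scale=.001);x=r.x
rr=res(x,E);print(x[:2].round(4),np.degrees(x[2]).round(2),"rms",rr.std().round(4))
for ax in(0,1):
    for sg in(1,-1):
        m=(E[:,0]==ax)&(E[:,1]==sg);print(ax,sg,m.sum(),np.median(rr[m]).round(4))
E
python3 fit.py
```

```text
[ 0.5655 -0.0224] 5.73 rms 0.0004
0 1 30 -0.0002
0 -1 30 -0.0002
1 1 30 -0.0006
1 -1 30 -0.0006
```

Run:
```python
from h import *
rows([((.575,-.15,.43),(180,0,95.7),13)])
```

```text
t 48.75 pos [ 0.6571 -0.019   0.3815] rot [-180.    -0.  -174.4] q [ 27.  23. -41.  64.  15.  98.  86.] w 0.0385 F [ 0.1  0.7 -0.6] g 0.0
[{x:0.73,y:-0.94,z:-0.37,az:6.9},{x:0.61,y:-1.02,z:-0.37,az:6.9},{x:0.48,y:-1.09,z:-0.38,az:7.0},{x:0.35,y:-1.14,z:-0.37,az:6.9},{x:0.2,y:-1.17,z:-0.37,az:6.9}]
[{x:0.07,y:-1.18,z:-0.37,az:6.9},{x:-0.08,y:-1.19,z:-0.38,az:6.9},{x:-0.22,y:-1.17,z:-0.37,az:6.9},{x:-0.36,y:-1.13,z:-0.37,az:7.0},{x:-0.49,y:-1.09,z:-0.37,az:6.9}]
[{x:-0.62,y:-1.01,z:-0.37,az:6.9},{x:-0.74,y:-0.93,z:-0.38,az:6.9},{x:-0.85,y:-0.84,z:-0.37,az:6.9},{},{}]
end [ 0.575 -0.15   0.43 ] [-180.     0.    95.7]
```

{"method": "jog_arm", "body": {"motion": [{"x": 0.7, "y": -0.9, "z": -0.4, "ax": 0, "ay": 0, "az": 6.9}, {"x": 0.6, "y": -1, "z": -0.4, "ax": 0, "ay": 0, "az": 6.9}, {"x": 0.5, "y": -1.1, "z": -0.4, "ax": 0, "ay": 0, "az": 6.9}, {"x": 0.3, "y": -1.1, "z": -0.4, "ax": 0, "ay": 0, "az": 6.9}, {"x": 0.2, "y": -1.2, "z": -0.4, "ax": 0, "ay": 0, "az": 6.9}]}}

```text
time_s: 49.25
tool_pos: [0.6261, -0.0691, 0.402]
tool_rot: [-180.0, -0.0, 150.9]
force: [0.2, 0.0, 0.8]
grip_width: 0.0383
grasp_force: 0.0
```

{"method": "jog_arm", "body": {"motion": [{"x": 0.1, "y": -1.2, "z": -0.4, "ax": 0, "ay": 0, "az": 6.9}, {"x": -0.1, "y": -1.2, "z": -0.4, "ax": 0, "ay": 0, "az": 6.9}, {"x": -0.2, "y": -1.2, "z": -0.4, "ax": 0, "ay": 0, "az": 6.9}, {"x": -0.4, "y": -1.1, "z": -0.4, "ax": 0, "ay": 0, "az": 7}, {"x": -0.5, "y": -1.1, "z": -0.4, "ax": 0, "ay": 0, "az": 7}]}}

```text
time_s: 49.75
tool_pos: [0.5943, -0.1201, 0.422]
tool_rot: [-180.0, 0.0, 116.2]
force: [-0.2, 0.0, -0.0]
grip_width: 0.0384
grasp_force: 0.0
```

{"method": "jog_arm", "body": {"motion": [{"x": -0.6, "y": -1, "z": -0.4, "ax": 0, "ay": 0, "az": 6.9}, {"x": -0.7, "y": -0.9, "z": -0.3, "ax": 0, "ay": 0, "az": 6.9}, {"x": -0.8, "y": -0.8, "z": -0.3, "ax": 0, "ay": 0, "az": 6.9}, {"x": 0, "y": 0, "z": 0, "ax": 0, "ay": 0, "az": 0}, {"x": 0, "y": 0, "z": 0, "ax": 0, "ay": 0, "az": 0}]}}

```text
time_s: 50.25
tool_pos: [0.5763, -0.1484, 0.4319]
tool_rot: [180.0, -0.0, 95.9]
force: [0.8, 0.8, -0.5]
grip_width: 0.0385
grasp_force: 0.0
```

{"method": "jog_arm", "body": {"motion": [{"x": 0, "y": 0, "z": 0, "ax": 0, "ay": 0, "az": 0}, {"x": 0, "y": 0, "z": 0, "ax": 0, "ay": 0, "az": 0}, {"x": 0, "y": 0, "z": 0, "ax": 0, "ay": 0, "az": 0}, {"x": 0, "y": 0, "z": 0, "ax": 0, "ay": 0, "az": 0}, {"x": 0, "y": 0, "z": 0, "ax": 0, "ay": 0, "az": 0}]}}

```text
time_s: 50.75
tool_pos: [0.5763, -0.1485, 0.4319]
tool_rot: [-180.0, 0.0, 95.8]
force: [0.3, 0.4, -0.6]
grip_width: 0.0383
grasp_force: 0.0
```

```bash
cp chest.pkl chest1.pkl
python3 - <<'E'
from h import *
import pickle
st();p=env.camera_params("wrist");im=env.read_camera("wrist")
pickle.dump((p,im),open("chest.pkl","wb"))
print(proj("wrist",[(*W(a,b,.1)[:2],.1) for a in(-.09,.09) for b in(-.151,.151)],p).round(0).tolist())
E
python3 fit.py
python3 - <<'E'
from h import *
rows([((.575,-.47,.36),(180,0,82),9)])
E
```

```text
t 50.75 pos [ 0.5763 -0.1485  0.4319] rot [-180.     0.    95.8] q [ 33.  13. -26.  68.   6. 101.  14.] w 0.0383 F [ 0.3  0.4 -0.6] g 0.0
[[253.0, 208.0], [242.0, -48.0], [385.0, 208.0], [398.0, -48.0]]
[ 0.5656 -0.0222] 5.7 rms 0.0004
0 1 27 -0.0001
0 -1 27 -0.0002
1 1 0 nan
1 -1 30 0.0
t 50.8 pos [ 0.5762 -0.1486  0.4319] rot [-180.     0.    95.8] q [ 33.  13. -26.  68.   6. 101.  14.] w 0.0379 F [ 0.1  0.3 -0.1] g 0.0
[{x:-3.55,y:-0.37,z:0.8,az:1.5},{x:-3.56,y:-0.28,z:0.8,az:1.6},{x:-3.57,y:-0.18,z:0.8,az:1.5},{x:-3.57,y:-0.09,z:0.8,az:1.5},{x:-3.57,y:0.01,z:0.8,az:1.6}]
[{x:-3.57,y:0.1,z:0.8,az:1.5},{x:-3.56,y:0.2,z:0.8,az:1.5},{x:-3.56,y:0.3,z:0.79,az:1.5},{x:-3.55,y:0.38,z:0.8,az:1.6},{}]
end [ 0.575 -0.47   0.36 ] [-180.    0.   82.]
  return _methods._mean(a, axis=axis, dtype=dtype,
  ret = ret.dtype.type(ret / rcount)
```

{"method": "jog_arm", "body": {"motion": [{"x": -3.5, "y": -0.4, "z": 0.8, "ax": 0, "ay": 0, "az": 1.5}, {"x": -3.5, "y": -0.3, "z": 0.8, "ax": 0, "ay": 0, "az": 1.6}, {"x": -3.6, "y": -0.2, "z": 0.8, "ax": 0, "ay": 0, "az": 1.5}, {"x": -3.6, "y": -0.1, "z": 0.8, "ax": 0, "ay": 0, "az": 1.5}, {"x": -3.6, "y": 0, "z": 0.8, "ax": 0, "ay": 0, "az": 1.6}]}}

```text
time_s: 51.3
tool_pos: [0.5743, -0.3286, 0.3917]
tool_rot: [180.0, 0.0, 88.0]
force: [0.6, 0.3, 0.2]
grip_width: 0.0381
grasp_force: 0.0
```

{"method": "jog_arm", "body": {"motion": [{"x": -3.6, "y": 0.1, "z": 0.8, "ax": 0, "ay": 0, "az": 1.5}, {"x": -3.6, "y": 0.2, "z": 0.8, "ax": 0, "ay": 0, "az": 1.5}, {"x": -3.6, "y": 0.3, "z": 0.8, "ax": 0, "ay": 0, "az": 1.5}, {"x": -3, "y": 0.3, "z": 0.8, "ax": 0, "ay": 0, "az": 1.6}, {"x": 0, "y": 0, "z": 0, "ax": 0, "ay": 0, "az": 0}]}}

```text
time_s: 51.8
tool_pos: [0.5708, -0.471, 0.3561]
tool_rot: [-179.7, 0.1, 81.5]
force: [-1.6, -0.2, 0.2]
grip_width: 0.0382
grasp_force: 0.0
```

{"method": "jog_arm", "body": {"motion": [{"x": 0, "y": 0, "z": 0, "ax": 0, "ay": 0, "az": 0}, {"x": 0, "y": 0, "z": 0, "ax": 0, "ay": 0, "az": 0}, {"x": 0, "y": 0, "z": 0, "ax": 0, "ay": 0, "az": 0}, {"x": 0, "y": 0, "z": 0, "ax": 0, "ay": 0, "az": 0}, {"x": 0, "y": 0, "z": 0, "ax": 0, "ay": 0, "az": 0}], "claw": 0}}

```text
time_s: 52.3
tool_pos: [0.5739, -0.4647, 0.3607]
tool_rot: [180.0, 0.0, 82.0]
force: [1.2, 0.6, -0.5]
grip_width: 0.0434
grasp_force: 0.0
```

Run:
```python
from h import *
import pickle
st();p=env.camera_params("wrist");im=env.read_camera("wrist")
pickle.dump((p,im),open("lid.pkl","wb"))
cv2.imwrite("pics/w8.png",im[:,:,::-1])
h=cv2.cvtColor(im,cv2.COLOR_RGB2HSV)
m=((h[...,2]<110)&(h[...,1]>110)).astype(np.uint8)*255;m[275:]=0
for c in cv2.findContours(m,cv2.RETR_EXTERNAL,cv2.CHAIN_APPROX_NONE)[0]:
    if cv2.contourArea(c)<300: continue
    w=plane("wrist",c.reshape(-1,2),.04,p)[:,:2].astype(np.float32);R=cv2.minAreaRect(w*1000)
    print(cv2.boundingRect(c),"mm",np.round(R[0],1),np.round(R[1],1),round(R[2],1))
```

```text
t 52.3 pos [ 0.5739 -0.4647  0.3607] rot [180.   0.  82.] q [ 46.  30. -16.  52.   8.  99.  25.] w 0.0434 F [ 1.2  0.6 -0.5] g 0.0
(254, 161, 85, 13) mm [ 551.  -427.4] [ 15.3 108.6] 81.9
```

View pics/w8.png

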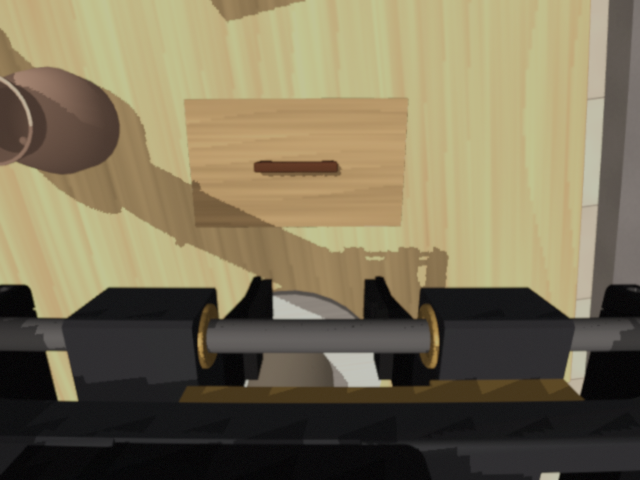

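The lid has been knocked. Its long axis runs along world x, spanning (185,99)–(402,226), with the handle at (296,167). I'll fit its edges.

```bash
sed -e 's/chest.pkl/lid.pkl/' -e 's/np.full(33,.1)/np.full(33,.01)/' -e 's/^x=np.array.*/x=np.array([.551,-.4274,np.radians(-8.1)])/' -e 's/h=(.09,.151)/h=(.148,.087)/' -e 's/edge(.09,.151,/edge(.148,.087,/' fit.py > fitl.py; python3 fitl.py
python3 - <<'E'
from h import *
rows([((.551,-.427,.12),(180,0,-8),13)])
E
```

```text
[ 0.5505 -0.4272] -7.55 rms 0.0008
0 1 9 -0.0002
0 -1 13 -0.0004
1 1 24 0.0001
1 -1 21 0.0001
t 52.35 pos [ 0.5738 -0.4649  0.3605] rot [180.   0.  82.] q [ 46.  30. -16.  52.   8.  99.  25.] w 0.043 F [0.8 0.2 0. ] g 0.0
[{x:0.26,y:-0.22,z:1.85,az:6.9},{x:0.24,y:-0.24,z:1.85,az:6.9},{x:0.21,y:-0.27,z:1.85,az:7.0},{x:0.17,y:-0.3,z:1.85,az:6.9},{x:0.13,y:-0.31,z:1.85,az:6.9}]
[{x:0.1,y:-0.33,z:1.85,az:6.9},{x:0.05,y:-0.34,z:1.85,az:7.0},{x:0.02,y:-0.34,z:1.85,az:6.9},{x:-0.03,y:-0.34,z:1.85,az:6.9},{x:-0.07,y:-0.34,z:1.85,az:6.9}]
[{x:-0.1,y:-0.32,z:1.85,az:7.0},{x:-0.15,y:-0.31,z:1.85,az:6.9},{x:-0.18,y:-0.29,z:1.85,az:6.9},{},{}]
end [ 0.551 -0.427  0.12 ] [180.  -0.  -8.]
```

{"method": "jog_arm", "body": {"motion": [{"x": 0.3, "y": -0.2, "z": 1.8, "ax": 0, "ay": 0, "az": 6.9}, {"x": 0.2, "y": -0.2, "z": 1.8, "ax": 0, "ay": 0, "az": 6.9}, {"x": 0.2, "y": -0.3, "z": 1.8, "ax": 0, "ay": 0, "az": 6.9}, {"x": 0.2, "y": -0.3, "z": 1.8, "ax": 0, "ay": 0, "az": 6.9}, {"x": 0.1, "y": -0.3, "z": 1.8, "ax": 0, "ay": 0, "az": 6.9}]}}

```text
time_s: 52.85
tool_pos: [0.565, -0.4507, 0.2695]
tool_rot: [180.0, -0.0, 47.2]
force: [0.5, -0.2, -0.2]
grip_width: 0.0434
grasp_force: 0.0
```

{"method": "jog_arm", "body": {"motion": [{"x": 0.1, "y": -0.3, "z": 1.8, "ax": 0, "ay": 0, "az": 6.9}, {"x": 0.1, "y": -0.3, "z": 1.8, "ax": 0, "ay": 0, "az": 6.9}, {"x": 0, "y": -0.3, "z": 1.8, "ax": 0, "ay": 0, "az": 6.9}, {"x": 0, "y": -0.3, "z": 1.8, "ax": 0, "ay": 0, "az": 6.9}, {"x": -0.1, "y": -0.3, "z": 1.8, "ax": 0, "ay": 0, "az": 6.9}]}}

```text
time_s: 53.35
tool_pos: [0.5574, -0.4373, 0.1795]
tool_rot: [180.0, -0.0, 12.7]
force: [0.7, 0.2, 0.3]
grip_width: 0.0435
grasp_force: 0.0
```

{"method": "jog_arm", "body": {"motion": [{"x": -0.1, "y": -0.3, "z": 1.8, "ax": 0, "ay": 0, "az": 6.9}, {"x": -0.1, "y": -0.3, "z": 1.8, "ax": 0, "ay": 0, "az": 6.9}, {"x": -0.2, "y": -0.3, "z": 1.8, "ax": 0, "ay": 0, "az": 6.9}, {"x": 0, "y": 0, "z": 0, "ax": 0, "ay": 0, "az": 0}, {"x": 0, "y": 0, "z": 0, "ax": 0, "ay": 0, "az": 0}]}}

```text
time_s: 53.85
tool_pos: [0.5526, -0.4289, 0.1263]
tool_rot: [180.0, 0.0, -7.6]
force: [0.4, -1.0, 0.2]
grip_width: 0.0439
grasp_force: 0.0
```

Run:
```python
from h import *
import pickle
# re-measure handle from here for the knock / residual
p=env.camera_params("wrist");im=env.read_camera("wrist")
h=cv2.cvtColor(im,cv2.COLOR_RGB2HSV)
m=((h[...,2]<110)&(h[...,1]>110)).astype(np.uint8)*255;m[300:]=0
for c in cv2.findContours(m,cv2.RETR_EXTERNAL,cv2.CHAIN_APPROX_NONE)[0]:
    if cv2.contourArea(c)<500: continue
    w=plane("wrist",c.reshape(-1,2),.04,p)[:,:2].astype(np.float32);R=cv2.minAreaRect(w*1000)
    print(cv2.boundingRect(c),"mm",np.round(R[0],1),np.round(R[1],1),round(R[2],1))
rows([((.5505,-.4272,.05),(180,0,-7.8),5),((.5505,-.4272,.016),(180,0,-7.8),5)])
```

```text
(306, 169, 21, 131) mm [ 558.5 -428.5] [13.5 94.3] 82.1
(0, 165, 62, 135) mm [ 584.7 -208.4] [101.5  40.8] 5.6
t 53.9 pos [ 0.5531 -0.4294  0.1272] rot [ 1.799e+02 -1.000e-01 -7.600e+00] q [ 38.  27.  -3.  82.   1.  71. -63.] w 0.0434 F [ 0.3  0.3 -0.1] g 0.0
[{x:-0.06,y:-0.04,z:1.54},{x:-0.06,y:-0.04,z:1.55,az:0.1},{x:-0.06,y:-0.04,z:1.54,ay:-0.1},{x:-0.06,y:-0.04,z:1.54,az:0.1},{x:-0.05,y:-0.03,z:1.55,ax:0.1}]
[{z:0.68},{z:0.68},{z:0.68},{z:0.68},{z:0.68}]
end [ 0.5505 -0.4272  0.016 ] [-180.     0.    -7.8]
```

{"method": "jog_arm", "body": {"motion": [{"x": -0.1, "y": -0.1, "z": 1.6, "ax": 0, "ay": 0, "az": 0}, {"x": -0.1, "y": 0, "z": 1.6, "ax": 0, "ay": 0, "az": 0.1}, {"x": 0, "y": -0.1, "z": 1.6, "ax": 0, "ay": 0, "az": 0}, {"x": 0, "y": 0, "z": 1.5, "ax": 0, "ay": 0, "az": 0.1}, {"x": 0, "y": 0, "z": 1.5, "ax": 0, "ay": 0, "az": 0}]}}

```text
time_s: 54.4
tool_pos: [0.5503, -0.4265, 0.0459]
tool_rot: [-180.0, 0.1, -7.9]
force: [-0.7, -0.3, -0.4]
grip_width: 0.0437
grasp_force: 0.0
```

{"method": "jog_arm", "body": {"motion": [{"x": 0, "y": 0, "z": 0.7, "ax": 0, "ay": 0, "az": 0}, {"x": 0, "y": 0, "z": 0.7, "ax": 0, "ay": 0, "az": 0}, {"x": 0, "y": 0, "z": 0.7, "ax": 0, "ay": 0, "az": 0}, {"x": 0, "y": 0, "z": 0.6, "ax": 0, "ay": 0, "az": 0}, {"x": 0, "y": 0, "z": 0.4, "ax": 0, "ay": 0, "az": 0}]}}

```text
time_s: 54.9
tool_pos: [0.5508, -0.4269, 0.0167]
tool_rot: [180.0, -0.0, -7.9]
force: [0.2, 0.1, 0.6]
grip_width: 0.0433
grasp_force: 0.0
```

Run:
```python
from h import *
go((.5505,-.4272,.016),(180,0,-7.8))
```

```text
t 54.9 pos [ 0.5508 -0.4269  0.0167] rot [180.   -0.   -7.9] q [ 38.  33.  -3.  87.   2.  60. -64.] w 0.0433 F [0.2 0.1 0.6] g 0.0
tool shift cm [-0.03  0.03  0.07] turn [ 0.  -0.  -0.1]
```

{"method": "jog_arm", "body": {"motion": [{"x": 0, "y": 0, "z": 0, "ax": 0, "ay": 0, "az": 0}, {"x": 0, "y": 0, "z": 0, "ax": 0, "ay": 0, "az": 0}, {"x": 0, "y": 0, "z": 0, "ax": 0, "ay": 0, "az": 0}, {"x": 0, "y": 0, "z": 0, "ax": 0, "ay": 0, "az": 0}, {"x": 0, "y": 0, "z": 0, "ax": 0, "ay": 0, "az": 0}], "claw": -1, "squeeze": 50}}

```text
time_s: 55.4
tool_pos: [0.5509, -0.427, 0.0174]
tool_rot: [180.0, -0.0, -7.9]
force: [-0.0, 0.4, 0.1]
grip_width: 0.0135
grasp_force: 50.0
```

{"method": "jog_arm", "body": {"motion": [{"x": 0, "y": 0, "z": -1, "ax": 0, "ay": 0, "az": 0}, {"x": 0, "y": 0, "z": -3, "ax": 0, "ay": 0, "az": 0}, {"x": 0, "y": 0, "z": -4, "ax": 0, "ay": 0, "az": 0}, {"x": 0, "y": 0, "z": -4, "ax": 0, "ay": 0, "az": 0}, {"x": 0, "y": 0, "z": -4, "ax": 0, "ay": 0, "az": 0}]}}

```text
time_s: 55.9
tool_pos: [0.55, -0.4263, 0.178]
tool_rot: [-180.0, 0.1, -7.9]
force: [1.3, -0.8, -4.3]
grip_width: 0.0135
grasp_force: 50.0
```

{"method": "jog_arm", "body": {"motion": [{"x": 0, "y": 0, "z": -4, "ax": 0, "ay": 0, "az": 0}, {"x": 0, "y": 0, "z": -4, "ax": 0, "ay": 0, "az": 0}, {"x": 0, "y": 0, "z": -2, "ax": 0, "ay": 0, "az": 0}, {"x": 0, "y": 0, "z": 0, "ax": 0, "ay": 0, "az": 0}, {"x": 0, "y": 0, "z": 0, "ax": 0, "ay": 0, "az": 0}]}}

```text
time_s: 56.4
tool_pos: [0.5502, -0.4264, 0.2758]
tool_rot: [-180.0, 0.1, -7.9]
force: [-0.6, 0.7, -5.3]
grip_width: 0.0132
grasp_force: 50.0
```

Run:
```python
from h import *
rows([((.5655,-.20,.26),(180,0,50),9),((.5655,-.0223,.20),(180,0,95.72),8)])
```

```text
t 56.4 pos [ 0.5502 -0.4264  0.2758] rot [-1.8e+02  1.0e-01 -7.9e+00] q [ 37.  23.  -3.  71.   1.  86. -63.] w 0.0132 F [-0.6  0.7 -5.3] g 50.0
[{x:-0.18,y:-2.52,z:0.18,az:-6.4},{x:0.1,y:-2.51,z:0.18,az:-6.5},{x:0.39,y:-2.5,z:0.17,az:-6.4},{x:0.66,y:-2.43,z:0.18,az:-6.5},{x:0.93,y:-2.34,z:0.18,ax:-0.1,az:-6.4}]
[{x:1.19,y:-2.22,z:0.17,az:-6.4},{x:1.43,y:-2.08,z:0.18,az:-6.5},{x:1.66,y:-1.9,z:0.17,ay:0.1,az:-6.4},{x:1.85,y:-1.71,z:0.18,az:-6.4},{x:1.7,y:-1.43,z:0.75,az:-5.7}]
[{x:1.83,y:-1.25,z:0.75,az:-5.7},{x:1.95,y:-1.07,z:0.75,az:-5.8},{x:2.05,y:-0.86,z:0.75,az:-5.7},{x:2.12,y:-0.65,z:0.75,az:-5.7},{x:2.18,y:-0.44,z:0.75,az:-5.7}]
[{x:2.21,y:-0.23,z:0.75,az:-5.7},{x:2.22,z:0.75,az:-5.8},{},{},{}]
end [ 0.5655 -0.0223  0.2   ] [180.   -0.   95.8]
```

{"method": "jog_arm", "body": {"motion": [{"x": -0.2, "y": -2.5, "z": 0.2, "ax": 0, "ay": 0, "az": -6.4}, {"x": 0.1, "y": -2.5, "z": 0.2, "ax": 0, "ay": 0, "az": -6.5}, {"x": 0.4, "y": -2.5, "z": 0.2, "ax": 0, "ay": 0, "az": -6.4}, {"x": 0.7, "y": -2.4, "z": 0.2, "ax": 0, "ay": 0, "az": -6.5}, {"x": 0.9, "y": -2.3, "z": 0.2, "ax": 0, "ay": 0, "az": -6.4}]}}

```text
time_s: 56.9
tool_pos: [0.558, -0.3002, 0.2634]
tool_rot: [-179.7, 0.2, 24.5]
force: [-0.2, 0.6, -4.2]
grip_width: 0.0137
grasp_force: 50.0
```

{"method": "jog_arm", "body": {"motion": [{"x": 1.2, "y": -2.2, "z": 0.2, "ax": 0, "ay": 0, "az": -6.4}, {"x": 1.4, "y": -2.1, "z": 0.2, "ax": 0, "ay": 0, "az": -6.5}, {"x": 1.7, "y": -1.9, "z": 0.2, "ax": 0, "ay": 0, "az": -6.4}, {"x": 1.8, "y": -1.7, "z": 0.2, "ax": 0, "ay": 0, "az": -6.4}, {"x": 1.7, "y": -1.4, "z": 0.7, "ax": 0, "ay": 0, "az": -5.7}]}}

```text
time_s: 57.4
tool_pos: [0.5652, -0.1777, 0.2494]
tool_rot: [-179.8, 0.0, 56.0]
force: [0.1, 0.0, -4.3]
grip_width: 0.0135
grasp_force: 50.0
```

{"method": "jog_arm", "body": {"motion": [{"x": 1.8, "y": -1.2, "z": 0.7, "ax": 0, "ay": 0, "az": -5.7}, {"x": 1.9, "y": -1.1, "z": 0.7, "ax": 0, "ay": 0, "az": -5.8}, {"x": 2.1, "y": -0.9, "z": 0.7, "ax": 0, "ay": 0, "az": -5.7}, {"x": 2.1, "y": -0.6, "z": 0.7, "ax": 0, "ay": 0, "az": -5.7}, {"x": 2.2, "y": -0.4, "z": 0.7, "ax": 0, "ay": 0, "az": -5.7}]}}

```text
time_s: 57.9
tool_pos: [0.5647, -0.0681, 0.2136]
tool_rot: [-179.7, -0.0, 84.5]
force: [0.3, -0.1, -5.0]
grip_width: 0.0136
grasp_force: 50.0
```

{"method": "jog_arm", "body": {"motion": [{"x": 2.2, "y": -0.2, "z": 0.7, "ax": 0, "ay": 0, "az": -5.7}, {"x": 2.2, "y": 0, "z": 0.7, "ax": 0, "ay": 0, "az": -5.8}, {"x": 0, "y": 0, "z": 0, "ax": 0, "ay": 0, "az": 0}, {"x": 0, "y": 0, "z": 0, "ax": 0, "ay": 0, "az": 0}, {"x": 0, "y": 0, "z": 0, "ax": 0, "ay": 0, "az": 0}]}}

```text
time_s: 58.4
tool_pos: [0.5662, -0.0264, 0.2018]
tool_rot: [-179.9, 0.0, 95.6]
force: [0.7, -0.5, -4.9]
grip_width: 0.0131
grasp_force: 50.0
```

Run:
```python
from h import *
rows([((.5655,-.0223,.135),(180,0,95.72),5)])
```

```text
t 58.4 pos [ 0.5662 -0.0264  0.2018] rot [-179.9    0.    95.6] q [ 24.  11. -27.  96.   5.  75.   2.] w 0.0131 F [ 0.7 -0.5 -4.9] g 50.0
[{x:0.08,z:1.34},{x:0.09,y:-0.01,z:1.33,ax:-0.1},{x:0.08,z:1.34,az:-0.1},{x:0.08,y:-0.01,z:1.33},{x:0.09,z:1.34}]
end [ 0.5655 -0.0223  0.135 ] [-180.     0.    95.7]
```

{"method": "jog_arm", "body": {"motion": [{"x": 0.1, "y": 0, "z": 1.4, "ax": 0, "ay": 0, "az": 0}, {"x": 0.1, "y": 0, "z": 1.4, "ax": 0, "ay": 0, "az": -0.1}, {"x": 0.1, "y": 0, "z": 1.4, "ax": 0, "ay": 0, "az": 0}, {"x": 0.1, "y": 0, "z": 1.3, "ax": 0, "ay": 0, "az": 0}, {"x": 0, "y": 0, "z": 1.2, "ax": 0, "ay": 0, "az": 0}]}}

```text
time_s: 58.9
tool_pos: [0.566, -0.0208, 0.1342]
tool_rot: [-179.9, -0.0, 95.9]
force: [0.1, -0.2, -4.0]
grip_width: 0.0134
grasp_force: 50.0
```

{"method": "jog_arm", "body": {"motion": [{"x": 0, "y": 0, "z": 0, "ax": 0, "ay": 0, "az": 0}, {"x": 0, "y": 0, "z": 0, "ax": 0, "ay": 0, "az": 0}, {"x": 0, "y": 0, "z": 0, "ax": 0, "ay": 0, "az": 0}, {"x": 0, "y": 0, "z": 0, "ax": 0, "ay": 0, "az": 0}, {"x": 0, "y": 0, "z": 0, "ax": 0, "ay": 0, "az": 0}]}}

```text
time_s: 59.4
tool_pos: [0.567, -0.021, 0.1366]
tool_rot: [179.9, 0.0, 95.9]
force: [-0.8, -0.7, -4.3]
grip_width: 0.0139
grasp_force: 50.0
```

Run:
```python
from h import *
go((.5655,-.0223,.120),(180,0,95.72))
```

```text
t 59.4 pos [ 0.567  -0.021   0.1366] rot [179.9   0.   95.9] q [ 23.  14. -27. 101.   7.  67.   0.] w 0.0139 F [-0.8 -0.7 -4.3] g 50.0
tool shift cm [-0.12 -0.16  1.66] turn [0.1 0.  0.1]
```

{"method": "jog_arm", "body": {"motion": [{"x": -0.12, "y": -0.16, "z": 0, "ax": 0, "ay": 0, "az": 0.15}, {"x": 0, "y": 0, "z": 0.6, "ax": 0, "ay": 0, "az": 0}, {"x": 0, "y": 0, "z": 0.6, "ax": 0, "ay": 0, "az": 0}, {"x": 0, "y": 0, "z": 0.4, "ax": 0, "ay": 0, "az": 0}, {"x": 0, "y": 0, "z": 0, "ax": 0, "ay": 0, "az": 0}]}}

```text
time_s: 59.9
tool_pos: [0.5642, -0.0223, 0.1188]
tool_rot: [-179.9, -0.0, 95.7]
force: [-0.4, 0.1, -4.0]
grip_width: 0.0135
grasp_force: 50.0
```

{"method": "jog_arm", "body": {"motion": [{"x": 0, "y": 0, "z": 0, "ax": 0, "ay": 0, "az": 0}, {"x": 0, "y": 0, "z": 0, "ax": 0, "ay": 0, "az": 0}, {"x": 0, "y": 0, "z": 0, "ax": 0, "ay": 0, "az": 0}, {"x": 0, "y": 0, "z": 0, "ax": 0, "ay": 0, "az": 0}, {"x": 0, "y": 0, "z": 0, "ax": 0, "ay": 0, "az": 0}]}}

```text
time_s: 60.4
tool_pos: [0.5651, -0.0223, 0.1201]
tool_rot: [180.0, 0.0, 95.7]
force: [1.0, 0.1, -4.1]
grip_width: 0.0137
grasp_force: 50.0
```

Run:
```python
from h import *
go((.5655,-.0223,.108),(180,0,95.72))
```

```text
t 60.4 pos [ 0.5651 -0.0223  0.1201] rot [180.    0.   95.7] q [ 23.  14. -27. 102.   7.  65.  -0.] w 0.0137 F [ 1.   0.1 -4.1] g 50.0
tool shift cm [-0.    0.04  1.21] turn [ 0.  0. -0.]
```

Within half a millimetre of the target. Lowering in.

{"method": "jog_arm", "body": {"motion": [{"x": 0, "y": 0.04, "z": 0.3, "ax": 0, "ay": 0, "az": 0}, {"x": 0, "y": 0, "z": 0.3, "ax": 0, "ay": 0, "az": 0}, {"x": 0, "y": 0, "z": 0.2, "ax": 0, "ay": 0, "az": 0}, {"x": 0, "y": 0, "z": 0, "ax": 0, "ay": 0, "az": 0}, {"x": 0, "y": 0, "z": 0, "ax": 0, "ay": 0, "az": 0}]}}

```text
time_s: 60.9
tool_pos: [0.5654, -0.0222, 0.1118]
tool_rot: [-180.0, -0.0, 95.7]
force: [0.3, -0.3, -5.0]
grip_width: 0.0133
grasp_force: 50.0
```

{"method": "jog_arm", "body": {"motion": [{"x": 0, "y": 0, "z": 0.2, "ax": 0, "ay": 0, "az": 0}, {"x": 0, "y": 0, "z": 0.1, "ax": 0, "ay": 0, "az": 0}, {"x": 0, "y": 0, "z": 0.1, "ax": 0, "ay": 0, "az": 0}, {"x": 0, "y": 0, "z": 0, "ax": 0, "ay": 0, "az": 0}, {"x": 0, "y": 0, "z": 0, "ax": 0, "ay": 0, "az": 0}]}}

```text
time_s: 61.4
tool_pos: [0.5655, -0.0223, 0.1079]
tool_rot: [-180.0, 0.0, 95.7]
force: [-0.2, 0.4, -3.8]
grip_width: 0.0134
grasp_force: 50.0
```

{"method": "jog_arm", "body": {"motion": [{"x": 0, "y": 0, "z": 0.1, "ax": 0, "ay": 0, "az": 0}, {"x": 0, "y": 0, "z": 0, "ax": 0, "ay": 0, "az": 0}, {"x": 0, "y": 0, "z": 0, "ax": 0, "ay": 0, "az": 0}, {"x": 0, "y": 0, "z": 0, "ax": 0, "ay": 0, "az": 0}, {"x": 0, "y": 0, "z": 0, "ax": 0, "ay": 0, "az": 0}]}}

```text
time_s: 61.9
tool_pos: [0.5656, -0.0223, 0.1073]
tool_rot: [180.0, 0.0, 95.7]
force: [-1.2, 0.2, -0.8]
grip_width: 0.0135
grasp_force: 50.0
```

{"method": "jog_arm", "body": {"motion": [{"x": 0, "y": 0, "z": 0, "ax": 0, "ay": 0, "az": 0}, {"x": 0, "y": 0, "z": 0, "ax": 0, "ay": 0, "az": 0}, {"x": 0, "y": 0, "z": 0, "ax": 0, "ay": 0, "az": 0}, {"x": 0, "y": 0, "z": 0, "ax": 0, "ay": 0, "az": 0}, {"x": 0, "y": 0, "z": 0, "ax": 0, "ay": 0, "az": 0}], "claw": 0}}

```text
time_s: 62.4
tool_pos: [0.5656, -0.0223, 0.107]
tool_rot: [180.0, 0.0, 95.7]
force: [-0.5, -1.3, 0.2]
grip_width: 0.0412
grasp_force: 0.0
```

{"method": "jog_arm", "body": {"motion": [{"x": 0, "y": 0, "z": -1, "ax": 0, "ay": 0, "az": 0}, {"x": 0, "y": 0, "z": -2, "ax": 0, "ay": 0, "az": 0}, {"x": 0, "y": 0, "z": -2, "ax": 0, "ay": 0, "az": 0}, {"x": 0, "y": 0, "z": -1, "ax": 0, "ay": 0, "az": 0}, {"x": 0, "y": 0, "z": 0, "ax": 0, "ay": 0, "az": 0}]}}

```text
time_s: 62.9
tool_pos: [0.5667, -0.0223, 0.169]
tool_rot: [179.8, 0.1, 95.7]
force: [0.1, 0.4, -0.2]
grip_width: 0.0433
grasp_force: 0.0
```

```bash
sed -i 's/^PC=.*/PC=np.array([.5655,-.0223,0]);PSI=np.radians(5.72)/' h.py
cat > btn.py <<'E'
from h import *
import sys
s=1 if sys.argv[1]=="near" else -1
def fp(phi,rc,gap=0,z=.105):
    f=np.radians(phi);r=rc-15*np.sin(f)+9.5*np.cos(f);r=min(r,34)
    if phi>=85: r=16
    e=8+15*abs(np.cos(f))+9.5*abs(np.sin(f))+gap
    return W(s*(-101+r*np.sin(f)-e*np.cos(f))/1000,s*(r*np.cos(f)+e*np.sin(f))/1000,z)
Y=(180,0,95.72)
if len(sys.argv)<3: rows([(fp(0,26,7,.16),Y,5),(fp(0,26,7,.13),Y,3),(fp(0,26,7,.105),Y,2)])
else: rows([(fp(15,26),Y,4),(fp(30,26),Y,3),(fp(45,28),Y,3),(fp(60,30),Y,3),(fp(75,30),Y,3),(fp(90,30,1),Y,4)])
E
python3 btn.py near
```

```text
t 62.9 pos [ 0.5667 -0.0223  0.169 ] rot [1.798e+02 1.000e-01 9.570e+01] q [ 23.  12. -27.  99.   6.  71.   1.] w 0.0433 F [ 0.1  0.4 -0.2] g 0.0
[{x:0.68,y:-2.65,z:0.17},{x:0.68,y:-2.64,z:0.17,ax:0.1},{x:0.68,y:-2.65,z:0.18},{x:0.68,y:-2.64,z:0.17,ax:0.1},{x:0.68,y:-2.64,z:0.18,ay:0.1}]
[{z:1.0},{z:1.0},{z:1.0},{z:1.25},{y:-0.01,z:1.25}]
end [ 0.4317 -0.0015  0.105 ] [180.   -0.   95.7]
```

```bash
sed -i 's/fp(0,26,7,/fp(0,17,12,/g' btn.py; python3 btn.py near
```

```text
t 62.9 pos [ 0.5667 -0.0223  0.169 ] rot [1.798e+02 1.000e-01 9.570e+01] q [ 23.  12. -27.  99.   6.  71.   1.] w 0.0433 F [ 0.1  0.4 -0.2] g 0.0
[{x:0.53,y:-2.75,z:0.17},{x:0.53,y:-2.74,z:0.17,ax:0.1},{x:0.53,y:-2.74,z:0.18},{x:0.53,y:-2.75,z:0.17,ax:0.1},{x:0.53,y:-2.74,z:0.18,ay:0.1}]
[{z:1.0},{z:1.0},{z:1.0},{z:1.25},{z:1.25}]
end [ 0.4276 -0.0095  0.105 ] [180.   -0.   95.7]
```

{"method": "jog_arm", "body": {"motion": [{"x": 0.5, "y": -2.7, "z": 0.2, "ax": 0, "ay": 0, "az": 0}, {"x": 0.5, "y": -2.7, "z": 0.2, "ax": 0, "ay": 0, "az": 0}, {"x": 0.5, "y": -2.8, "z": 0.2, "ax": 0, "ay": 0, "az": 0}, {"x": 0.6, "y": -2.8, "z": 0.2, "ax": 0, "ay": 0, "az": 0}, {"x": 0.5, "y": -2.7, "z": 0, "ax": 0, "ay": 0, "az": 0}], "claw": -1, "squeeze": 10}}

```text
time_s: 63.4
tool_pos: [0.4244, -0.0099, 0.1576]
tool_rot: [-179.9, -0.0, 95.7]
force: [-0.6, -0.2, 0.2]
grip_width: 0.0116
grasp_force: 0.0
```

{"method": "jog_arm", "body": {"motion": [{"x": 0, "y": 0, "z": 1, "ax": 0, "ay": 0, "az": 0}, {"x": 0, "y": 0, "z": 1, "ax": 0, "ay": 0, "az": 0}, {"x": 0, "y": 0, "z": 1, "ax": 0, "ay": 0, "az": 0}, {"x": 0, "y": 0, "z": 1.2, "ax": 0, "ay": 0, "az": 0}, {"x": 0, "y": 0, "z": 1, "ax": 0, "ay": 0, "az": 0}]}}

```text
time_s: 63.9
tool_pos: [0.4265, -0.0099, 0.1053]
tool_rot: [-179.9, -0.1, 95.7]
force: [-0.2, -0.1, 0.5]
grip_width: -0.0001
grasp_force: 0.0
```

{"method": "jog_arm", "body": {"motion": [{"x": 0, "y": 0, "z": 0, "ax": 0, "ay": 0, "az": 0}, {"x": 0, "y": 0, "z": 0, "ax": 0, "ay": 0, "az": 0}, {"x": 0, "y": 0, "z": 0, "ax": 0, "ay": 0, "az": 0}, {"x": 0, "y": 0, "z": 0, "ax": 0, "ay": 0, "az": 0}, {"x": 0, "y": 0, "z": 0, "ax": 0, "ay": 0, "az": 0}]}}

```text
time_s: 64.4
tool_pos: [0.4269, -0.0101, 0.1074]
tool_rot: [180.0, 0.0, 95.7]
force: [0.6, 1.0, -0.4]
grip_width: 0.0005
grasp_force: 0.0
```

```bash
python3 btn.py near push
```

```text
t 64.4 pos [ 0.4269 -0.0101  0.1074] rot [180.    0.   95.7] q [ 26.  -3. -28. 120.  -1.  62.   5.] w 0.0005 F [ 0.6  1.  -0.4] g 0.0
[{x:0.27,y:0.49,z:0.06},{x:0.27,y:0.49,z:0.06},{x:0.26,y:0.5,z:0.06},{x:0.27,y:0.49,z:0.06},{x:-0.02,y:0.24}]
[{x:-0.02,y:0.23},{x:-0.02,y:0.24},{x:-0.04,y:0.27},{x:-0.03,y:0.27},{x:-0.04,y:0.26}]
[{x:-0.12,y:0.26},{x:-0.11,y:0.26},{x:-0.12,y:0.27},{x:-0.22,y:0.16},{x:-0.21,y:0.17}]
[{x:-0.22,y:0.16},{x:-0.16,y:0.1},{x:-0.16,y:0.1},{x:-0.16,y:0.11},{x:-0.16,y:0.1}]
end [ 0.4791 -0.0123  0.105 ] [180.    0.   95.7]
```

{"method": "jog_arm", "body": {"motion": [{"x": 0.3, "y": 0.5, "z": 0, "ax": 0, "ay": 0, "az": 0}, {"x": 0.3, "y": 0.5, "z": 0.1, "ax": 0, "ay": 0, "az": 0}, {"x": 0.2, "y": 0.5, "z": 0, "ax": 0, "ay": 0, "az": 0}, {"x": 0.3, "y": 0.5, "z": 0.1, "ax": 0, "ay": 0, "az": 0}, {"x": 0, "y": 0.25, "z": 0, "ax": 0, "ay": 0, "az": 0}]}}

```text
time_s: 64.9
tool_pos: [0.4476, 0.0036, 0.1046]
tool_rot: [-179.9, -0.0, 95.7]
force: [-3.5, 0.8, 0.6]
grip_width: 0.0005
grasp_force: 1.5
```

{"method": "jog_arm", "body": {"motion": [{"x": 0, "y": 0.25, "z": 0, "ax": 0, "ay": 0, "az": 0}, {"x": 0, "y": 0.25, "z": 0, "ax": 0, "ay": 0, "az": 0}, {"x": -0.05, "y": 0.25, "z": 0, "ax": 0, "ay": 0, "az": 0}, {"x": -0.05, "y": 0.25, "z": 0, "ax": 0, "ay": 0, "az": 0}, {"x": -0.05, "y": 0.25, "z": 0, "ax": 0, "ay": 0, "az": 0}]}}

```text
time_s: 65.4
tool_pos: [0.4606, 0.0038, 0.1048]
tool_rot: [180.0, -0.1, 95.7]
force: [-1.4, 4.4, -0.9]
grip_width: 0.0006
grasp_force: 1.9
```

{"method": "jog_arm", "body": {"motion": [{"x": -0.1, "y": 0.25, "z": 0, "ax": 0, "ay": 0, "az": 0}, {"x": -0.1, "y": 0.25, "z": 0, "ax": 0, "ay": 0, "az": 0}, {"x": -0.15, "y": 0.25, "z": 0, "ax": 0, "ay": 0, "az": 0}, {"x": -0.2, "y": 0.2, "z": 0, "ax": 0, "ay": 0, "az": 0}, {"x": -0.2, "y": 0.2, "z": 0, "ax": 0, "ay": 0, "az": 0}]}}

```text
time_s: 65.9
tool_pos: [0.4735, -0.0032, 0.1051]
tool_rot: [179.9, -0.0, 95.7]
force: [1.0, 4.0, -2.6]
grip_width: 0.0004
grasp_force: 2.0
```

{"method": "jog_arm", "body": {"motion": [{"x": -0.2, "y": 0.15, "z": 0, "ax": 0, "ay": 0, "az": 0}, {"x": -0.2, "y": 0.1, "z": 0, "ax": 0, "ay": 0, "az": 0}, {"x": -0.15, "y": 0.1, "z": 0, "ax": 0, "ay": 0, "az": 0}, {"x": -0.15, "y": 0.1, "z": 0, "ax": 0, "ay": 0, "az": 0}, {"x": -0.15, "y": 0.1, "z": 0, "ax": 0, "ay": 0, "az": 0}]}}

```text
time_s: 66.4
tool_pos: [0.4793, -0.0118, 0.1052]
tool_rot: [180.0, 0.0, 95.7]
force: [2.0, 4.7, -1.1]
grip_width: 0.0005
grasp_force: 2.2
```

Run:
```python
from h import *
p,R=st();print("chest",((p-PC)@EX).round(4),((p-PC)@EY).round(4))
```

```text
t 66.4 pos [ 0.4793 -0.0118  0.1052] rot [180.    0.   95.7] q [ 26.   5. -28. 114.   2.  62.   2.] w 0.0005 F [ 2.   4.7 -1.1] g 2.2
chest -0.0847 0.0191
```

{"method": "jog_arm", "body": {"motion": [{"x": 0.6, "y": 0, "z": 0, "ax": 0, "ay": 0, "az": 0}, {"x": 0.6, "y": 0, "z": -1, "ax": 0, "ay": 0, "az": 0}, {"x": 0, "y": 0, "z": -2, "ax": 0, "ay": 0, "az": 0}, {"x": 0, "y": 0, "z": -2, "ax": 0, "ay": 0, "az": 0}, {"x": 0, "y": 0, "z": -1, "ax": 0, "ay": 0, "az": 0}]}}

```text
time_s: 66.9
tool_pos: [0.4786, 0.0003, 0.1673]
tool_rot: [179.9, 0.1, 95.7]
force: [0.1, 0.7, -0.8]
grip_width: 0.0003
grasp_force: 0.0
```

```bash
sed -i 's/,Y,5),(fp(0,17,12,.13)/,Y,10),(fp(0,17,12,.13)/' btn.py; python3 btn.py far
```

```text
t 66.9 pos [4.786e-01 3.000e-04 1.673e-01] rot [1.799e+02 1.000e-01 9.570e+01] q [ 25.   1. -29. 110.   0.  69.   2.] w 0.0003 F [ 0.1  0.7 -0.8] g 0.0
[{x:-0.58,y:2.2,z:0.08},{x:-0.57,y:2.21,z:0.08},{x:-0.58,y:2.2,z:0.08},{x:-0.57,y:2.2,z:0.08,ax:0.1},{x:-0.58,y:2.2,z:0.08,ay:0.1}]
[{x:-0.57,y:2.21,z:0.07},{x:-0.58,y:2.2,z:0.08},{x:-0.57,y:2.2,z:0.07},{x:-0.58,y:2.2,z:0.08},{x:-0.57,y:2.21,z:0.07}]
[{z:1.0},{z:1.0},{z:1.0},{z:1.25},{y:-0.01,z:1.25}]
end [ 0.7034 -0.0351  0.105 ] [180.    0.   95.7]
```

{"method": "jog_arm", "body": {"motion": [{"x": -0.6, "y": 2.2, "z": 0, "ax": 0, "ay": 0, "az": 0}, {"x": -0.6, "y": 2.2, "z": 0.1, "ax": 0, "ay": 0, "az": 0}, {"x": -0.6, "y": 2.2, "z": 0.1, "ax": 0, "ay": 0, "az": 0}, {"x": -0.6, "y": 2.2, "z": 0.1, "ax": 0, "ay": 0, "az": 0}, {"x": -0.6, "y": 2.2, "z": 0.1, "ax": 0, "ay": 0, "az": 0}]}}

```text
time_s: 67.4
tool_pos: [0.5908, -0.019, 0.1609]
tool_rot: [-180.0, 0.1, 95.7]
force: [0.0, -0.1, -0.4]
grip_width: 0.0004
grasp_force: 0.0
```

{"method": "jog_arm", "body": {"motion": [{"x": -0.6, "y": 2.2, "z": 0.1, "ax": 0, "ay": 0, "az": 0}, {"x": -0.6, "y": 2.2, "z": 0.1, "ax": 0, "ay": 0, "az": 0}, {"x": -0.6, "y": 2.2, "z": 0, "ax": 0, "ay": 0, "az": 0}, {"x": -0.5, "y": 2.2, "z": 0.1, "ax": 0, "ay": 0, "az": 0}, {"x": -0.5, "y": 2.2, "z": 0, "ax": 0, "ay": 0, "az": 0}]}}

```text
time_s: 67.9
tool_pos: [0.7029, -0.0361, 0.1576]
tool_rot: [-179.9, 0.1, 95.7]
force: [-0.8, 0.6, 0.2]
grip_width: 0.0003
grasp_force: 0.0
```

{"method": "jog_arm", "body": {"motion": [{"x": 0, "y": 0, "z": 0, "ax": 0, "ay": 0, "az": 0}, {"x": 0, "y": 0, "z": 1, "ax": 0, "ay": 0, "az": 0}, {"x": 0, "y": 0, "z": 1.2, "ax": 0, "ay": 0, "az": 0}, {"x": 0, "y": 0, "z": 1.2, "ax": 0, "ay": 0, "az": 0}, {"x": 0, "y": 0, "z": 1.2, "ax": 0, "ay": 0, "az": 0}]}}

```text
time_s: 68.4
tool_pos: [0.7014, -0.0353, 0.1105]
tool_rot: [-179.9, 0.0, 95.7]
force: [-0.3, 0.1, -0.1]
grip_width: 0.0006
grasp_force: 0.0
```

{"method": "jog_arm", "body": {"motion": [{"x": 0, "y": 0, "z": 0.8, "ax": 0, "ay": 0, "az": 0}, {"x": 0, "y": 0, "z": 0, "ax": 0, "ay": 0, "az": 0}, {"x": 0, "y": 0, "z": 0, "ax": 0, "ay": 0, "az": 0}, {"x": 0, "y": 0, "z": 0, "ax": 0, "ay": 0, "az": 0}, {"x": 0, "y": 0, "z": 0, "ax": 0, "ay": 0, "az": 0}]}}

```text
time_s: 68.9
tool_pos: [0.7029, -0.0352, 0.1048]
tool_rot: [179.9, 0.0, 95.7]
force: [-0.1, 0.7, 0.3]
grip_width: 0.0004
grasp_force: 0.0
```

```bash
python3 btn.py far push
```

```text
t 68.9 pos [ 0.7029 -0.0352  0.1048] rot [179.9   0.   95.7] q [ 19.  31. -25.  82.  14.  70.  -2.] w 0.0004 F [-0.1  0.7  0.3] g 0.0
[{x:-0.25,y:-0.46,z:-0.01},{x:-0.26,y:-0.46},{x:-0.25,y:-0.46,z:-0.01,ax:0.1},{x:-0.25,y:-0.46,z:-0.01},{x:0.02,y:-0.24}]
[{x:0.02,y:-0.23},{x:0.02,y:-0.24,z:0.01},{x:0.04,y:-0.27},{x:0.03,y:-0.27},{x:0.04,y:-0.27}]
[{x:0.12,y:-0.26},{x:0.12,y:-0.26},{x:0.11,y:-0.26},{x:0.22,y:-0.16},{x:0.21,y:-0.17}]
[{x:0.22,y:-0.16},{x:0.16,y:-0.1},{x:0.16,y:-0.11},{x:0.16,y:-0.1},{x:0.17,y:-0.1}]
end [ 0.652  -0.0322  0.105 ] [-180.     0.    95.7]
```

{"method": "jog_arm", "body": {"motion": [{"x": -0.3, "y": -0.45, "z": 0, "ax": 0, "ay": 0, "az": 0}, {"x": -0.3, "y": -0.45, "z": 0, "ax": 0, "ay": 0, "az": 0}, {"x": -0.2, "y": -0.45, "z": 0, "ax": 0, "ay": 0, "az": 0}, {"x": -0.2, "y": -0.5, "z": 0, "ax": 0, "ay": 0, "az": 0}, {"x": 0, "y": -0.25, "z": 0, "ax": 0, "ay": 0, "az": 0}]}}

```text
time_s: 69.4
tool_pos: [0.6828, -0.0475, 0.1043]
tool_rot: [179.9, 0.0, 95.7]
force: [2.4, 0.6, -1.2]
grip_width: 0.0005
grasp_force: 1.4
```

{"method": "jog_arm", "body": {"motion": [{"x": 0, "y": -0.25, "z": 0, "ax": 0, "ay": 0, "az": 0}, {"x": 0, "y": -0.25, "z": 0, "ax": 0, "ay": 0, "az": 0}, {"x": 0.05, "y": -0.25, "z": 0, "ax": 0, "ay": 0, "az": 0}, {"x": 0.05, "y": -0.25, "z": 0, "ax": 0, "ay": 0, "az": 0}, {"x": 0.05, "y": -0.25, "z": 0, "ax": 0, "ay": 0, "az": 0}]}}

```text
time_s: 69.9
tool_pos: [0.6699, -0.0477, 0.1041]
tool_rot: [180.0, 0.1, 95.7]
force: [2.3, -1.5, 0.7]
grip_width: 0.0004
grasp_force: 1.6
```

{"method": "jog_arm", "body": {"motion": [{"x": 0.1, "y": -0.25, "z": 0, "ax": 0, "ay": 0, "az": 0}, {"x": 0.1, "y": -0.25, "z": 0, "ax": 0, "ay": 0, "az": 0}, {"x": 0.15, "y": -0.25, "z": 0, "ax": 0, "ay": 0, "az": 0}, {"x": 0.2, "y": -0.2, "z": 0, "ax": 0, "ay": 0, "az": 0}, {"x": 0.2, "y": -0.2, "z": 0, "ax": 0, "ay": 0, "az": 0}]}}

```text
time_s: 70.4
tool_pos: [0.6574, -0.041, 0.104]
tool_rot: [-180.0, 0.0, 95.7]
force: [1.7, -2.6, 1.6]
grip_width: 0.0004
grasp_force: 1.6
```

{"method": "jog_arm", "body": {"motion": [{"x": 0.2, "y": -0.15, "z": 0, "ax": 0, "ay": 0, "az": 0}, {"x": 0.2, "y": -0.1, "z": 0, "ax": 0, "ay": 0, "az": 0}, {"x": 0.15, "y": -0.1, "z": 0, "ax": 0, "ay": 0, "az": 0}, {"x": 0.15, "y": -0.1, "z": 0, "ax": 0, "ay": 0, "az": 0}, {"x": 0.15, "y": -0.1, "z": 0, "ax": 0, "ay": 0, "az": 0}]}}

```text
time_s: 70.9
tool_pos: [0.6514, -0.0326, 0.104]
tool_rot: [180.0, -0.0, 95.7]
force: [0.6, -3.6, 1.7]
grip_width: 0.0004
grasp_force: 1.4
```

{"method": "jog_arm", "body": {"motion": [{"x": -0.6, "y": 0, "z": 0, "ax": 0, "ay": 0, "az": 0}, {"x": -0.6, "y": 0, "z": -1, "ax": 0, "ay": 0, "az": 0}, {"x": 0, "y": 0, "z": -3, "ax": 0, "ay": 0, "az": 0}, {"x": 0, "y": 0, "z": -4, "ax": 0, "ay": 0, "az": 0}, {"x": 0, "y": 0, "z": -4, "ax": 0, "ay": 0, "az": 0}]}}

```text
time_s: 71.4
tool_pos: [0.652, -0.0444, 0.2251]
tool_rot: [-179.9, -0.1, 95.7]
force: [1.6, 0.2, 0.6]
grip_width: 0.0006
grasp_force: 0.0
```

{"method": "jog_arm", "body": {"motion": [{"x": -4, "y": 0, "z": -4, "ax": 0, "ay": 0, "az": 0}, {"x": -4, "y": 0, "z": -4, "ax": 0, "ay": 0, "az": 0}, {"x": -4, "y": -2, "z": -4, "ax": 0, "ay": 0, "az": 0}, {"x": -4, "y": -2, "z": -3, "ax": 0, "ay": 0, "az": 0}, {"x": -2, "y": -2, "z": 0, "ax": 0, "ay": 0, "az": 0}]}}

```text
time_s: 71.9
tool_pos: [0.6142, -0.2144, 0.3608]
tool_rot: [179.6, 0.2, 95.5]
force: [0.0, -0.7, 0.5]
grip_width: 0.0004
grasp_force: 0.0
```

{"method": "jog_arm", "body": {"motion": [{"x": 0, "y": 0, "z": 0, "ax": 0, "ay": 0, "az": 0}, {"x": 0, "y": 0, "z": 0, "ax": 0, "ay": 0, "az": 0}, {"x": 0, "y": 0, "z": 0, "ax": 0, "ay": 0, "az": 0}, {"x": 0, "y": 0, "z": 0, "ax": 0, "ay": 0, "az": 0}, {"x": 0, "y": 0, "z": 0, "ax": 0, "ay": 0, "az": 0}]}}

```text
time_s: 72.4
tool_pos: [0.6141, -0.2091, 0.3554]
tool_rot: [-180.0, -0.0, 95.8]
force: [-0.4, -0.2, -0.4]
grip_width: 0.0003
grasp_force: 0.0
```

Run:
```python
from h import *
st();w=env.read_camera("wrist")[:330,:,::-1];s=env.read_camera("side")[100:420,150:470,::-1]
c=np.zeros((600,800,3),np.uint8);c[:300,:582]=cv2.resize(w,(582,300));c[300:,:300]=cv2.resize(s,(300,300))
a=env.read_camera("scene")[130:390,180:540,::-1];c[300:,300:715]=cv2.resize(a,(415,300))
cv2.imwrite("pics/end.png",c)
```

```text
t 72.4 pos [ 0.6141 -0.2091  0.3554] rot [-180.    -0.    95.8] q [ 34.  18. -23.  69.   7.  94.  18.] w 0.0003 F [-0.4 -0.2 -0.4] g 0.0
```

View pics/end.png

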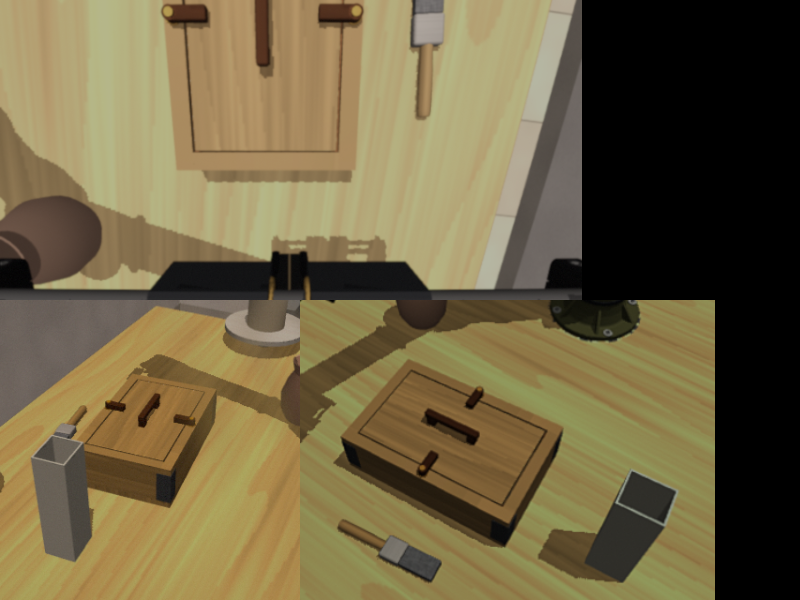

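The lid sits flush with an even seam all round. Both turnbuttons are square across it (noses at about (185,13) and (340,13)), the tote is upright and clear of the chest, and the jug and brush are where they were. Handing in.

```bash
python3 -c "
from cell import env
print(env.sign_off())"
```

```text
the job is handed in; nothing more can be done
None
```

The job is handed in at about 72 s of the 208 s allowed (the sign-off returned no verdict): short and long props are in their bins, the lid is flush with both turnbuttons square across it, the empty tote stands upright clear of the chest, and the jug and brush look untouched.

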